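Restock the bobbin stand beside the inspection microscope

ROBOT

A 7-joint arm with a two-finger parallel gripper is mounted at the origin on the work surface. World frame = base frame: x ahead of the robot, y to its left, z up, the work surface at z = 0. Lengths are in mm, angles in rad, forces in N, time in s.
With the tool pointing down it reaches from about 375 to 925 mm from the base axis. Payload 3.1 kg.
Tool frame: the origin (TCP) lies between the finger pads; the fingertips stand 8 mm ahead of it and the grasp point (between the pads) lies 11 mm behind it (bot.nose_length is the distance from the TCP to the fingertips, in mm); z points along the fingers, y is the direction in which the jaws open and shut (so a half turn about z gives the same grasp; the last joint's range is limited). The gripper opens to 85 mm and grips with 20 to 120 N. Pads are 22 mm wide; open, the fingers measure 114 mm over their backs; the gripper's body (76 mm by 85 mm) begins 54 mm behind the grasp point. The pads swing forward as they close: fully open they stand 13 mm farther back than shut.
Start: joints at [-1.425, 0.383, 0.044, 1.598, -0.018, 1.161, -0.05], TCP at [156.882, 630.786, 239.269] pointing down, gripper open.
Joint ranges: [-2.61, 2.61], [-0.41, 2.15], [-1.48, 1.57], [0, 2.5], [-1.57, 4.71], [0.05, 1.97], [-2.85, 2.85]. Speed limits (rad/s): [2.79, 2.79, 3.14, 3.14, 3.14, 3.14, 3.14].

INTERFACE

Orientations are given as a unit quaternion [x, y, z, w].
In Python, from station import bot, optics gives the robot as it stands.
- The arm moves only by the tool jog_arm, never from a script. Its argument "rows" is a list of rows, each a list of 6 numbers: the shift along the tool's x, y, z normalised to -1 to 1, where 1 is 0.025 m, then the turn, a rotation vector about the tool's x, y, z normalised to -1 to 1, where 1 is pi rad. In form: [[dx, dy, dz, ax, ay, az], ...]. A call has 1 to 8 rows; each row shifts and turns the pose as measured when the row begins, along the tool's axes as they then stand; what a row does not reach is not made up. A row lasts 1/10 s, in which the tool goes at most 50 mm and 8.59 degrees, less where a joint would pass 70% of its speed; a pose out of reach is approached as far as the arm can. A call with a number of a shift or a turn outside -1 to 1 is refused whole. A call with a gripper value outside its range is refused whole. "fingers" is the opening, from -1 (shut) to 1 (fully open), set as the call begins (left out, the last holds). The fingers move at their own pace and stop on an object; "squeeze" is the grip in N (left out, the last holds). Time passes only in rows, so rows that do not move let the fingers close. It gives the time, the measured TCP pose, the force and the opening at its end, in the units of the state.
- bot.read_state(): the state, without advancing time (a new reading comes with each control period).
- optics.snapshot(name): name is "scene" or "top"; returns a dict with "img" (384x512x3 uint8, red, green, blue), "camera_matrix" (3x3 intrinsics, pixels), "extrinsics" (4x4, takes a point from camera to world coordinates). Camera axes: x right, y down, z forward; pixel columns grow to the right and rows downward; lengths in mm; the calibration is good to about 2 mm. A picture is of the moment at which its call begins. There is no depth.
- bot.job_done(): hands the job in, once; it reports no verdict.
The state is a dict: "t": time; "qpos": joint angles; "dq": joint speeds; "effort": joint torques, N m; "eef_pos": TCP position; "tool_rot": TCP orientation; "wrist_force": force on the tool from outside, world axes, zero at the start; "moment": the same for the moment, N m; "gripper_width": opening from 0.0 (shut) to 1.0 (fully open).
Only numpy, scipy, OpenCV 4.12 (cv2) and the standard library are available. Lean on these libraries where they do the work, as an engineer would, in place of code of your own. Each camera call takes 0.05 s, during which the arm holds its last target.

TASK

Take the empty grey cores off the spindles and put them in the blue returns tray; once they are in it and while no bobbin is on the stand yet, press the red cap of the air-duster can fully down and let it spring up again to blow the spindles clean. Then put every full copper bobbin onto a spindle, one on each, pushed home on the base plate. After that turn the brake dial until its pointer is on the green line, and last turn the lock ring under it clockwise until it is tight, leaving the dial on its line; leave the swab box, jar and dish where they are.

Things in the scene. Friction and masses are not known exactly. Their poses are not given: they have to be found in the camera images.
- stand: fixed spindle stand: aluminium base plate 100 x 300 mm, 12 mm thick; origin under its centre on the bench; three upright spindles in a row along its y axis, 95 mm apart
- spindle0 (a point): foot of a spindle, on the top face of the base plate (12 mm above the bench), on the spindle's axis; the steel spindle is 15 mm in diameter and stands 65 mm above this point, its last 10 mm tapering to 6 mm
- spindle1 (a point): foot of a spindle, on the top face of the base plate (12 mm above the bench), on the spindle's axis; the steel spindle is 15 mm in diameter and stands 65 mm above this point, its last 10 mm tapering to 6 mm
- spindle2 (a point): foot of a spindle, on the top face of the base plate (12 mm above the bench), on the spindle's axis; the steel spindle is 15 mm in diameter and stands 65 mm above this point, its last 10 mm tapering to 6 mm
- bobbin0_center (a point): centre of a full bobbin (white plastic, copper winding), half-way up (41 mm above its foot), z axis along the bobbin. 66 mm flanges, 82 mm tall in all: 66 mm round from the foot to 40 mm, above that a neck of 34 mm diameter up to 77 mm, and a 42 mm rim from 77 to 82 mm. It has a 20 mm bore right through. 220 g (+-30 %). It stands on the bench, neck up; hold it by the neck under the rim. Two or three bobbins are present
- bobbin1_center (a point): centre of a full bobbin (white plastic, copper winding), half-way up (41 mm above its foot), z axis along the bobbin. 66 mm flanges, 82 mm tall in all: 66 mm round from the foot to 40 mm, above that a neck of 34 mm diameter up to 77 mm, and a 42 mm rim from 77 to 82 mm. It has a 20 mm bore right through. 220 g (+-30 %). It stands on the bench, neck up; hold it by the neck under the rim. Two or three bobbins are present
- bobbin2_center (a point): centre of a full bobbin (white plastic, copper winding), half-way up (41 mm above its foot), z axis along the bobbin. 66 mm flanges, 82 mm tall in all: 66 mm round from the foot to 40 mm, above that a neck of 34 mm diameter up to 77 mm, and a 42 mm rim from 77 to 82 mm. It has a 20 mm bore right through. 220 g (+-30 %). It stands on the bench, neck up; hold it by the neck under the rim. Two or three bobbins are present
- core0_center (a point): centre of an empty core (grey plastic, bare hub between the flanges), half-way up (41 mm above its foot), z axis along it; same outside shape as a bobbin and same 20 mm bore: 66 mm flanges, 82 mm tall in all, 34 mm neck from 40 to 77 mm under a 42 mm rim. About 90 g. It sits on a spindle at the start. One or two cores are present
- core1_center (a point): centre of an empty core (grey plastic, bare hub between the flanges), half-way up (41 mm above its foot), z axis along it; same outside shape as a bobbin and same 20 mm bore: 66 mm flanges, 82 mm tall in all, 34 mm neck from 40 to 77 mm under a 42 mm rim. About 90 g. It sits on a spindle at the start. One or two cores are present
- core2_center (a point): centre of an empty core (grey plastic, bare hub between the flanges), half-way up (41 mm above its foot), z axis along it; same outside shape as a bobbin and same 20 mm bore: 66 mm flanges, 82 mm tall in all, 34 mm neck from 40 to 77 mm under a 42 mm rim. About 90 g. It sits on a spindle at the start. One or two cores are present
- tray: fixed blue returns tray, 130 mm (its x) by 180 mm (its y), walls 5 mm thick, 35 mm high, floor 5 mm; origin under its centre on the bench. It has room for two cores standing side by side along its y
- cap_top (a point): centre of the top face of the air-duster can's red nozzle cap (34 mm diameter, about 154 mm above the bench when up); the can is clamped to the bench, its nozzle points at the stand
- cap (a joint): how far the sprung nozzle cap is pressed down: 0 up, 0.008 m fully down, sprays beyond 0.006 m; 2.5 N to start, 8 N fully down; springs back up
- brake: fixed brake unit: grey plate 130 x 130 x 12 mm with a white dial face, origin under its centre on the bench; lock ring and dial turn about the vertical axis through it. The green line on the dial face stands 1.7 rad clockwise (seen from above) from the plate's own +x
- dial (a joint): angle of the brake dial, clockwise seen from above, 0 to 2.8 rad; 0 when its white pointer points along the brake plate's +x; 1.7 rad when the pointer is on the green line. Stays where it is left; friction 0.06 N m
- dial_grip (a point): on the dial's axis, at the height to grip it (78 mm above the bench): a black bar 40 mm long, 14 mm wide, from 63 to 87 mm above the bench; x axis along the bar towards the end with the white pointer
- lock_ring (a joint): angle of the lock ring, clockwise seen from above: loose at small values, tight against its stop at 1.2 rad; friction 0.12 N m. It stays where it is left
- ring_grip (a point): centre of the knurled steel lock ring under the dial (56 mm diameter, from 36 to 56 mm above the bench; below it a post of 44 mm diameter down to the 12 mm plate); x axis towards its orange mark
- swab_box: bystander: clear box of swabs with a blue band, 70 x 110 x 50 mm, origin at the centre of its underside; leave alone
- jar: bystander: amber jar, 56 mm diameter, 75 mm tall, origin at the centre of its underside; leave alone
- dish: bystander: covered sample dish, 90 mm diameter, 18 mm tall, origin at the centre of its underside; leave alone

How it is judged:
By the outcome, as a careful person would: the job done as asked, in the order asked, and still so for the second after the job is handed in, with the robot touching nothing.
Of core0, core1, core2 only 1 to 2 are there at a start; the rules pass over those that are not, and their reading is None.
Of bobbin0, bobbin1, bobbin2 only 2 to 3 are there at a start; the rules pass over those that are not, and their reading is None.
At some moment in a run one of bobbin0, bobbin1, bobbin2 may be knocked a few centimetres aside while the robot is not near it.
Once in a run the grip may slacken for a moment while it holds something.
It also fails if it takes over 210 s, if anything falls off the work surface, if the arm or the gripper's body presses on something with over 40 N, if the wrist force passes 120 N, or if a joint passes its speed limit or range.

## Working session

There is one attempt and no reset: what is moved stays moved. The work goes in short steps, Python scripts to look and compute and a tool call to move; the robot and the scene stay as the last step left them, time stands still between calls to the robot, and variables do not carry over. Pictures are saved under pics/ and viewed, and the job is handed in when it is done.

Besides the shell and the picture viewer there is one more tool, called after "Request:" as name(argument=value, ...) on one line, values as JSON. jog_arm: Moves the arm, as the interface text tells. Scaled input: -1 to 1 covers 0.025 m each way for a shift and pi rad each way for a turn. Its arguments: {"type":"object","properties":{"rows":{"type":"array"},"fingers":{"type":"number"},"squeeze":{"type":"number"}},"required":["rows"]}

```bash
ls; mkdir -p pics
python3 - <<'E'
from station import bot, optics
import cv2
print(bot.read_state(), bot.nose_length)
for n in ["scene","top"]:
    s=optics.snapshot(n); cv2.imwrite(f"pics/{n}0.png",cv2.resize(s["img"][:,:,::-1],(768,576),interpolation=cv2.INTER_CUBIC))
    print(s["camera_matrix"],s["extrinsics"])
E
```

```text
pics
{'t': 0.0, 'qpos': array([-1.42481655,  0.38383715,  0.0438169 ,  1.59962283, -0.01786643,
        1.16119186, -0.04989024]), 'dq': array([ 0.00012154,  0.00053815,  0.00047523,  0.00145779, -0.00061925,
       -0.0018288 , -0.00059684]), 'effort': array([ 4.58279246e-04, -4.33456492e+01,  1.02491006e+00, -2.49514478e+01,
        1.06293551e-02,  1.10961852e-02, -6.72802699e-06]), 'eef_pos': array([156.66954414, 629.86403603, 237.86285399]), 'tool_rot': array([ 1.21529641e-01,  9.92586907e-01, -1.33130715e-03, -7.85073558e-05]), 'wrist_force': array([-0.29883281,  0.34364671,  0.17421274]), 'moment': array([-0.01406144, -0.02021082, -0.05180745]), 'gripper_width': 1.0009323558197765} 8.0
[[387.55233654   0.         256.09930721]
 [  0.         387.55233654 187.79676997]
 [  0.           0.           1.        ]] [[-1.10604689e-01  7.70286696e-01 -6.28032649e-01  1.27392284e+03]
 [ 9.93694519e-01  9.73944805e-02 -5.55474323e-02  1.70340812e+01]
 [ 1.83794655e-02 -6.30216408e-01 -7.76201954e-01  9.74987855e+02]
 [ 0.00000000e+00  0.00000000e+00  0.00000000e+00  1.00000000e+00]]
[[434.23662993   0.         253.58480555]
 [  0.         434.23662993 192.29572881]
 [  0.           0.           1.        ]] [[ 6.77945613e-03 -9.90707142e-01  1.35843283e-01  4.39322220e+02]
 [-9.99976964e-01 -6.76168455e-03  5.92232317e-04 -3.12219749e+01]
 [ 3.31800644e-04 -1.35844169e-01 -9.90730161e-01  1.27882385e+03]
 [ 0.00000000e+00  0.00000000e+00  0.00000000e+00  1.00000000e+00]]
```

View pics/scene0.png

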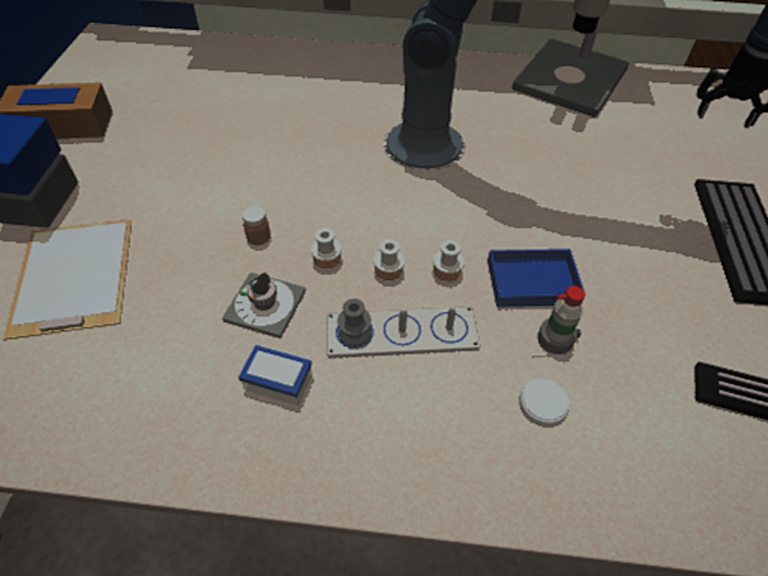

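View pics/top0.png

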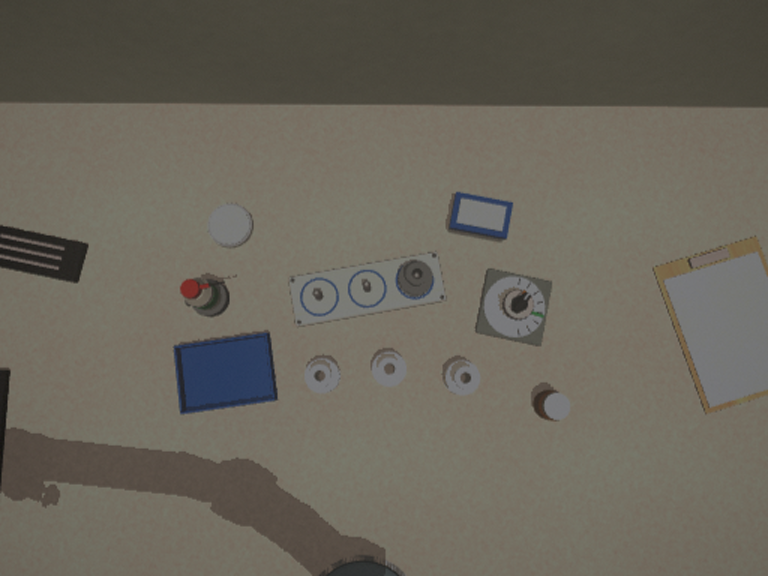

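The scene shows one core, on the stand end nearest the brake, three bobbins in a row at top-view pixels (320,376), (389,368) and (462,377), and the tray at the left. I'll zoom in to measure.

```bash
cat > h.py <<'E'
from station import bot, optics
import cv2, numpy as np
def crop(n,x0,y0,x1,y1,k,fn):
    s=optics.snapshot(n); im=s["img"][y0:y1,x0:x1,::-1]
    im=np.clip(im.astype(float)*(1.6 if n=="top" else 1),0,255).astype(np.uint8)
    cv2.imwrite(fn,cv2.resize(im,None,fx=k,fy=k,interpolation=cv2.INTER_CUBIC)); return s
def ray(s,u,v):
    K=s["camera_matrix"];E=s["extrinsics"]
    d=E[:3,:3]@np.linalg.solve(K,[u,v,1.]); return E[:3,3],d/np.linalg.norm(d)
def onz(s,u,v,z):
    o,d=ray(s,u,v); return o+d*(z-o[2])/d[2]
def proj(s,p):
    E=s["extrinsics"];c=E[:3,:3].T@(np.asarray(p,float)-E[:3,3]);q=s["camera_matrix"]@c;return q[:2]/q[2]
def tri(r1,r2):
    A=np.zeros((3,3));b=np.zeros(3)
    for o,d in (r1,r2):
        P=np.eye(3)-np.outer(d,d);A+=P;b+=P@o
    p=np.linalg.solve(A,b); return p
E
python3 - <<'E'
from h import *
crop("top",185,160,305,270,6,"pics/a1.png")
crop("top",100,160,200,290,4.5,"pics/a2.png")
crop("top",290,120,390,290,3.5,"pics/a3.png")
E
```

```text
(no output)
```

View pics/a1.png

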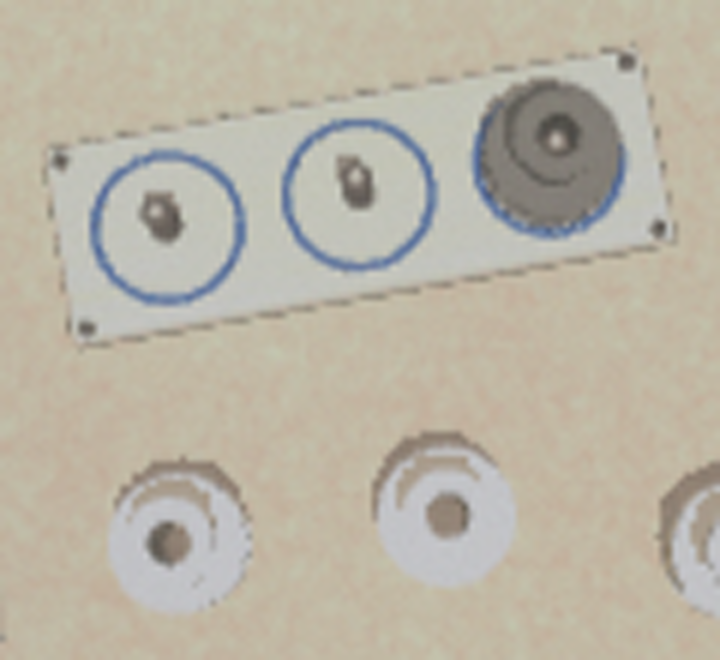

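View pics/a2.png

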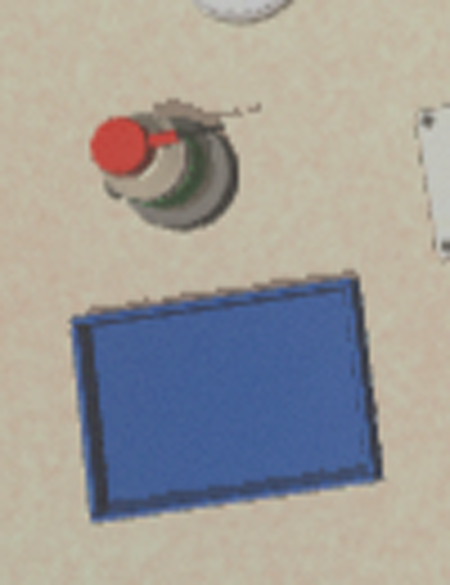

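View pics/a3.png

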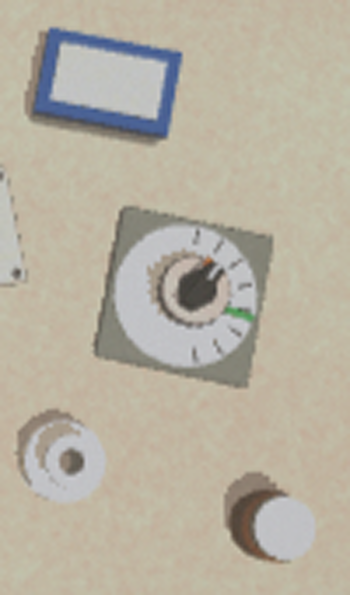

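The crops show the stand corner holes, two blue spindle rings, bobbin bores, the red cap, the tray and the brake dial (pointer near the orange mark, up and right). Next I'll measure them with masks.

```bash
cat > meas.py <<'E'
from h import *
def bobbins(s=None,verbose=False):
    s=s or optics.snapshot("top"); im=s["img"].astype(int)
    hsv=cv2.cvtColor(s["img"],cv2.COLOR_RGB2HSV)
    m=((hsv[...,1]<40)&(hsv[...,2]>105)).astype(np.uint8)
    c,h=cv2.findContours(m,cv2.RETR_CCOMP,cv2.CHAIN_APPROX_NONE)
    out=[]
    for i,k in enumerate(c):
        a=cv2.contourArea(k)
        if a<8 or h[0][i][3]<0 or a>200: continue
        M=cv2.moments(k);u,v=M["m10"]/M["m00"],M["m01"]/M["m00"]
        out.append((round(u,1),round(v,1),a,onz(s,u,v,82).round(1)))
    return out
E
python3 - <<'E'
from meas import *
for b in bobbins(): print(b)
s=optics.snapshot("top");hsv=cv2.cvtColor(s["img"],cv2.COLOR_RGB2HSV)
for p in [(216,250),(215,157),(330,200),(345,200)]: print(p,s["img"][p[1],p[0]],hsv[p[1],p[0]])
bl=((hsv[...,0]>95)&(hsv[...,0]<130)&(hsv[...,1]>90)).astype(np.uint8)
c,_=cv2.findContours(bl,cv2.RETR_EXTERNAL,cv2.CHAIN_APPROX_NONE)
for k in c:
    if cv2.contourArea(k)>150:
        (u,v),ax,an=cv2.fitEllipse(k) ; r=cv2.minAreaRect(k)
        print("blue",u,v,ax,onz(s,u,v,12).round(1),"rect",r, [onz(s,*q,35).round(1)[:2].tolist() for q in cv2.boxPoints(r)])
rd=(((hsv[...,0]<8)|(hsv[...,0]>172))&(hsv[...,1]>150)).astype(np.uint8)
c,_=cv2.findContours(rd,cv2.RETR_EXTERNAL,cv2.CHAIN_APPROX_NONE)
for k in c:
    if cv2.contourArea(k)>10: print("red",cv2.contourArea(k),cv2.minEnclosingCircle(k),onz(s,*cv2.minEnclosingCircle(k)[0],154))
# plate corner screws from crop a1 (6x)
f=lambda x,y,k,x0,y0:((x+.5)/k-.5+x0,(y+.5)/k-.5+y0)
P=[f(60,160,6,185,160),f(627,62,6,185,160),f(658,229,6,185,160),f(86,328,6,185,160)]
W=np.array([onz(s,*p,12) for p in P]);print(W.round(1),W.mean(0).round(1))
print("core bore",onz(s,*f(559,136,6,185,160),94))
P=[f(x,y,3.5,290,120) for x,y in [(124,206),(273,235),(248,387),(95,355)]]
W=np.array([onz(s,*p,12) for p in P]);print("brake",W.round(1),W.mean(0).round(1))
P=[f(x,y,4.5,100,160) for x,y in [(71,318),(357,273),(383,480),(92,522)]]
W=np.array([onz(s,*p,35) for p in P]);print("tray",W.round(1),W.mean(0).round(1))
print("spray nozzle cap",onz(s,*f(119,145,4.5,100,160),154))
crop("top",320,175,370,230,11,"pics/b1.png")
crop("scene",140,160,215,235,8,"pics/b2.png")
E
```

```text
(153.0, 378.8, 25.0, array([107. , 230.3,  82. ]))
(162.7, 377.0, 57.5, array([111.8, 205.1,  82. ]))
(157.1, 373.3, 23.0, array([120.8, 220.1,  82. ]))
(173.6, 359.8, 8.5, array([155.3, 177.7,  82. ]))
(134.4, 355.3, 30.0, array([166.1, 281.9,  82. ]))
(147.6, 349.5, 24.5, array([181. , 247.5,  82. ]))
(36.4, 381.6, 9.0, array([ 98., 536.,  82.]))
(74.8, 374.1, 13.0, array([117.5, 436.6,  82. ]))
(41.0, 374.3, 10.5, array([116.4, 525.3,  82. ]))
(70.1, 372.0, 27.5, array([122.6, 449.2,  82. ]))
(46.3, 371.5, 19.5, array([123.6, 511.9,  82. ]))
(54.5, 369.3, 51.0, array([129.3, 490.6,  82. ]))
(30.4, 367.9, 19.0, array([132.3, 554.5,  82. ]))
(26.3, 365.4, 15.5, array([138.5, 565.8,  82. ]))
(53.3, 363.4, 11.5, array([144.1, 495. ,  82. ]))
(20.2, 371.8, 66.0, array([122.3, 580.5,  82. ]))
(16.2, 362.8, 9.5, array([144.9, 593. ,  82. ]))
(43.2, 363.2, 16.5, array([144.5, 521.7,  82. ]))
(62.5, 360.8, 19.0, array([150.8, 471. ,  82. ]))
(32.8, 363.5, 48.5, array([143.4, 549.1,  82. ]))
(20.2, 359.0, 8.5, array([154.7, 583.1,  82. ]))
(75.2, 357.8, 13.5, array([158.6, 437.9,  82. ]))
(
[... 28230 characters left out ...]
1132812), (38.24264144897461, 23.926164627075195), 11.309932708740234) [[733.2, -163.9], [804.2, -178.3], [782.2, -288.5], [711.6, -273.4]]
red 88.0 ((126.14286041259766, 192.0), 5.758853912353516) [592.05797257 302.65405801 154.        ]
[[ 629.8  143.7   12. ]
 [ 680.7 -135.3   12. ]
 [ 597.7 -150.1   12. ]
 [ 547.1  129.    12. ]] [613.8  -3.2  12. ]
core bore [630.24824648 -97.08744325  94.        ]
brake [[ 655.6 -241.6   12. ]
 [ 631.7 -366.8   12. ]
 [ 503.8 -342.3   12. ]
 [ 529.5 -215.5   12. ]] [ 580.2 -291.6   12. ]
tray [[497.7 363.5  35. ]
 [527.5 182.9  35. ]
 [397.6 162.6  35. ]
 [370.4 344.   35. ]] [448.3 263.3  35. ]
spray nozzle cap [592.49618825 302.90282541 154.        ]
```

View pics/b1.png

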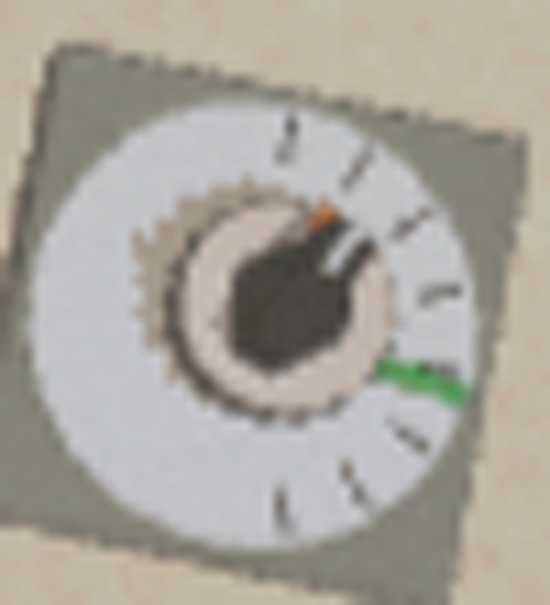

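View pics/b2.png

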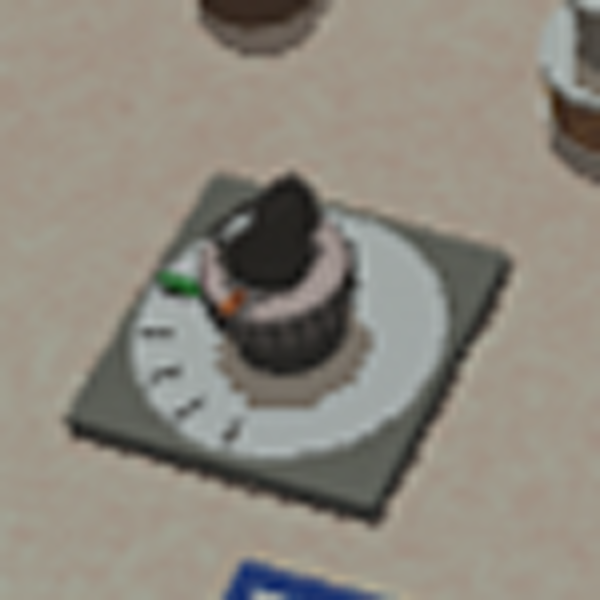

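```bash
cat > meas.py <<'E'
from h import *
def bobbins(s=None,zf=0):
    s=s or optics.snapshot("top"); im=s["img"].astype(int)
    m=((im[...,0]-im[...,2]<6)&(im.max(2)>95)).astype(np.uint8)
    m[:150]=0; m[300:]=0
    n,L,st,ce=cv2.connectedComponentsWithStats(m)
    for i in range(1,n):
        a=st[i,4]
        if not 150<a<700: continue
        c,h=cv2.findContours((L==i).astype(np.uint8),cv2.RETR_CCOMP,cv2.CHAIN_APPROX_NONE)
        for k,hh in zip(c,h[0]):
            A=cv2.contourArea(k)
            if hh[3]>=0 and A>6:
                M=cv2.moments(k);u,v=M["m10"]/M["m00"],M["m01"]/M["m00"]
                print("blob",a,ce[i].round(1),"hole",round(u,1),round(v,1),A,onz(s,u,v,82+zf).round(1)[:2])
    return s
E
python3 - <<'E'
from meas import *
s=bobbins()
t=optics.snapshot("scene")
# check via scene: project
for p in [(580.2,-291.6,87),(592.3,302.8,154),(630.5,-97,94)]: print(p,proj(s,p),proj(t,p))
im=s["img"].astype(int)
# dial: dark bar, white pointer, orange in roi
K=proj(s,(580.2,-291.6,87)); print("b1 px of axis top",(K-[320,175]+.5)*11-.5)
f=lambda x,y:((x+.5)/11-.5+320,(y+.5)/11-.5+175)
a=onz(s,*f(340,262),87)-[580.2,-291.6,87]; print("pointer",a,np.degrees(np.arctan2(a[1],a[0])))
g=onz(s,*f(462,393),14)-[580.2,-291.6,14]; print("green",np.degrees(np.arctan2(g[1],g[0])))
g=onz(s,*f(383,370),14)-[580.2,-291.6,14]; print("green in",np.degrees(np.arctan2(g[1],g[0])))
d=onz(s,*f(255,325),14);print("face centre",d)
o=onz(s,*f(322,215),56)-[580.2,-291.6,56]; print("orange",np.degrees(np.arctan2(o[1],o[0])))
E
```

```text
blob 327 [259.4 246.7] hole 259.0 245.5 54.0 [456.6 -46.3]
blob 340 [214.6 251.2] hole 212.8 250.0 55.0 [443.5  79.9]
blob 306 [308.5 252.8] hole 310.0 251.5 52.0 [ 441.3 -185.6]
(580.2, -291.6, 87) [348.02551293 201.01633409] [172.52714714 186.16787232]
(592.3, 302.8, 154) [126.09137229 191.90792539] [383.23214681 195.25158469]
(630.5, -97, 94) [277.71828003 182.15980172] [235.43637369 204.9693792 ]
b1 px of axis top [313.28064222 291.17967504]
pointer [ 7.430739   -6.88526422  0.        ] -42.81794606965851
green -108.49250637881156
green in -109.9559755789951
face centre [ 579.65576401 -291.82104707   14.        ]
orange -21.970339767212383
```

Request:
jog_arm(rows=[[0,0,0,0,0,0.047],[0,0,0,0,0,0.03]])

```text
t: 0.75
eef_pos: [157.0, 630.8, 239.4]
tool_rot: [0.245, 0.97, 0.0, -0.0]
wrist_force: [-0.2, -0.3, -0.0]
gripper_width: 1.0
```

Request:
jog_arm(rows=[[0,0,0,0,0,-0.047],[0,0,0,0,0,-0.047],[0,0,0,0,0,-0.047],[0,0,0,0,0,-0.016]], fingers=0.3)

```text
t: 1.15
eef_pos: [156.8, 631.0, 239.6]
tool_rot: [-0.006, 1.0, 0.0, 0.0]
wrist_force: [0.5, 0.3, -0.0]
gripper_width: 0.647
```

Request:
jog_arm(rows=[[-0.54,-0.832,0,0,0,0],[-0.54,-0.832,0,0,0,0],[-0.54,-0.832,0,0,0,0],[-0.54,-0.832,0,0,0,0],[-0.54,-0.832,0,0,0,0],[-0.54,-0.832,0,0,0,0],[-0.54,-0.832,0,0,0,0],[-0.54,-0.832,0,0,0,0]])

```text
t: 1.95
eef_pos: [266.7, 465.1, 239.8]
tool_rot: [-0.012, 1.0, 0.003, -0.001]
wrist_force: [1.1, 1.1, 0.1]
gripper_width: 0.651
```

Request:
jog_arm(rows=[[-0.61,-0.937,0,0,0,0.003],[-0.61,-0.937,0,0,0,0],[-0.61,-0.937,0,0,0,0],[-0.61,-0.937,0,0,0,0],[-0.61,-0.937,0,0,0,0],[-0.61,-0.937,0,0,0,0],[-0.61,-0.937,0,0,0,0],[-0.61,-0.937,0,0,0,0]])

```text
t: 2.75
eef_pos: [396.4, 272.6, 240.8]
tool_rot: [-0.008, 1.0, 0.006, 0.001]
wrist_force: [0.5, -0.2, 0.3]
gripper_width: 0.653
```

Request:
jog_arm(rows=[[-0.61,-0.937,0,0,0,0],[-0.61,-0.937,0,0,0,0],[-0.61,-0.937,0,0,0,0],[-0.61,-0.937,0,0,0,0],[-0.61,-0.937,0,0,0,0],[-0.61,-0.937,0,0,0,0],[-0.61,-0.937,0,0,0,0],[-0.61,-0.937,0,0,0,0]])

```text
t: 3.55
eef_pos: [526.5, 79.2, 241.7]
tool_rot: [-0.008, 1.0, 0.008, 0.004]
wrist_force: [-0.1, -0.8, -0.6]
gripper_width: 0.651
```

Request:
jog_arm(rows=[[-0.61,-0.937,0,0,0,0],[-0.61,-0.937,0,0,0,0],[-0.61,-0.937,0,0,0,0],[-0.61,-0.937,0,0,0,0],[-0.61,-0.937,0,0,0,0],[-0.61,-0.937,0,0,0,0],[-0.61,-0.937,0,0,0,0],[0,0,0,0,0,0]])

```text
t: 4.35
eef_pos: [641.8, -94.1, 241.8]
tool_rot: [-0.006, 1.0, 0.007, 0.006]
wrist_force: [-0.9, -1.3, 0.6]
gripper_width: 0.65
```

```bash
cat > go.py <<'E'
import sys,numpy as np
from station import bot
from scipy.spatial.transform import Rotation as R
# usage: go.py x y z [yaw_deg of jaw(tool y) wrt world]; default 90
a=[float(x) for x in sys.argv[1:]]
yaw=a[3] if len(a)>3 else 90.
s=bot.read_state(); Rc=R.from_quat(s["tool_rot"])
y=np.array([np.cos(np.radians(yaw)),np.sin(np.radians(yaw)),0]);z=np.array([0,0,-1.])
Rt=R.from_matrix(np.column_stack([np.cross(y,z),y,z]))
d=Rc.inv().apply(np.array(a[:3])-s["eef_pos"])/25
r=(Rc.inv()*Rt).as_rotvec()/np.pi
print("t",round(s["t"],2),"pos",s["eef_pos"].round(1),"shift units",d.round(3),"turn units",r.round(4),"rows(turn)",round(np.linalg.norm(r)/.0477,1),"w",round(s["gripper_width"],3),"F",s["wrist_force"].round(1),"q",s["qpos"].round(2))
E
python3 go.py 630.5 -97 63
```

```text
t 4.35 pos [641.8 -94.1 241.8] shift units [ 0.545 -0.212  7.142] turn units [0.0046 0.004  0.0039] rows(turn) 0.2 w 0.65 F [-0.9 -1.3  0.6] q [-0.34  0.41  0.56  1.63 -0.25  1.16  1.86]
```

Request:
jog_arm(rows=[[0.45,-0.13,0,0.0046,0.004,0.0039],[0,0,1,0,0,0],[0,0,1,0,0,0],[0,0,1,0,0,0],[0,0,1,0,0,0]])

```text
t: 4.85
eef_pos: [630.6, -93.6, 144.5]
tool_rot: [-0.001, 1.0, 0.001, 0.003]
wrist_force: [-0.2, 0.1, 0.1]
gripper_width: 0.647
```

```bash
python3 go.py 630.5 -97 63
```

```text
t 4.85 pos [630.6 -93.6 144.5] shift units [ 0.025 -0.141  3.261] turn units [0.0004 0.0021 0.0006] rows(turn) 0.0 w 0.647 F [-0.2  0.1  0.1] q [-0.33  0.5   0.53  1.73 -0.3   0.99  1.89]
```

Request:
jog_arm(rows=[[0.01,-0.14,0.8,0,0.002,0],[0,0,0.8,0,0,0],[0,0,0.8,0,0,0],[0,0,0.8,0,0,0],[0,0,0,0,0,0]])

```text
t: 5.35
eef_pos: [623.6, -89.8, 57.7]
tool_rot: [-0.005, 1.0, 0.002, -0.006]
wrist_force: [-0.3, -1.0, -1.3]
gripper_width: 0.651
```

```bash
python3 go.py 630.5 -97 63; python3 -c "
from h import *
crop('scene',180,150,330,250,5,'pics/c1.png')"
```

```text
t 5.35 pos [623.6 -89.8  57.7] shift units [-0.272 -0.288 -0.218] turn units [ 0.0015 -0.0037  0.003 ] rows(turn) 0.1 w 0.651 F [-0.3 -1.  -1.3] q [-0.29  0.61  0.48  1.78 -0.36  0.86  1.94]
```

View pics/c1.png

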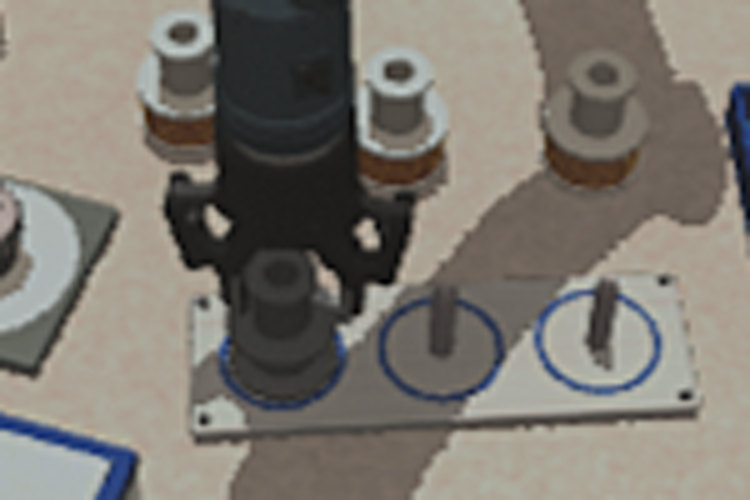

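The gripper is straddling the core's neck but sits off-centre, so I'm correcting it.

Request:
jog_arm(rows=[[-0.27,-0.28,-0.2,0.0015,-0.004,0.003],[0,0,0,0,0,0]])

```text
t: 5.6
eef_pos: [633.6, -97.4, 66.8]
tool_rot: [0.0, 1.0, -0.0, 0.004]
wrist_force: [0.5, -0.6, 0.8]
gripper_width: 0.65
```

```bash
python3 go.py 630.5 -97 63; sleep 0.1; python3 go.py 630.5 -97 63
```

```text
t 5.6 pos [633.6 -97.4  66.8] shift units [0.125 0.015 0.152] turn units [-0.0002  0.0025 -0.0001] rows(turn) 0.1 w 0.65 F [ 0.5 -0.6  0.8] q [-0.29  0.6   0.49  1.76 -0.36  0.86  1.93]
t 5.6 pos [633.6 -97.4  66.8] shift units [0.125 0.015 0.152] turn units [-0.0002  0.0025 -0.0001] rows(turn) 0.1 w 0.65 F [ 0.5 -0.6  0.8] q [-0.29  0.6   0.49  1.76 -0.36  0.86  1.93]
```

Request:
jog_arm(rows=[[0.1,0,0.13,0,0.002,0],[0,0,0,0,0,0]])

```text
t: 5.8
eef_pos: [633.0, -97.8, 66.2]
tool_rot: [0.0, 1.0, -0.0, 0.003]
wrist_force: [-0.2, -0.3, 0.4]
gripper_width: 0.65
```

Request:
jog_arm(rows=[[0,0,0,0,0,0],[0,0,0,0,0,0],[0,0,0,0,0,0],[0,0,0,0,0,0],[0,0,0,0,0,0],[0,0,0,0,0,0]], fingers=-1, squeeze=50)

```text
t: 6.4
eef_pos: [633.7, -97.8, 67.3]
tool_rot: [0.0, 1.0, -0.0, 0.004]
wrist_force: [0.1, 0.3, 0.2]
gripper_width: 0.483
```

```bash
python3 go.py 630.5 -97 163
```

```text
t 6.4 pos [633.7 -97.8  67.3] shift units [ 0.097  0.028 -3.827] turn units [-0.0002  0.0024 -0.0002] rows(turn) 0.1 w 0.483 F [0.1 0.3 0.2] q [-0.29  0.6   0.49  1.76 -0.36  0.86  1.93]
```

Request:
jog_arm(rows=[[0,0,0,0,0,0],[0,0,0,0,0,0],[0,0,0,0,0,0]])

```text
t: 6.7
eef_pos: [633.7, -97.8, 67.3]
tool_rot: [0.0, 1.0, -0.0, 0.004]
wrist_force: [0.4, 0.1, 0.4]
gripper_width: 0.486
```

Request:
jog_arm(rows=[[0,0,0,0,0,0],[0,0,0,0,0,0],[0.1,0,0.15,0,0.002,0],[0.05,0,0.15,0,0,0],[0,0,0,0,0,0]], fingers=0.3)

```text
t: 7.2
eef_pos: [629.2, -97.6, 58.7]
tool_rot: [0.0, 1.0, -0.0, -0.0]
wrist_force: [0.2, 0.7, 0.4]
gripper_width: 0.647
```

```bash
python3 go.py 630.5 -97 59; python3 -c "
from h import *
crop('scene',180,150,280,250,6,'pics/c2.png')"
```

```text
t 7.2 pos [629.2 -97.6  58.7] shift units [-0.054  0.023 -0.012] turn units [-0.0001 -0.0001 -0.0002] rows(turn) 0.0 w 0.647 F [0.2 0.7 0.4] q [-0.28  0.61  0.48  1.77 -0.36  0.85  1.94]
```

View pics/c2.png

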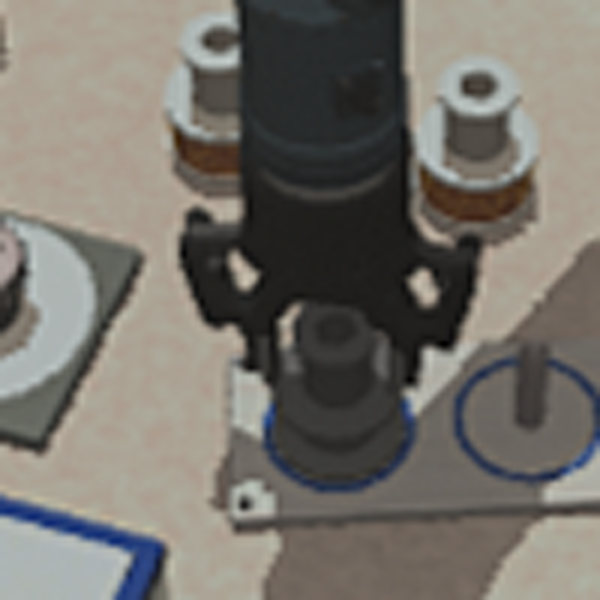

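Request:
jog_arm(rows=[[0,0,0,0,0,0],[0,0,0,0,0,0],[0,0,0,0,0,0],[0,0,0,0,0,0],[0,0,0,0,0,0],[0,0,0,0,0,0],[0,0,0,0,0,0],[0,0,0,0,0,0]], fingers=-1)

```text
t: 8.05
eef_pos: [629.7, -97.2, 59.0]
tool_rot: [0.0, 1.0, -0.0, 0.0]
wrist_force: [0.1, -0.3, -0.2]
gripper_width: 0.444
```

Request:
jog_arm(rows=[[0,0,-0.6,0,0,0],[0,0,-0.8,0,0,0],[0,0,-0.8,0,0,0],[0,0,-0.8,0,0,0],[0,0,-0.8,0,0,0],[0,0,-0.8,0,0,0],[0,0,0,0,0,0]])

```text
t: 8.75
eef_pos: [629.7, -98.4, 182.8]
tool_rot: [0.001, 1.0, -0.001, 0.001]
wrist_force: [0.0, 0.3, -0.6]
gripper_width: 0.449
```

```bash
python3 go.py 448 263 163; python3 -c "
from h import *
crop('scene',180,120,280,220,6,'pics/c3.png')"
```

```text
t 8.75 pos [629.7 -98.4 182.8] shift units [ 7.298 14.444  0.754] turn units [-0.0004  0.0009 -0.0006] rows(turn) 0.0 w 0.449 F [ 0.   0.3 -0.6] q [-0.34  0.45  0.56  1.7  -0.27  1.06  1.87]
```

View pics/c3.png

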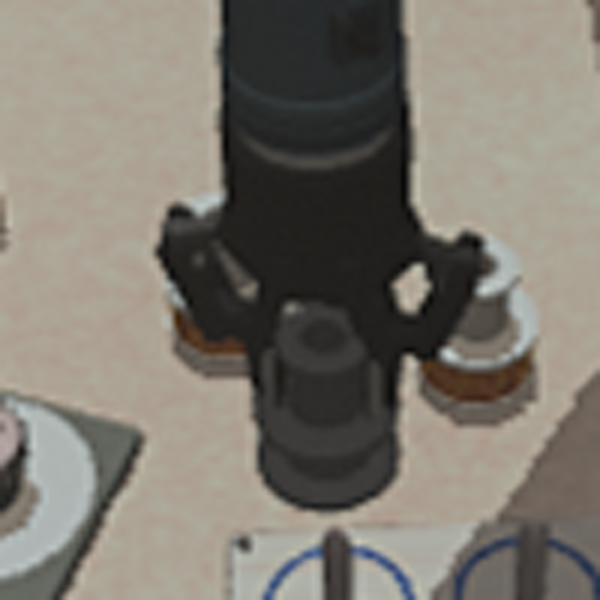

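The core is held by its neck. I'm moving it to the tray.

Request:
jog_arm(rows=[[0.45,0.9,0,0,0,0],[0.45,0.9,0,0,0,0],[0.45,0.9,0,0,0,0],[0.45,0.9,0,0,0,0],[0.45,0.9,0,0,0,0],[0.45,0.9,0,0,0,0],[0.45,0.9,0,0,0,0],[0.45,0.9,0,0,0,0]])

```text
t: 9.6
eef_pos: [529.6, 80.8, 171.9]
tool_rot: [0.007, 1.0, -0.004, -0.007]
wrist_force: [-0.9, -0.7, -1.1]
gripper_width: 0.45
```

Request:
jog_arm(rows=[[0.45,0.9,0,0,0,0],[0.45,0.9,0,0,0,0],[0.45,0.9,0,0,0,0],[0.45,0.9,0,0,0,0],[0.45,0.9,0,0,0,0],[0.45,0.9,0,0,0,0],[0.45,0.9,0,0,0,0],[0,0,0,0,0,0]])

```text
t: 10.4
eef_pos: [438.2, 245.6, 161.8]
tool_rot: [0.004, 1.0, -0.008, -0.016]
wrist_force: [-0.1, -0.4, -1.9]
gripper_width: 0.451
```

```bash
python3 go.py 448 263 53
```

```text
t 10.4 pos [438.2 245.6 161.8] shift units [-0.526  0.772  4.324] turn units [-0.0053 -0.0103 -0.0024] rows(turn) 0.2 w 0.451 F [-0.1 -0.4 -1.9] q [-0.95  0.22  0.41  2.01 -0.11  0.96  1.07]
```

Request:
jog_arm(rows=[[-0.4,0.7,0.2,-0.005,-0.01,-0.002],[0,0,0,0,0,0],[0,0,0.7,0,0,0],[0,0,0.7,0,0,0],[0,0,0.7,0,0,0],[0,0,0,0,0,0]])

```text
t: 11.0
eef_pos: [446.3, 254.5, 99.1]
tool_rot: [0.002, 1.0, -0.005, -0.004]
wrist_force: [-0.4, -0.8, -1.0]
gripper_width: 0.448
```

```bash
python3 go.py 448 263 54; python3 -c "
from h import *
crop('scene',310,120,430,220,6,'pics/c4.png')"
```

```text
t 11.0 pos [446.3 254.5  99.1] shift units [-0.082  0.359  1.798] turn units [-0.0035 -0.0025 -0.0015] rows(turn) 0.1 w 0.448 F [-0.4 -0.8 -1. ] q [-0.94  0.33  0.38  2.04 -0.16  0.81  1.11]
```

View pics/c4.png

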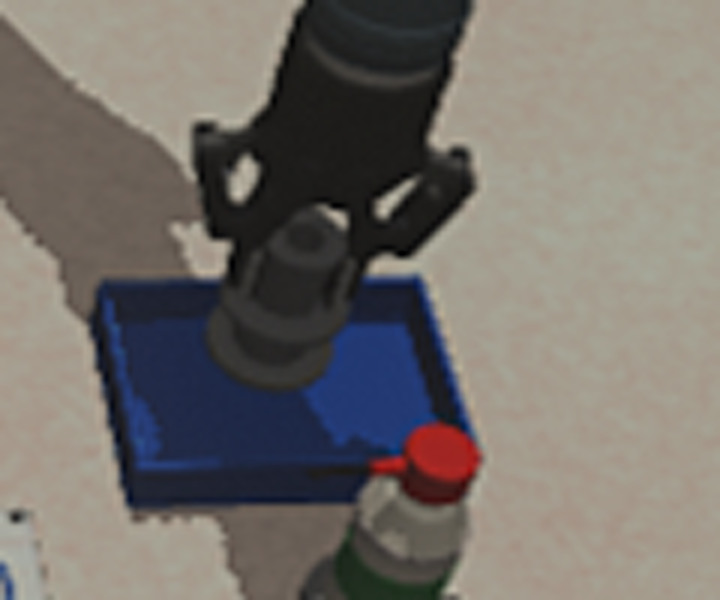

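The core is over the tray interior. I'm lowering it.

Request:
jog_arm(rows=[[-0.05,0.3,0.6,-0.003,-0.002,-0.001],[0,0,0.6,0,0,0],[0,0,0.3,0,0,0],[0,0,0.1,0,0,0],[0,0,0,0,0,0]])

```text
t: 11.55
eef_pos: [451.8, 259.8, 61.6]
tool_rot: [0.003, 1.0, 0.0, 0.002]
wrist_force: [1.4, -0.4, -1.3]
gripper_width: 0.448
```

```bash
python3 go.py 448 263 53
```

```text
t 11.55 pos [451.8 259.8  61.6] shift units [0.155 0.125 0.342] turn units [ 0.0002  0.0011 -0.0022] rows(turn) 0.1 w 0.448 F [ 1.4 -0.4 -1.3] q [-0.92  0.4   0.36  2.05 -0.21  0.72  1.14]
```

Request:
jog_arm(rows=[[0.1,0.1,0.25,0,0.001,-0.002],[0,0,0.12,0,0,0],[0,0,0,0,0,0]])

```text
t: 11.85
eef_pos: [450.1, 262.9, 52.8]
tool_rot: [0.0, 1.0, 0.001, 0.001]
wrist_force: [0.2, -0.5, -0.6]
gripper_width: 0.443
```

```bash
python3 go.py 448 263 53
```

```text
t 11.85 pos [450.1 262.9  52.8] shift units [ 0.083  0.003 -0.01 ] turn units [ 0.0006  0.0005 -0.0001] rows(turn) 0.0 w 0.443 F [ 0.2 -0.5 -0.6] q [-0.91  0.41  0.35  2.05 -0.22  0.71  1.15]
```

Release here, about 1 mm above the floor, then rise.

Request:
jog_arm(rows=[[0,0,0.04,0,0,0],[0,0,0,0,0,0],[0,0,0,0,0,0],[0,0,0,0,0,0]], fingers=0.3)

```text
t: 12.25
eef_pos: [450.4, 263.4, 52.1]
tool_rot: [-0.0, 1.0, 0.001, 0.001]
wrist_force: [0.0, 0.3, -1.1]
gripper_width: 0.649
```

Request:
jog_arm(rows=[[0,0,-0.5,0,0,0],[0,0,-0.9,0,0,0],[0,0,-0.9,0,0,0],[0,0,-0.9,0,0,0],[0,0,-0.9,0,0,0],[0,0,-0.9,0,0,0],[0,0,-0.5,0,0,0],[0,0,0,0,0,0]])

```text
t: 13.05
eef_pos: [450.6, 262.1, 200.3]
tool_rot: [0.001, 1.0, 0.002, 0.002]
wrist_force: [-0.8, 0.4, -1.3]
gripper_width: 0.651
```

```bash
python3 go.py 592.3 302.8 200; python3 -c "
from h import *
crop('scene',310,120,430,220,6,'pics/c5.png')"
```

```text
t 13.05 pos [450.6 262.1 200.3] shift units [-5.664  1.641  0.045] turn units [ 0.0014  0.0014 -0.0007] rows(turn) 0.0 w 0.651 F [-0.8  0.4 -1.3] q [-0.98  0.18  0.41  1.97 -0.09  1.    1.04]
```

View pics/c5.png

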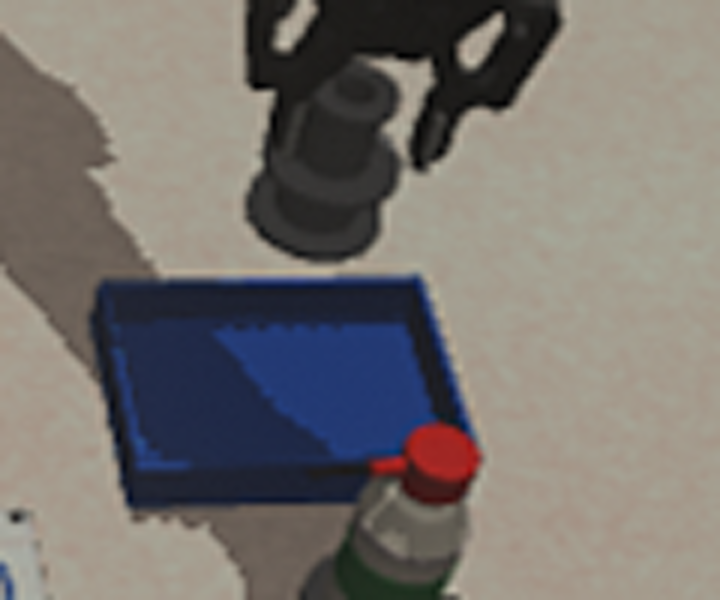

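The core came up with the gripper, its rim hooked on the left (−y) finger. I'm lowering it back into the tray.

Request:
jog_arm(rows=[[0,0,0.6,0,0,0],[0,0,0.6,0,0,0],[0,0,0.6,0,0,0],[0,0,0.6,0,0,0],[0,0,0.6,0,0,0],[0,0,0.6,0,0,0],[0,0,0.3,0,0,0],[0,0,0,0,0,0]])

```text
t: 13.9
eef_pos: [443.7, 257.5, 89.5]
tool_rot: [0.001, 1.0, -0.004, -0.005]
wrist_force: [-0.0, 0.1, -1.1]
gripper_width: 0.647
```

```bash
python3 go.py 448 263 58; python3 -c "
from h import *
crop('scene',310,120,430,220,6,'pics/c6.png');crop('top',100,160,200,290,4.5,'pics/c6t.png')"
```

```text
t 13.9 pos [443.7 257.5  89.5] shift units [-0.182  0.228  1.258] turn units [-0.0023 -0.003  -0.0007] rows(turn) 0.1 w 0.647 F [-0.   0.1 -1.1] q [-0.94  0.35  0.38  2.05 -0.18  0.79  1.12]
```

View pics/c6.png

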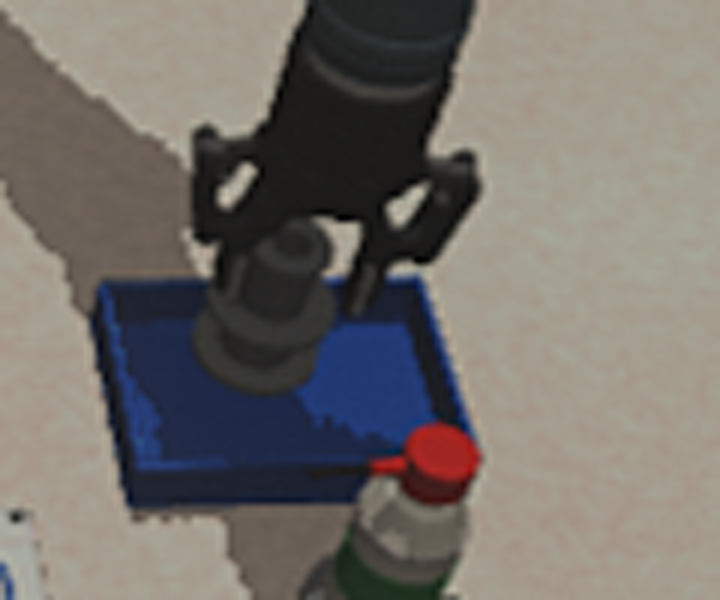

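View pics/c6t.png

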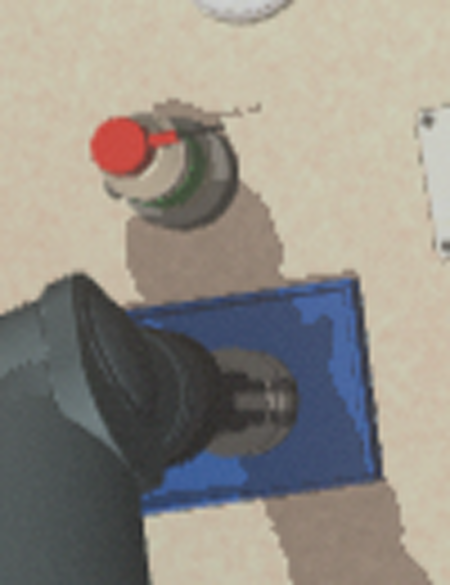

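Request:
jog_arm(rows=[[-0.15,0.5,0.4,-0.002,-0.003,0],[0,0.2,0.4,0,0,0],[0,0,0.3,0,0,0],[0,0,0.2,0,0,0],[0,0,0,0,0,0]])

```text
t: 14.5
eef_pos: [450.5, 279.7, 57.6]
tool_rot: [0.0, 1.0, 0.003, 0.003]
wrist_force: [0.2, 0.1, -1.4]
gripper_width: 0.65
```

```bash
python3 go.py 448 270 53; python3 -c "
from h import *
crop('scene',310,120,430,220,6,'pics/c7.png')"
```

```text
t 14.5 pos [450.5 279.7  57.6] shift units [ 0.102 -0.391  0.181] turn units [ 0.0017  0.0021 -0.0002] rows(turn) 0.1 w 0.65 F [ 0.2  0.1 -1.4] q [-0.94  0.42  0.35  2.03 -0.22  0.72  1.12]
```

View pics/c7.png

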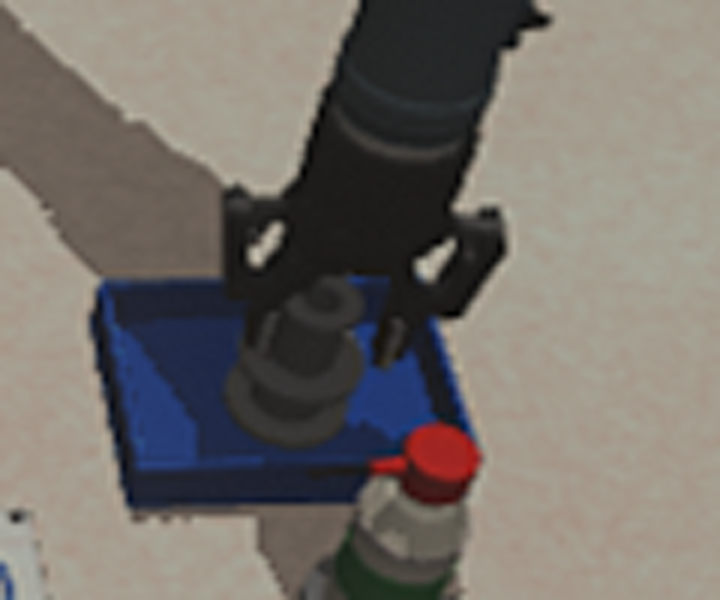

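Request:
jog_arm(rows=[[0.1,0,0.16,0.0017,0.002,0],[0,0,0.16,0,0,0],[0,0,0,0,0,0]])

```text
t: 14.85
eef_pos: [448.9, 279.8, 50.1]
tool_rot: [0.001, 1.0, 0.0, 0.001]
wrist_force: [0.2, 0.1, -0.2]
gripper_width: 0.649
```

```bash
python3 go.py 448 270 50; python3 -c "
from h import *
crop('scene',310,120,430,220,6,'pics/c8.png')"
```

```text
t 14.85 pos [448.9 279.8  50.1] shift units [ 0.035 -0.391  0.003] turn units [ 0.0002  0.0005 -0.0006] rows(turn) 0.0 w 0.649 F [ 0.2  0.1 -0.2] q [-0.94  0.43  0.35  2.03 -0.22  0.71  1.12]
```

View pics/c8.png

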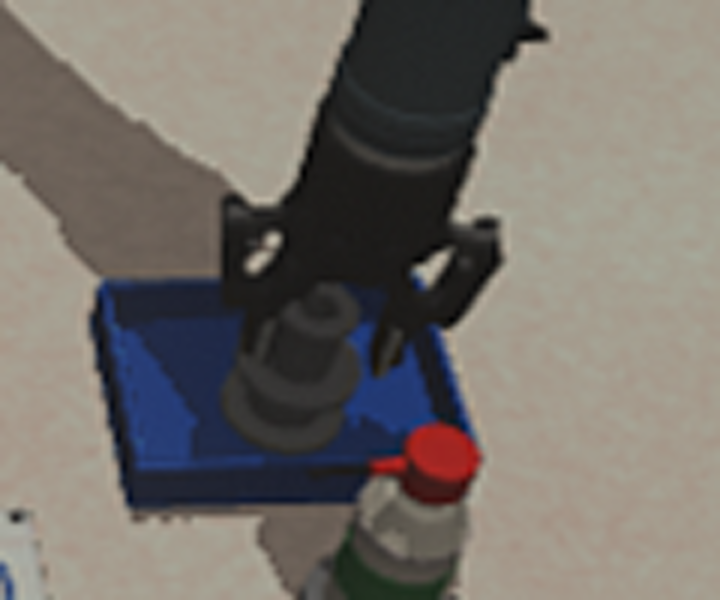

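Request:
jog_arm(rows=[[0,0,0.04,0,0,0],[0,0,0,0,0,0],[0,0,0,0,0,0],[0,0,0,0,0,0],[0,0,0,0,0,0],[0,0,0,0,0,0]], fingers=1)

```text
t: 15.5
eef_pos: [449.2, 279.6, 49.5]
tool_rot: [0.001, 1.0, 0.001, 0.001]
wrist_force: [-1.0, 1.0, -0.7]
gripper_width: 0.999
```

```bash
python3 go.py 448 270 50; python3 -c "
from h import *
crop('scene',310,120,430,220,6,'pics/c9.png')"
```

```text
t 15.5 pos [449.2 279.6  49.5] shift units [ 0.047 -0.384 -0.02 ] turn units [ 0.0004  0.0007 -0.0007] rows(turn) 0.0 w 0.999 F [-1.   1.  -0.7] q [-0.94  0.43  0.35  2.04 -0.22  0.71  1.12]
```

View pics/c9.png

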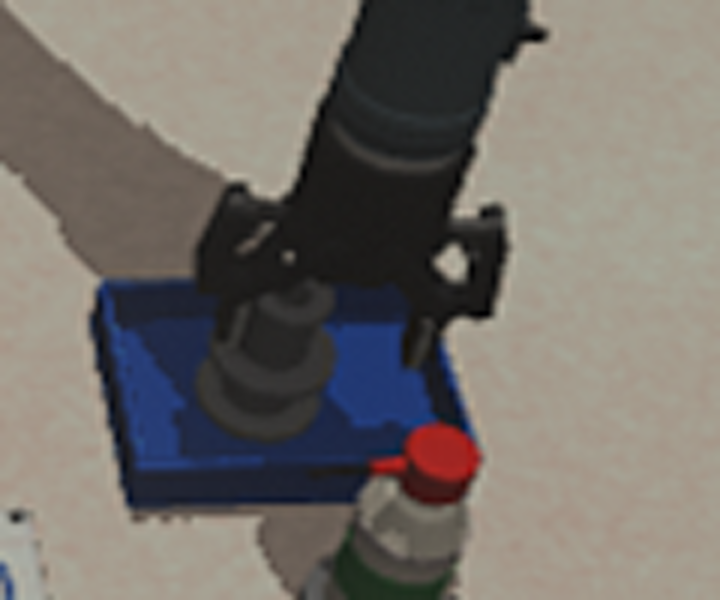

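Opening the fingers raises the pads, and that lifts the rim. I'll lower the tool to unhook it and shift the finger away.

Request:
jog_arm(rows=[[0,-0.1,0.16,0,0,0],[0,-0.15,0.16,0,0,0],[0,-0.2,0,0,0,0],[0,0,0,0,0,0]])

```text
t: 15.95
eef_pos: [449.2, 267.2, 40.8]
tool_rot: [0.001, 1.0, 0.0, 0.001]
wrist_force: [-0.1, -1.4, 1.8]
gripper_width: 0.999
```

```bash
python3 go.py 448 258 50; python3 -c "
from h import *
crop('scene',310,120,430,220,6,'pics/c10.png')"
```

```text
t 15.95 pos [449.2 267.2  40.8] shift units [ 0.047 -0.368 -0.369] turn units [ 0.0003  0.0007 -0.0007] rows(turn) 0.0 w 0.999 F [-0.1 -1.4  1.8] q [-0.92  0.44  0.35  2.05 -0.23  0.68  1.15]
```

View pics/c10.png

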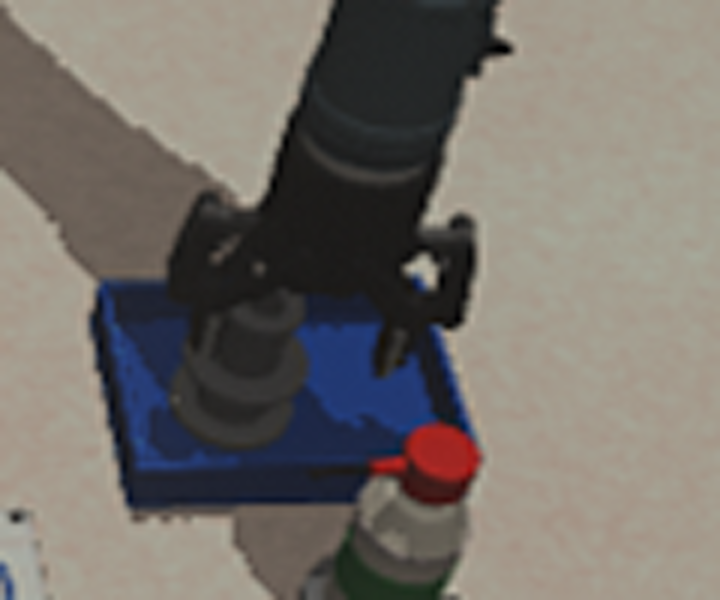

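Request:
jog_arm(rows=[[0,0,-0.12,0,0,0],[0,0,0,0,0,0],[0,-0.1,0,0,0,0],[0,-0.15,0,0,0,0],[0,0,0,0,0,0]])

```text
t: 16.5
eef_pos: [449.4, 261.1, 44.4]
tool_rot: [0.001, 1.0, 0.001, 0.001]
wrist_force: [0.6, 0.3, -0.8]
gripper_width: 1.002
```

```bash
python3 go.py 448 258 50; python3 -c "
from h import *
crop('scene',310,120,430,220,6,'pics/c11.png')"
```

```text
t 16.5 pos [449.4 261.1  44.4] shift units [ 0.054 -0.124 -0.226] turn units [ 0.0005  0.0009 -0.0005] rows(turn) 0.0 w 1.002 F [ 0.6  0.3 -0.8] q [-0.91  0.43  0.35  2.06 -0.23  0.69  1.16]
```

View pics/c11.png

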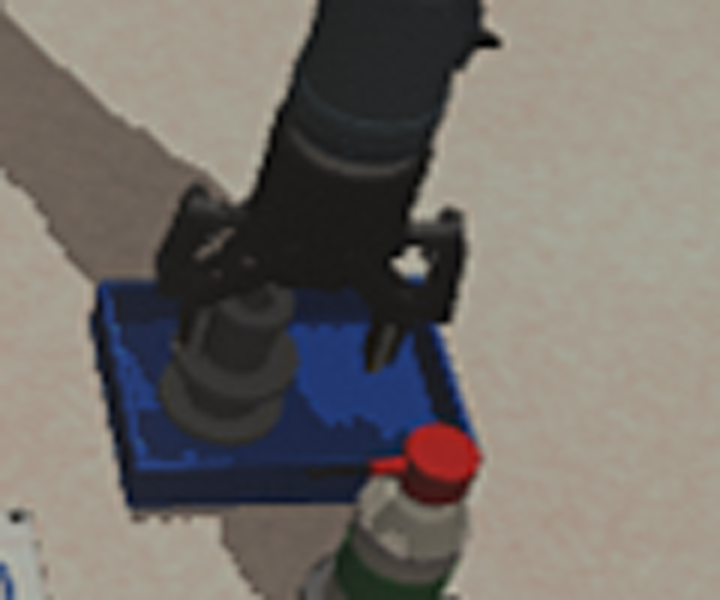

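The pads nearly fill the gap between flange and rim, so the core is wedged on one finger. I'll regrasp, set it down square, then open a little while descending.

Request:
jog_arm(rows=[[0,0,-0.2,0,0,0],[0,0,-0.2,0,0,0],[0,0,0,0,0,0],[0,0,0,0,0,0],[0,0,0,0,0,0],[0,0,0,0,0,0],[0,0,0,0,0,0],[0,0,0,0,0,0]], fingers=-1)

```text
t: 17.35
eef_pos: [449.3, 262.0, 55.4]
tool_rot: [0.0, 1.0, 0.001, 0.002]
wrist_force: [0.5, 0.2, -0.2]
gripper_width: 0.46
```

Request:
jog_arm(rows=[[0,0,0,0,0,0],[0,0,0,0,0,0],[0,0,0,0,0,0]])

```text
t: 17.65
eef_pos: [449.1, 261.8, 55.1]
tool_rot: [0.0, 1.0, 0.001, 0.001]
wrist_force: [0.2, -0.5, -0.3]
gripper_width: 0.455
```

```bash
python3 go.py 448 258 50; python3 -c "
from h import *
crop('scene',310,120,430,220,6,'pics/c12.png')"
```

```text
t 17.65 pos [449.1 261.8  55.1] shift units [ 0.044 -0.154  0.205] turn units [ 0.0006  0.0008 -0.0002] rows(turn) 0.0 w 0.455 F [ 0.2 -0.5 -0.3] q [-0.92  0.41  0.36  2.06 -0.22  0.71  1.15]
```

View pics/c12.png

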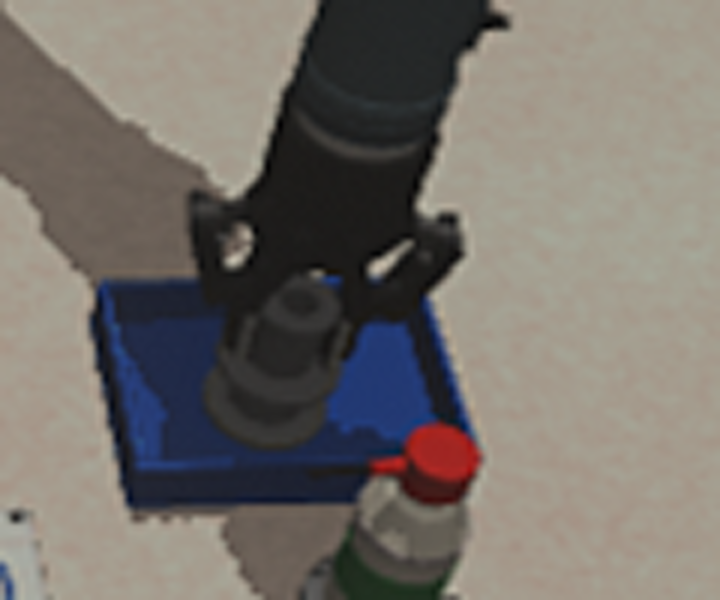

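Request:
jog_arm(rows=[[0,0,0.1,0,0,0],[0,0,0.08,0,0,0],[0,0,0,0,0,0]])

```text
t: 18.0
eef_pos: [450.2, 261.1, 52.0]
tool_rot: [0.001, 1.0, 0.001, 0.001]
wrist_force: [0.3, 0.7, -0.8]
gripper_width: 0.442
```

Request:
jog_arm(rows=[[0,0,0.06,0,0,0],[0,0,0.06,0,0,0],[0,0,0.04,0,0,0],[0,0,0,0,0,0]], fingers=0.1)

```text
t: 18.4
eef_pos: [450.9, 261.1, 50.8]
tool_rot: [0.001, 1.0, 0.001, 0.0]
wrist_force: [-1.1, -0.5, -0.7]
gripper_width: 0.552
```

```bash
python3 go.py 448 258 50; python3 -c "
from h import *
crop('scene',310,120,430,220,6,'pics/c13.png')"
```

```text
t 18.4 pos [450.9 261.1  50.8] shift units [ 0.115 -0.124  0.033] turn units [ 0.0007  0.0003 -0.0007] rows(turn) 0.0 w 0.552 F [-1.1 -0.5 -0.7] q [-0.91  0.42  0.36  2.05 -0.22  0.7   1.16]
```

View pics/c13.png

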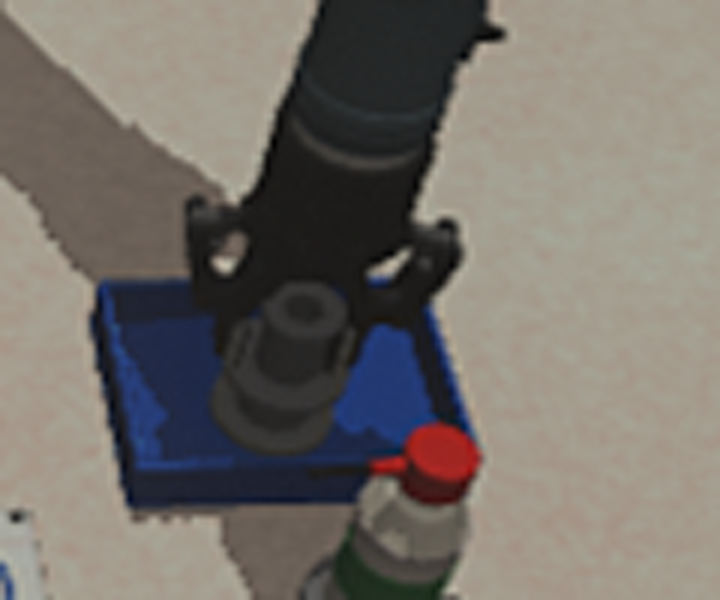

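Request:
jog_arm(rows=[[0,0,0.06,0,0,0],[0,0,0.06,0,0,0],[0,0,0.06,0,0,0],[0,0,0.06,0,0,0],[0,0,0.03,0,0,0],[0,0,0,0,0,0]], fingers=0.4)

```text
t: 19.05
eef_pos: [451.8, 262.2, 48.0]
tool_rot: [0.0, 1.0, 0.002, -0.0]
wrist_force: [-0.5, -0.7, 1.2]
gripper_width: 0.699
```

```bash
python3 go.py 448 258 50; python3 -c "
from h import *
crop('scene',310,120,430,220,6,'pics/c14.png')"
```

```text
t 19.05 pos [451.8 262.2  48. ] shift units [ 0.153 -0.167 -0.081] turn units [ 0.0013 -0.0003 -0.0002] rows(turn) 0.0 w 0.699 F [-0.5 -0.7  1.2] q [-0.91  0.43  0.35  2.05 -0.23  0.7   1.16]
```

View pics/c14.png

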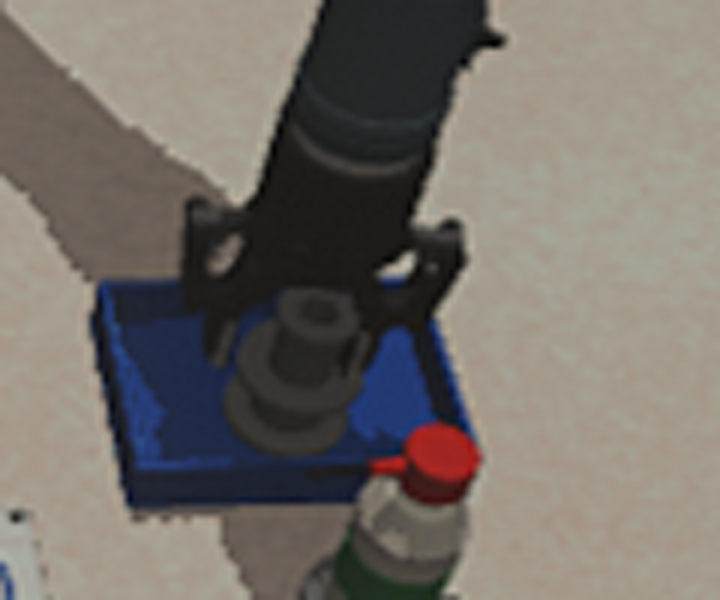

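Request:
jog_arm(rows=[[0,0.1,0.06,0,0,0],[0,0.15,0,0,0,0],[0,0.1,0,0,0,0],[0,0,0,0,0,0]])

```text
t: 19.5
eef_pos: [452.6, 267.5, 48.0]
tool_rot: [0.002, 1.0, -0.0, -0.002]
wrist_force: [-0.8, -1.2, 5.8]
gripper_width: 0.7
```

```bash
python3 go.py 448 258 50; python3 -c "
from h import *
crop('scene',310,120,430,220,6,'pics/c15.png')"
```

```text
t 19.5 pos [452.6 267.5  48. ] shift units [ 0.183 -0.379 -0.078] turn units [-0.    -0.001 -0.001] rows(turn) 0.0 w 0.7 F [-0.8 -1.2  5.8] q [-0.91  0.43  0.35  2.04 -0.23  0.71  1.15]
```

View pics/c15.png

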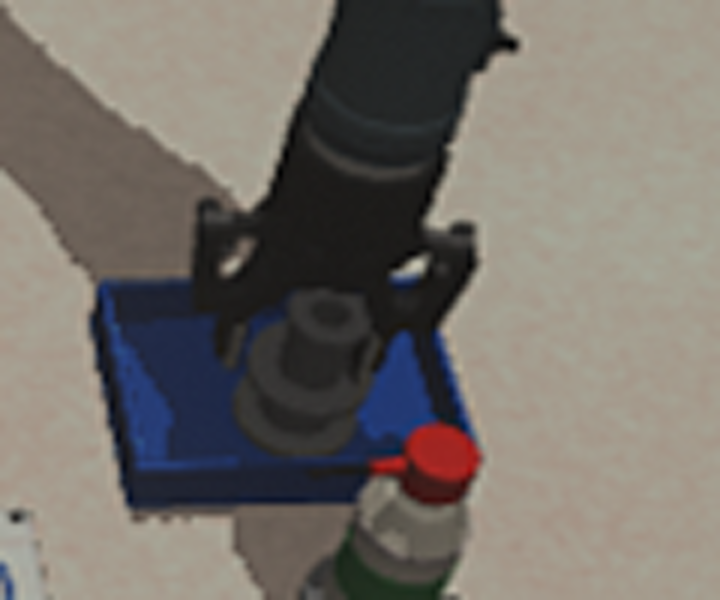

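The tip is now pressing on the flange (5.8 N). I'll rise slightly and shift.

Request:
jog_arm(rows=[[0,0,-0.08,0,0,0],[0,0,0,0,0,0]])

```text
t: 19.75
eef_pos: [451.8, 267.9, 49.0]
tool_rot: [0.001, 1.0, -0.0, -0.002]
wrist_force: [1.1, 0.0, -1.3]
gripper_width: 0.701
```

Request:
jog_arm(rows=[[0,0.1,0,0,0,0],[0,0.15,0,0,0,0],[0,0.1,0,0,0,0],[0,0,0,0,0,0]])

```text
t: 20.15
eef_pos: [451.2, 276.7, 48.2]
tool_rot: [0.001, 1.0, -0.001, -0.003]
wrist_force: [0.1, -0.7, 0.9]
gripper_width: 0.702
```

```bash
python3 go.py 448 258 50; python3 -c "
from h import *
crop('scene',310,120,430,220,6,'pics/c16.png')"
```

```text
t 20.15 pos [451.2 276.7  48.2] shift units [ 0.125 -0.749 -0.07 ] turn units [-0.0006 -0.0017 -0.0006] rows(turn) 0.0 w 0.702 F [ 0.1 -0.7  0.9] q [-0.93  0.44  0.35  2.03 -0.23  0.72  1.13]
```

View pics/c16.png

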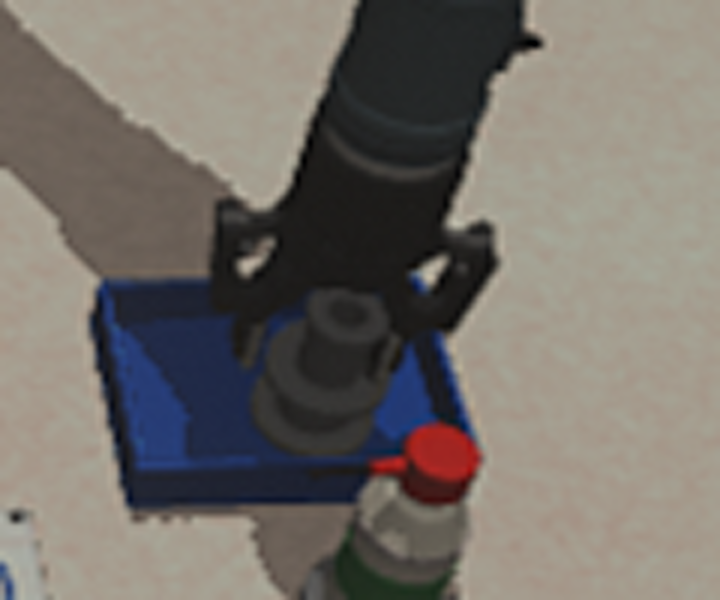

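The core keeps dragging, so I'll let the tray's +y wall hold it back while the finger moves off.

Request:
jog_arm(rows=[[0,0.2,-0.02,0,0,0],[0,0.2,0,0,0,0],[0,0.2,0,0,0,0],[0,0.2,0,0,0,0],[0,0.2,0,0,0,0],[0,0,0,0,0,0]])

```text
t: 20.8
eef_pos: [450.5, 305.7, 48.3]
tool_rot: [0.0, 1.0, -0.0, -0.003]
wrist_force: [0.8, 0.4, -1.0]
gripper_width: 0.702
```

```bash
python3 go.py 448 320 49; python3 -c "
from h import *
crop('scene',310,120,430,220,6,'pics/c17.png')"
```

```text
t 20.8 pos [450.5 305.7  48.3] shift units [ 0.101  0.573 -0.03 ] turn units [-0.0001 -0.0017 -0.0001] rows(turn) 0.0 w 0.702 F [ 0.8  0.4 -1. ] q [-0.96  0.46  0.34  1.99 -0.23  0.73  1.09]
```

View pics/c17.png

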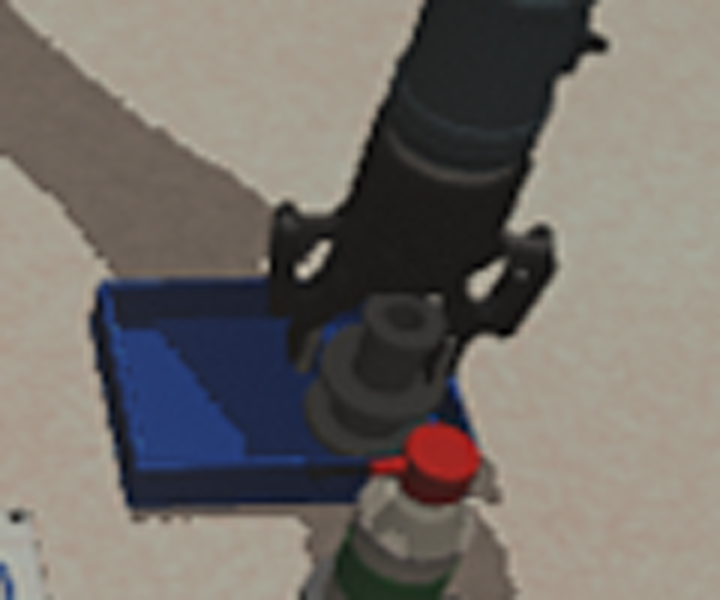

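Request:
jog_arm(rows=[[0,0.2,0,0,0,0],[0,0.2,0,0,0,0],[0,0.2,0,0,0,0],[0,0.1,0,0,0,0],[0,0,0,0,0,0]])

```text
t: 21.35
eef_pos: [451.0, 311.9, 48.9]
tool_rot: [0.004, 1.0, -0.008, -0.006]
wrist_force: [-0.5, 0.8, -0.3]
gripper_width: 0.697
```

```bash
python3 go.py 448 320 49; python3 -c "
from h import *
crop('scene',310,120,430,220,6,'pics/c18.png')"
```

```text
t 21.35 pos [451.  311.9  48.9] shift units [ 0.123  0.323 -0.007] turn units [-0.0052 -0.0038 -0.0023] rows(turn) 0.1 w 0.697 F [-0.5  0.8 -0.3] q [-0.98  0.47  0.35  1.97 -0.22  0.75  1.07]
```

View pics/c18.png

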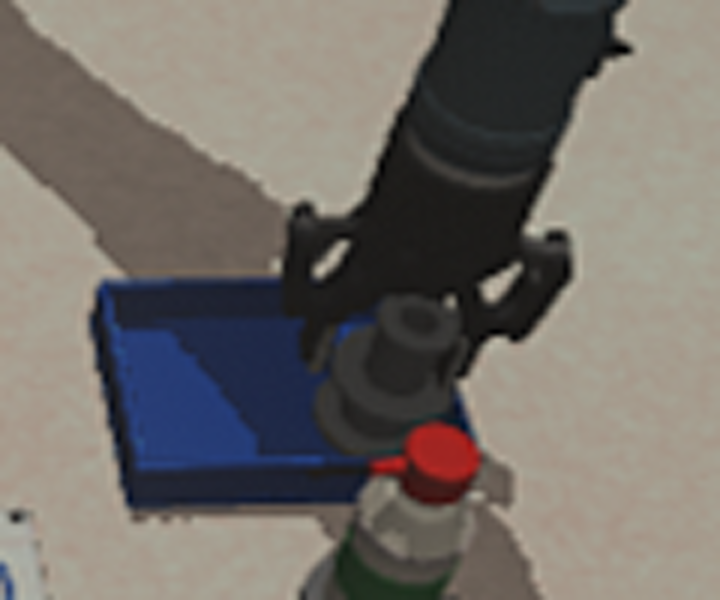

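Request:
jog_arm(rows=[[0,0.3,0,-0.005,-0.004,-0.002],[0,0.3,0,0,0,0],[0,0.3,0,0,0,0]])

```text
t: 21.7
eef_pos: [451.6, 318.9, 48.7]
tool_rot: [0.003, 1.0, -0.011, -0.003]
wrist_force: [-3.6, -16.1, 18.0]
gripper_width: 0.702
```

```bash
python3 go.py 448 320 49; python3 -c "
from h import *
crop('scene',310,120,430,220,6,'pics/c19.png')"
```

```text
t 21.7 pos [451.6 318.9  48.7] shift units [ 0.143  0.043 -0.012] turn units [-0.007  -0.0021 -0.002 ] rows(turn) 0.2 w 0.702 F [ -3.6 -16.1  18. ] q [-0.99  0.48  0.35  1.96 -0.21  0.75  1.05]
```

View pics/c19.png

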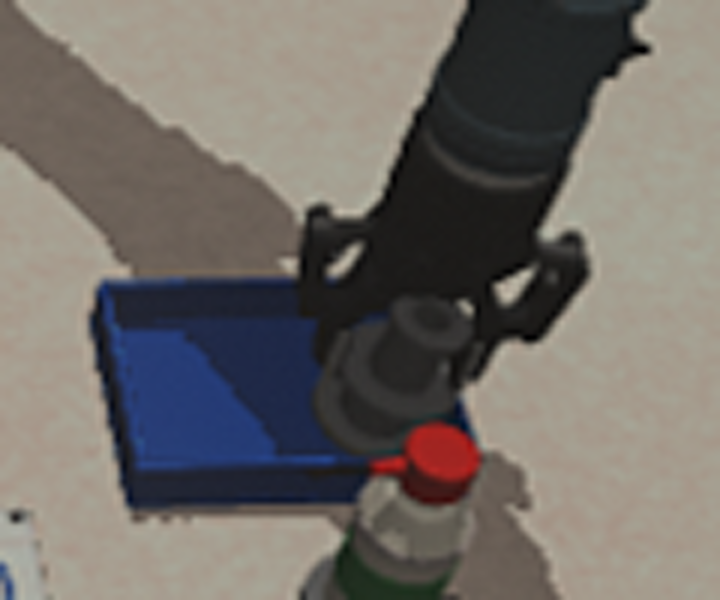

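```bash
python3 -c "
from h import *
s=optics.snapshot('scene')
for y in (290,300,305,310,318):
  print(y,[((proj(s,(452,y,z))-[310,120]+.5)*6-.5).round(0).tolist() for z in (5,45,87)])
x,y,z=451.6,318.9,48.7
print([((proj(s,(x,yy,z))-[310,120]+.5)*6-.5).round(0).tolist() for yy in (y-30,y,y+30)])
"
```

```text
290 [[318.0, 418.0], [335.0, 370.0], [355.0, 318.0]]
300 [[336.0, 420.0], [354.0, 372.0], [374.0, 320.0]]
305 [[346.0, 421.0], [364.0, 373.0], [384.0, 320.0]]
310 [[355.0, 422.0], [374.0, 374.0], [394.0, 321.0]]
318 [[370.0, 423.0], [389.0, 376.0], [410.0, 323.0]]
[[335.0, 365.0], [393.0, 371.0], [450.0, 376.0]]
```

Reprojection shows the core is roughly centred between the pads and the tips are pressing on its flange. I'll rise in small steps.

Request:
jog_arm(rows=[[0,-0.1,-0.1,-0.006,0,-0.002],[0,0,-0.1,0,0,0],[0,0,-0.1,0,0,0],[0,0,0,0,0,0]])

```text
t: 22.2
eef_pos: [451.7, 316.2, 56.1]
tool_rot: [0.001, 1.0, -0.001, -0.003]
wrist_force: [-0.3, -1.5, -0.7]
gripper_width: 0.7
```

```bash
python3 go.py 448 316 49; python3 -c "
from h import *
crop('scene',310,120,430,220,6,'pics/c20.png')"
```

```text
t 22.2 pos [451.7 316.2  56.1] shift units [ 0.146 -0.006  0.286] turn units [-0.0006 -0.0019 -0.0004] rows(turn) 0.0 w 0.7 F [-0.3 -1.5 -0.7] q [-0.97  0.46  0.34  1.97 -0.22  0.75  1.07]
```

View pics/c20.png

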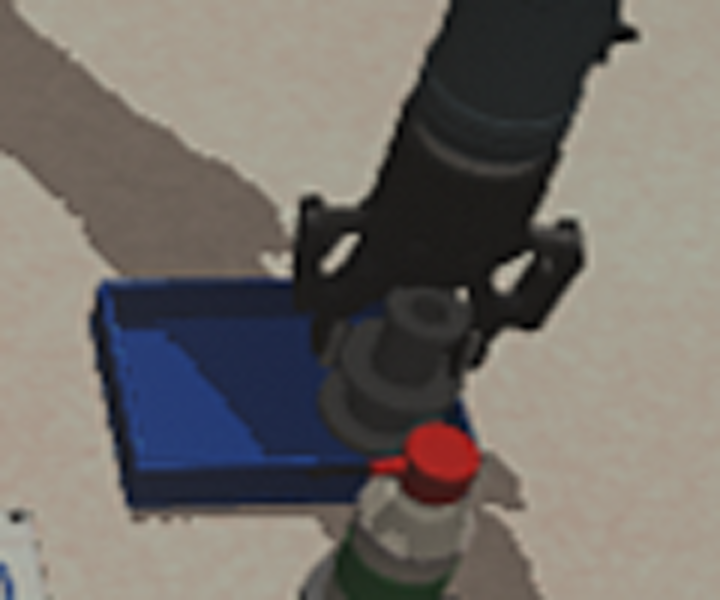

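Request:
jog_arm(rows=[[0,0.05,0.15,0,-0.002,0],[0,0.05,0.15,0,0,0],[0,0,0,0,0,0]])

```text
t: 22.55
eef_pos: [452.7, 318.2, 48.5]
tool_rot: [0.0, 1.0, -0.002, 0.001]
wrist_force: [-0.7, -1.2, 0.2]
gripper_width: 0.702
```

Request:
jog_arm(rows=[[0,0.1,0.08,0,0,0],[0,0.1,0.08,0,0,0],[0,0.1,0.08,0,0,0],[0,0,0,0,0,0]], fingers=1)

```text
t: 22.95
eef_pos: [451.5, 330.4, 41.4]
tool_rot: [-0.002, 1.0, 0.0, 0.001]
wrist_force: [-0.6, 0.3, -0.3]
gripper_width: 1.001
```

```bash
python3 go.py 448 316 44; python3 -c "
from h import *
crop('scene',310,120,430,220,6,'pics/c21.png')"
```

```text
t 22.95 pos [451.5 330.4  41.4] shift units [ 0.143 -0.577 -0.103] turn units [0.     0.0008 0.001 ] rows(turn) 0.0 w 1.001 F [-0.6  0.3 -0.3] q [-0.99  0.49  0.33  1.96 -0.23  0.72  1.06]
```

View pics/c21.png

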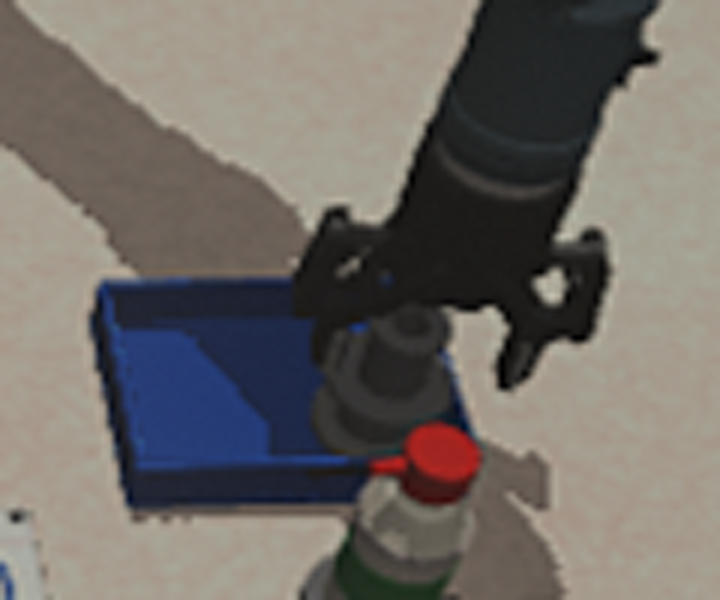

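The core is free and upright. I'm centring over it and rising.

Request:
jog_arm(rows=[[0,0,-0.08,0,0,0],[0,-0.2,0,0,0,0],[0,-0.15,0,0,0,0],[0,0,0,0,0,0],[0,0,-0.3,0,0,0],[0,0,-0.4,0,0,0],[0,0,-0.4,0,0,0]])

```text
t: 23.7
eef_pos: [450.8, 319.5, 72.1]
tool_rot: [-0.001, 1.0, -0.001, 0.0]
wrist_force: [0.5, 0.3, 0.4]
gripper_width: 0.997
```

```bash
python3 go.py 448 316 44; python3 -c "
from h import *
crop('scene',310,120,430,220,6,'pics/c22.png')"
```

```text
t 23.7 pos [450.8 319.5  72.1] shift units [ 0.112 -0.136  1.125] turn units [-0.0006  0.0001  0.0006] rows(turn) 0.0 w 0.997 F [0.5 0.3 0.4] q [-0.99  0.43  0.35  1.97 -0.21  0.78  1.05]
```

View pics/c22.png

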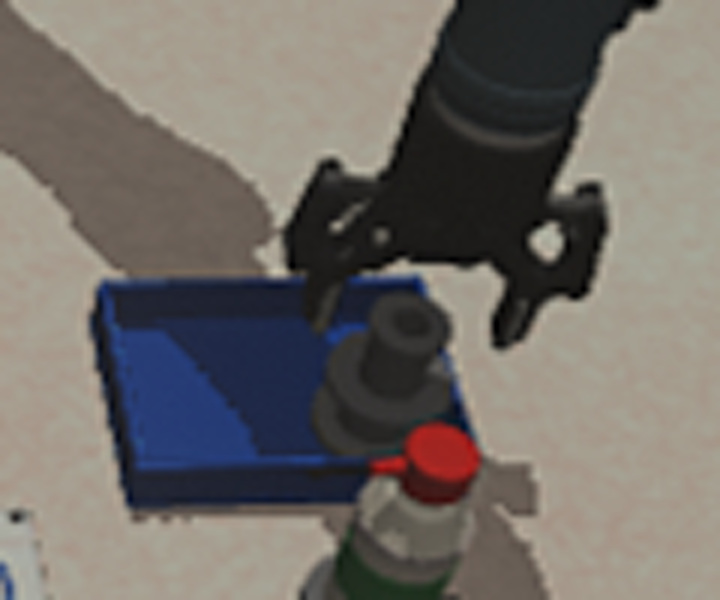

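The core stands upright in the tray (rim at about (408,318) in the crop). Next is the duster cap, with the fingers closed.

Request:
jog_arm(rows=[[0,0,-0.9,0,0,0],[0,0,-0.9,0,0,0],[0,0,-0.9,0,0,0],[0,0,-0.9,0,0,0],[0,0,-0.9,0,0,0],[0,0,-0.9,0,0,0],[0,0,0,0,0,0]], fingers=-1)

```text
t: 24.45
eef_pos: [452.7, 321.6, 219.7]
tool_rot: [-0.001, 1.0, 0.003, 0.004]
wrist_force: [1.1, 0.7, 0.3]
gripper_width: 0.0
```

Request:
jog_arm(rows=[[-0.8,-0.09,0,0,0,0],[-0.8,-0.09,0,0,0,0],[-0.8,-0.09,0,0,0,0],[-0.8,-0.09,0,0,0,0],[-0.8,-0.09,0,0,0,0],[-0.8,-0.09,0,0,0,0],[-0.5,-0.09,0,0,0,0],[0,0,0,0,0,0]])

```text
t: 25.25
eef_pos: [586.1, 306.7, 217.6]
tool_rot: [-0.004, 1.0, 0.003, 0.002]
wrist_force: [0.1, -0.0, 0.3]
gripper_width: -0.0
```

```bash
python3 go.py 592.3 302.8 170
```

```text
t 25.25 pos [586.1 306.7 217.6] shift units [-0.237 -0.169  1.904] turn units [0.0022 0.0013 0.0022] rows(turn) 0.1 w -0.0 F [ 0.1 -0.   0.3] q [-0.87  0.44  0.43  1.61 -0.21  1.13  1.19]
```

Request:
jog_arm(rows=[[-0.24,-0.16,0.5,0.002,0.001,0.002],[0,0,0.5,0,0,0],[0,0,0.5,0,0,0],[0,0,0.1,0,0,0],[0,0,0,0,0,0]])

```text
t: 25.75
eef_pos: [587.8, 303.4, 171.4]
tool_rot: [-0.001, 1.0, -0.001, -0.003]
wrist_force: [0.4, -0.2, -0.7]
gripper_width: 0.001
```

```bash
python3 go.py 592.3 302.8 164;python3 -c "
from h import *
crop('scene',330,150,430,250,6,'pics/d1.png')"
```

```text
t 25.75 pos [587.8 303.4 171.4] shift units [-0.183 -0.024  0.295] turn units [-0.0004 -0.002   0.0009] rows(turn) 0.0 w 0.001 F [ 0.4 -0.2 -0.7] q [-0.86  0.5   0.42  1.64 -0.23  1.06  1.21]
```

View pics/d1.png

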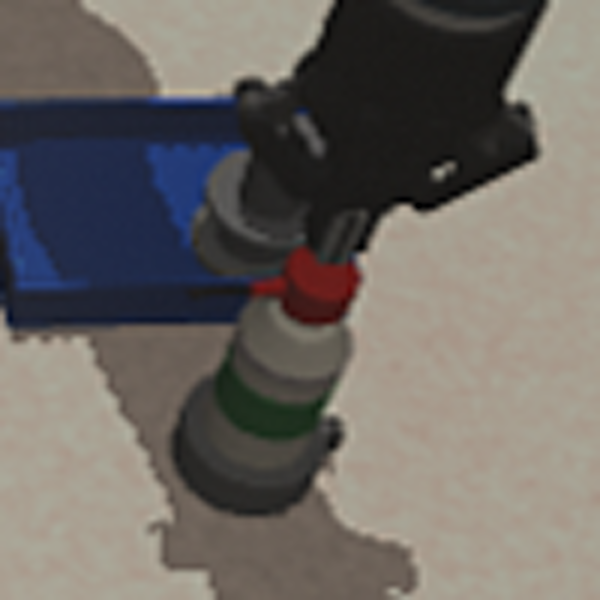

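The fingertips are over the cap. I'm pressing down step by step.

Request:
jog_arm(rows=[[-0.18,0,0.2,0,-0.002,0],[0,0,0.1,0,0,0],[0,0,0,0,0,0]])

```text
t: 26.1
eef_pos: [592.7, 304.3, 164.5]
tool_rot: [-0.002, 1.0, 0.0, 0.001]
wrist_force: [0.1, -0.3, -0.0]
gripper_width: -0.001
```

Request:
jog_arm(rows=[[0,0,0.15,0,0,0],[0,0,0.15,0,0,0],[0,0,0,0,0,0]])

```text
t: 26.4
eef_pos: [593.5, 304.7, 159.0]
tool_rot: [-0.002, 1.0, 0.001, 0.002]
wrist_force: [-1.8, -1.1, 3.5]
gripper_width: 0.002
```

Request:
jog_arm(rows=[[0,0,0.15,0,0,0],[0,0,0.1,0,0,0]])

```text
t: 26.6
eef_pos: [593.7, 304.7, 155.1]
tool_rot: [-0.002, 1.0, 0.001, 0.001]
wrist_force: [-3.1, -0.3, 7.8]
gripper_width: 0.002
```

Request:
jog_arm(rows=[[0,0,0.2,0,0,0],[0,0,0.2,0,0,0]])

```text
t: 26.8
eef_pos: [593.9, 304.7, 153.9]
tool_rot: [-0.002, 1.0, 0.003, -0.0]
wrist_force: [-11.6, -3.7, 25.1]
gripper_width: 0.0
```

Request:
jog_arm(rows=[[0,0,0,0,0,0],[0,0,0,0,0,0]])

```text
t: 27.0
eef_pos: [593.8, 304.7, 158.5]
tool_rot: [-0.001, 1.0, 0.004, -0.001]
wrist_force: [-2.2, -0.4, 4.3]
gripper_width: 0.001
```

```bash
python3 go.py 592.3 302.8 200;python3 -c "
from h import *
crop('scene',330,150,430,250,6,'pics/d2.png')"
```

```text
t 27.0 pos [593.8 304.7 158.5] shift units [ 0.06  -0.066 -1.662] turn units [ 0.0022 -0.0004  0.0009] rows(turn) 0.1 w 0.001 F [-2.2 -0.4  4.3] q [-0.84  0.52  0.42  1.64 -0.24  1.04  1.22]
```

View pics/d2.png

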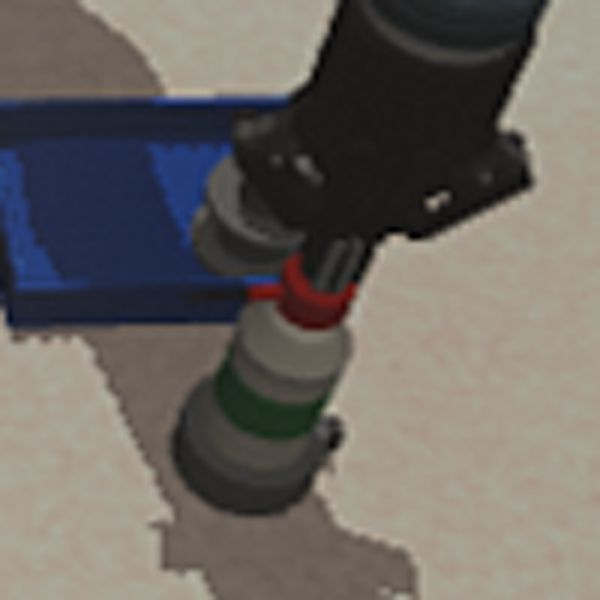

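Request:
jog_arm(rows=[[0,0,0.2,0,0,0],[0,0,0.25,0,0,0],[0,0,0.25,0,0,0],[0,0,0.25,0,0,0]])

```text
t: 27.45
eef_pos: [594.2, 304.8, 154.0]
tool_rot: [-0.001, 1.0, 0.007, -0.003]
wrist_force: [-10.9, -4.8, 24.9]
gripper_width: 0.002
```

Request:
jog_arm(rows=[[0,0,-0.4,0,0,0],[0,0,-0.6,0,0,0],[0,0,-0.6,0,0,0],[0,0,-0.6,0,0,0]])

```text
t: 27.85
eef_pos: [594.4, 303.7, 212.4]
tool_rot: [-0.001, 1.0, 0.007, -0.003]
wrist_force: [0.7, -0.0, 1.0]
gripper_width: -0.002
```

```bash
python3 go.py 456.6 -46.3 200;python3 -c "
from h import *
crop('scene',330,150,430,250,6,'pics/d3.png')
from meas import bobbins
s=bobbins()
"
```

```text
t 27.85 pos [594.4 303.7 212.4] shift units [  5.53  -13.999   0.338] turn units [ 0.0043 -0.0019  0.0004] rows(turn) 0.1 w -0.002 F [ 0.7 -0.   1. ] q [-0.85  0.46  0.43  1.59 -0.22  1.13  1.21]
blob 328 [259.4 246.6] hole 259.0 245.5 54.0 [456.6 -46.3]
blob 337 [214.6 251.4] hole 212.9 250.1 53.0 [443.4  79.5]
blob 302 [303.  263.6] hole 304.0 262.5 52.0 [ 411.5 -168.9]
```

View pics/d3.png

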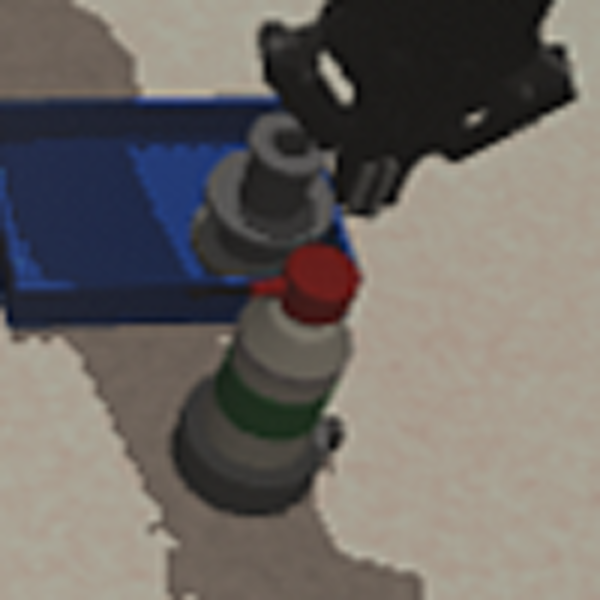

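The cap has sprung back up and the core is still in the tray. The rightmost bobbin has been knocked to about (411,−169). I'll cross-check bobbin and spindle positions with the scene view.

```bash
cat >> meas.py <<'E'
def sb(s=None,z=82):
    s=s or optics.snapshot("scene"); im=s["img"].astype(int)
    P=[]
    m=((im[...,0]-im[...,2]<12)&(im.max(2)>110)).astype(np.uint8)
    m[:140]=0;m[260:]=0;m[:,:180]=0;m[:,330:]=0
    n,L,st,ce=cv2.connectedComponentsWithStats(m)
    for i in range(1,n):
        if not 60<st[i,4]<1200: continue
        c,h=cv2.findContours((L==i).astype(np.uint8),cv2.RETR_CCOMP,cv2.CHAIN_APPROX_NONE)
        for k,hh in zip(c,h[0]):
            A=cv2.contourArea(k)
            if hh[3]>=0 and A>6:
                M=cv2.moments(k);u,v=M["m10"]/M["m00"],M["m01"]/M["m00"]
                print("scene hole",st[i,4],round(u,1),round(v,1),A,onz(s,u,v,z).round(1)[:2])
    return s
E
python3 - <<'E'
from meas import *
t=sb()
for p in [(443.4,79.5,82),(456.6,-46.3,82),(411.5,-168.9,82),(596.8,90.3,77),(613.8,-3.2,77),(630.8,-96.7,77)]: print(p,proj(t,p).round(1), ((proj(t,p)-[180,130]+.5)*5-.5).round(0))
crop("scene",180,130,330,250,5,"pics/e1.png")
E
```

```text
scene hole 187 222.7 149.9 21.5 [ 408.9 -170.9]
scene hole 203 259.2 173.7 137.0 [495.  -43.6]
scene hole 203 259.1 163.7 26.0 [453.8 -48.2]
scene hole 200 300.0 164.5 25.0 [440.8  79.1]
(443.4, 79.5, 82) [300.1 165.1] [602. 178.]
(456.6, -46.3, 82) [259.6 164.4] [400. 174.]
(411.5, -168.9, 82) [223.2 150.6] [218. 105.]
(596.8, 90.3, 77) [301.6 205.6] [610. 380.]
(613.8, -3.2, 77) [268.8 207.1] [446. 388.]
(630.8, -96.7, 77) [235.7 208.6] [280. 395.]
```

View pics/e1.png

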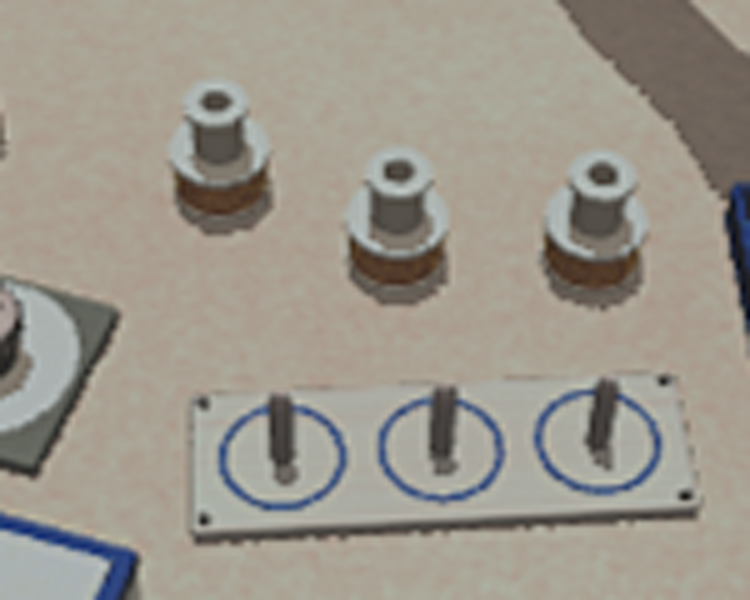

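```bash
python3 go.py 442 79.3 180
```

```text
t 28.05 pos [594.6 304.  211.9] shift units [ 6.109 -8.994  1.18 ] turn units [ 0.0045 -0.0017  0.0005] rows(turn) 0.1 w 0.004 F [-0.3 -0.5 -0. ] q [-0.85  0.46  0.43  1.59 -0.22  1.13  1.21]
```

Request:
jog_arm(rows=[[0.6,-0.9,0,0.0045,-0.0017,0.0005],[0.6,-0.9,0,0,0,0],[0.6,-0.9,0,0,0,0],[0.6,-0.9,0,0,0,0],[0.6,-0.9,0,0,0,0],[0.6,-0.9,0,0,0,0],[0.6,-0.9,0,0,0,0],[0.6,-0.9,0,0,0,0]], fingers=0.5)

```text
t: 28.85
eef_pos: [464.8, 120.5, 201.3]
tool_rot: [-0.005, 1.0, -0.005, -0.007]
wrist_force: [0.4, -0.7, -0.1]
gripper_width: 0.751
```

Request:
jog_arm(rows=[[0.5,-0.8,0,0,0,0],[0,0,0,0,0,0]])

```text
t: 29.05
eef_pos: [447.8, 95.4, 198.9]
tool_rot: [-0.003, 1.0, -0.006, -0.011]
wrist_force: [-0.7, -0.1, -0.1]
gripper_width: 0.753
```

```bash
python3 go.py 442 79.3 120
```

```text
t 29.05 pos [447.8  95.4 198.9] shift units [ 0.167 -0.604  3.167] turn units [-0.0039 -0.007   0.0017] rows(turn) 0.2 w 0.753 F [-0.7 -0.1 -0.1] q [-0.81  0.07  0.52  2.09 -0.03  1.02  1.31]
```

Request:
jog_arm(rows=[[0.2,-0.6,0.4,-0.004,-0.007,0.002],[0,0,0.6,0,0,0],[0,0,0.7,0,0,0],[0,0,0.7,0,0,0],[0,0,0.4,0,0,0],[0,0,0,0,0,0]])

```text
t: 29.65
eef_pos: [442.0, 82.7, 124.2]
tool_rot: [-0.001, 1.0, 0.0, -0.001]
wrist_force: [0.8, 0.2, -0.1]
gripper_width: 0.748
```

```bash
python3 go.py 442 79.3 90
```

```text
t 29.65 pos [442.   82.7 124.2] shift units [-0.002 -0.138  1.369] turn units [ 0.0002 -0.0003  0.0004] rows(turn) 0.0 w 0.748 F [ 0.8  0.2 -0.1] q [-0.77  0.17  0.53  2.18 -0.12  0.82  1.41]
```

Request:
jog_arm(rows=[[0,-0.14,0.5,0,0,0],[0,0,0.6,0,0,0],[0,0,0.6,0,0,0],[0,0,0.5,0,0,0],[0,0,0.4,0,0,0],[0,0,0.2,0,0,0],[0,0,0,0,0,0]])

```text
t: 30.35
eef_pos: [445.7, 80.6, 51.4]
tool_rot: [-0.002, 1.0, 0.001, 0.002]
wrist_force: [-0.6, -0.5, -0.7]
gripper_width: 0.748
```

```bash
python3 go.py 442 79.3 47
```

```text
t 30.35 pos [445.7  80.6  51.4] shift units [ 0.149 -0.052  0.176] turn units [0.0007 0.0015 0.0012] rows(turn) 0.0 w 0.748 F [-0.6 -0.5 -0.7] q [-0.7   0.32  0.48  2.22 -0.25  0.65  1.53]
```

Request:
jog_arm(rows=[[0.13,-0.05,0.15,0.0007,0.0015,0.001],[0,0,0,0,0,0]])

```text
t: 30.55
eef_pos: [442.9, 79.4, 47.9]
tool_rot: [-0.0, 1.0, 0.0, 0.0]
wrist_force: [-0.9, -0.3, 0.5]
gripper_width: 0.745
```

```bash
python3 go.py 442 79.3 47;python3 -c "
from h import *
crop('scene',250,110,350,210,6,'pics/e2.png')"
```

```text
t 30.55 pos [442.9  79.4  47.9] shift units [ 0.037 -0.003  0.037] turn units [0.0001 0.0002 0.0001] rows(turn) 0.0 w 0.745 F [-0.9 -0.3  0.5] q [-0.7   0.33  0.48  2.22 -0.25  0.64  1.53]
```

View pics/e2.png

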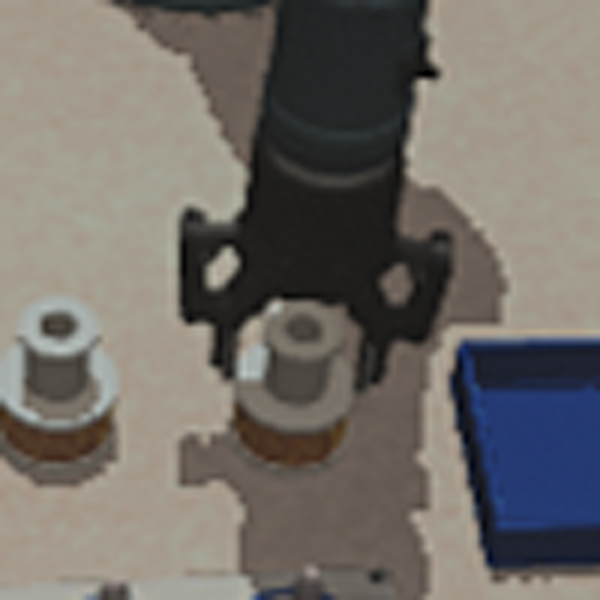

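The fingers are centred on the neck. I'm closing.

Request:
jog_arm(rows=[[0,0,0,0,0,0],[0,0,0,0,0,0],[0,0,0,0,0,0],[0,0,0,0,0,0],[0,0,0,0,0,0],[0,0,0,0,0,0],[0,0,0,0,0,0],[0,0,0,0,0,0]], fingers=-1, squeeze=70)

```text
t: 31.4
eef_pos: [444.3, 80.0, 49.3]
tool_rot: [-0.0, 1.0, 0.001, 0.002]
wrist_force: [0.2, 0.5, -1.2]
gripper_width: 0.465
```

Request:
jog_arm(rows=[[0,0,-0.3,0,0,0],[0,0,-0.6,0,0,0],[0,0,-0.7,0,0,0],[0,0,-0.8,0,0,0],[0,0,-0.8,0,0,0],[0,0,-0.8,0,0,0],[0,0,0,0,0,0]])

```text
t: 32.1
eef_pos: [441.1, 78.3, 152.9]
tool_rot: [0.001, 1.0, -0.0, -0.001]
wrist_force: [0.3, 0.4, -1.6]
gripper_width: 0.463
```

```bash
python3 go.py 596.8 89.5 150;python3 -c "
from h import *
crop('scene',250,90,350,190,6,'pics/e3.png')"
```

```text
t 32.1 pos [441.1  78.3 152.9] shift units [-6.226  0.454  0.109] turn units [-0.0001 -0.0004 -0.0004] rows(turn) 0.0 w 0.463 F [ 0.3  0.4 -1.6] q [-0.79  0.11  0.55  2.17 -0.07  0.88  1.38]
```

View pics/e3.png

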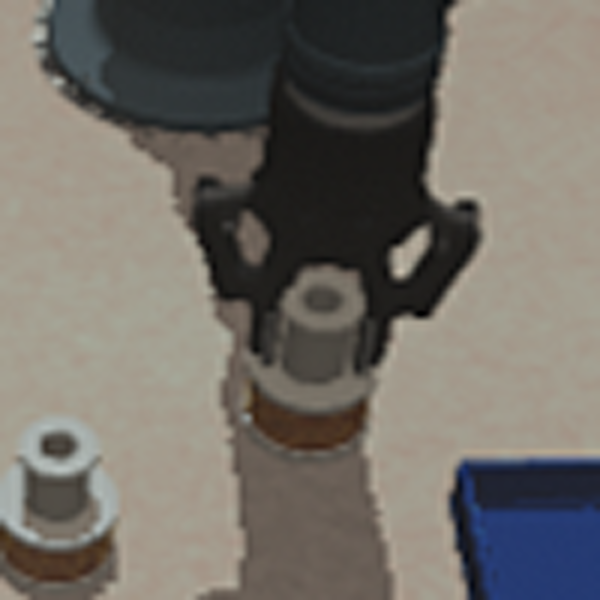

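The bobbin is held upright. I'm moving to above the left spindle.

Request:
jog_arm(rows=[[-0.7,0.05,0,0,0,0],[-0.9,0.06,0,0,0,0],[-0.9,0.06,0,0,0,0],[-0.9,0.06,0,0,0,0],[-0.9,0.06,0,0,0,0],[-0.9,0.06,0,0,0,0],[-0.8,0.06,0,0,0,0],[0,0,0,0,0,0]])

```text
t: 32.95
eef_pos: [584.1, 87.3, 135.3]
tool_rot: [-0.0, 1.0, -0.004, -0.014]
wrist_force: [0.2, 0.9, -1.7]
gripper_width: 0.472
```

```bash
python3 go.py 596.8 89.5 145
```

```text
t 32.95 pos [584.1  87.3 135.3] shift units [-0.499  0.084 -0.401] turn units [-0.0022 -0.0086  0.0003] rows(turn) 0.2 w 0.472 F [ 0.2  0.9 -1.7] q [-0.65  0.44  0.53  1.83 -0.26  0.97  1.57]
```

Request:
jog_arm(rows=[[-0.45,0.08,-0.4,-0.002,-0.008,0],[0,0,0,0,0,0]])

```text
t: 33.15
eef_pos: [593.7, 88.9, 142.4]
tool_rot: [-0.0, 1.0, -0.001, -0.003]
wrist_force: [0.6, -0.6, -1.5]
gripper_width: 0.469
```

```bash
python3 go.py 596.8 89.5 137
```

```text
t 33.15 pos [593.7  88.9 142.4] shift units [-0.125  0.026  0.215] turn units [-0.0008 -0.002   0.0002] rows(turn) 0.0 w 0.469 F [ 0.6 -0.6 -1.5] q [-0.65  0.44  0.53  1.82 -0.26  0.96  1.57]
```

Request:
jog_arm(rows=[[-0.12,0.02,0.15,-0.001,-0.002,0],[0,0,0,0,0,0]])

```text
t: 33.35
eef_pos: [594.9, 89.3, 137.9]
tool_rot: [-0.0, 1.0, 0.001, -0.001]
wrist_force: [0.0, -0.1, -2.3]
gripper_width: 0.465
```

```bash
python3 go.py 596.8 89.5 137; python3 -c "
from h import *
s=crop('scene',260,140,350,230,6.5,'pics/e4.png')
st=bot.read_state()['eef_pos']
print([((proj(s,(596.8,89.5,z))-[260,140]+.5)*6.5-.5).round(0).tolist() for z in (12,77,st[2]+33)])"
```

```text
t 33.35 pos [594.9  89.3 137.9] shift units [-0.077  0.006  0.036] turn units [ 0.0004 -0.0006  0.0002] rows(turn) 0.0 w 0.465 F [ 0.  -0.1 -2.3] q [-0.64  0.44  0.53  1.82 -0.27  0.95  1.57]
[[256.0, 513.0], [271.0, 429.0], [296.0, 295.0]]
```

View pics/e4.png

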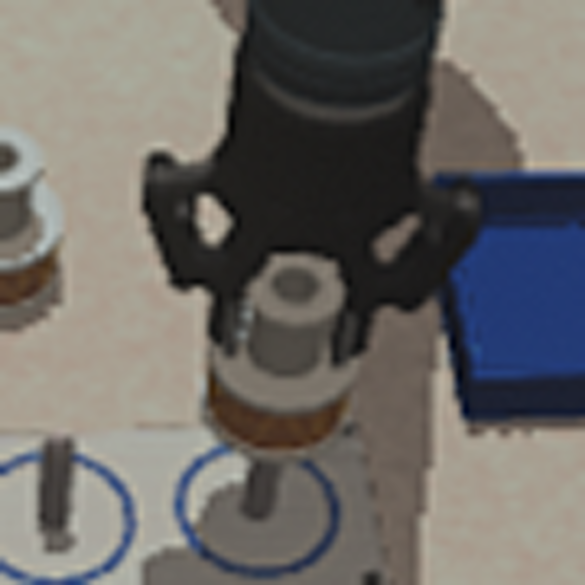

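Everything lines up laterally. I'm lowering with the force watched.

Request:
jog_arm(rows=[[-0.12,0,0.2,0,0,0],[0,0,0.2,0,0,0],[0,0,0.2,0,0,0],[0,0,0,0,0,0]])

```text
t: 33.8
eef_pos: [596.6, 89.5, 121.6]
tool_rot: [-0.0, 1.0, 0.001, -0.002]
wrist_force: [0.0, -0.6, -2.4]
gripper_width: 0.465
```

```bash
python3 go.py 596.8 89.5 100
```

```text
t 33.8 pos [596.6  89.5 121.6] shift units [-0.011 -0.003  0.863] turn units [ 0.0006 -0.0012  0.0003] rows(turn) 0.0 w 0.465 F [ 0.  -0.6 -2.4] q [-0.63  0.47  0.52  1.83 -0.29  0.93  1.59]
```

Request:
jog_arm(rows=[[0,0,0.25,0,-0.001,0],[0,0,0.25,0,0,0],[0,0,0.25,0,0,0],[0,0,0.25,0,0,0]])

```text
t: 34.2
eef_pos: [597.2, 89.7, 95.2]
tool_rot: [-0.0, 1.0, 0.001, 0.001]
wrist_force: [-0.1, 0.3, -1.8]
gripper_width: 0.464
```

```bash
python3 go.py 596.8 89.5 61.3
```

```text
t 34.2 pos [597.2  89.7  95.2] shift units [ 0.016 -0.01   1.356] turn units [0.0007 0.0004 0.0003] rows(turn) 0.0 w 0.464 F [-0.1  0.3 -1.8] q [-0.62  0.5   0.5   1.84 -0.31  0.87  1.6 ]
```

The bobbin is on the spindle with no side force. Continuing down.

Request:
jog_arm(rows=[[0,0,0.3,0,0,0],[0,0,0.3,0,0,0],[0,0,0.3,0,0,0],[0,0,0.2,0,0,0],[0,0,0,0,0,0]])

```text
t: 34.7
eef_pos: [595.9, 89.7, 63.3]
tool_rot: [-0.001, 1.0, 0.001, -0.001]
wrist_force: [0.1, 0.1, -2.0]
gripper_width: 0.467
```

```bash
python3 go.py 596.8 89.5 61.3
```

```text
t 34.7 pos [595.9  89.7  63.3] shift units [-0.034 -0.006  0.08 ] turn units [ 0.0004 -0.0006  0.0003] rows(turn) 0.0 w 0.467 F [ 0.1  0.1 -2. ] q [-0.6   0.55  0.48  1.85 -0.34  0.82  1.62]
```

Request:
jog_arm(rows=[[0,0,0.1,0,0,0],[0,0,0.1,0,0,0],[0,0,0.1,0,0,0]])

```text
t: 35.0
eef_pos: [597.6, 89.9, 61.5]
tool_rot: [-0.0, 1.0, 0.002, -0.001]
wrist_force: [-5.2, -0.9, 13.1]
gripper_width: 0.469
```

Seated, with 13 N against the plate. I'm opening while descending so the pads don't hook the rim.

Request:
jog_arm(rows=[[0,0,0.05,0,0,0],[0,0,0.07,0,0,0],[0,0,0.06,0,0,0],[0,0,0,0,0,0]], fingers=0.6)

```text
t: 35.4
eef_pos: [600.9, 90.2, 59.9]
tool_rot: [-0.0, 1.0, 0.003, 0.002]
wrist_force: [0.5, -0.0, -0.0]
gripper_width: 0.802
```

```bash
python3 go.py 596.8 89.5 57; python3 -c "
from h import *
s=crop('scene',260,140,350,230,6.5,'pics/e5.png')"
```

```text
t 35.4 pos [600.9  90.2  59.9] shift units [ 0.165 -0.028  0.117] turn units [0.002  0.0016 0.0002] rows(turn) 0.1 w 0.802 F [ 0.5 -0.  -0. ] q [-0.59  0.56  0.48  1.85 -0.35  0.81  1.63]
```

View pics/e5.png

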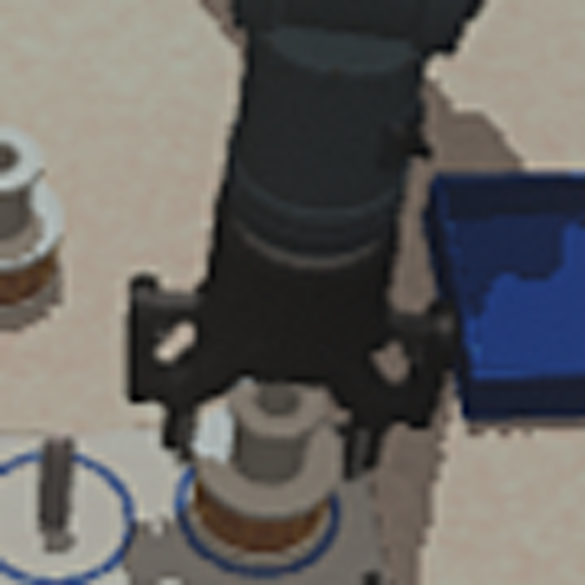

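Released and centred on the spindle. I'm rising slowly, then checking.

Request:
jog_arm(rows=[[0.1,0,-0.2,0.002,0.0016,0],[0,0,-0.4,0,0,0],[0,0,-0.7,0,0,0],[0,0,-0.9,0,0,0],[0,0,-0.9,0,0,0],[0,0,-0.9,0,0,0],[0,0,0,0,0,0]])

```text
t: 36.15
eef_pos: [597.8, 90.2, 165.9]
tool_rot: [-0.0, 1.0, -0.001, -0.001]
wrist_force: [0.5, -0.2, -0.1]
gripper_width: 0.797
```

```bash
python3 go.py 455.2 -47.2 160; python3 -c "
from h import *
s=crop('scene',180,130,350,230,4.5,'pics/e6.png')
from meas import *
bobbins();sb()"
```

```text
t 36.15 pos [597.8  90.2 165.9] shift units [ 5.707 -5.493  0.253] turn units [-0.0004 -0.0005  0.0001] rows(turn) 0.0 w 0.797 F [ 0.5 -0.2 -0.1] q [-0.66  0.41  0.55  1.8  -0.25  1.    1.56]
blob 324 [259.4 246.8] hole 259.0 245.5 54.0 [456.6 -46.3]
blob 305 [303.  263.6] hole 304.0 262.5 51.0 [ 411.6 -169.1]
scene hole 188 222.7 149.9 21.5 [ 408.9 -170.9]
scene hole 204 259.2 173.7 137.0 [495.  -43.6]
scene hole 204 259.1 163.7 26.0 [453.8 -48.2]
```

View pics/e6.png

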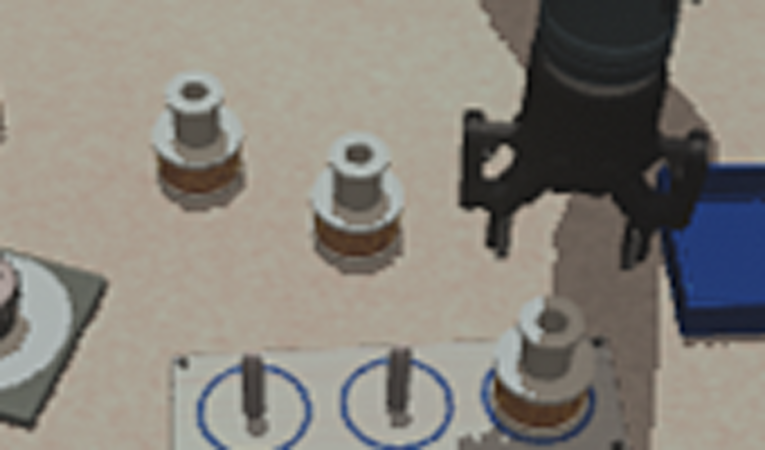

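Bobbin one is seated and left standing (crop (545,320)). Next is the middle bobbin.

Request:
jog_arm(rows=[[0.7,-0.68,0,0,0,0],[0.8,-0.78,0,0,0,0],[0.8,-0.78,0,0,0,0],[0.8,-0.78,0,0,0,0],[0.8,-0.78,0,0,0,0],[0.8,-0.78,0,0,0,0],[0.6,-0.5,0,0,0,0],[0,0,0,0,0,0]])

```text
t: 37.1
eef_pos: [448.0, -40.2, 152.6]
tool_rot: [-0.003, 1.0, -0.004, -0.016]
wrist_force: [0.4, -0.3, -0.5]
gripper_width: 0.802
```

```bash
python3 go.py 455.2 -47.2 120
```

```text
t 37.1 pos [448.  -40.2 152.6] shift units [-0.329 -0.272  1.296] turn units [-0.0025 -0.0102  0.0017] rows(turn) 0.2 w 0.802 F [ 0.4 -0.3 -0.5] q [-0.6   0.14  0.64  2.15 -0.09  0.92  1.67]
```

Request:
jog_arm(rows=[[-0.25,-0.26,0.3,-0.0025,-0.01,0.0017],[0,0,0.5,0,0,0],[0,0,0.5,0,0,0],[0,0,0.2,0,0,0],[0,0,0,0,0,0]])

```text
t: 37.6
eef_pos: [455.3, -43.3, 111.3]
tool_rot: [-0.002, 1.0, 0.0, -0.001]
wrist_force: [-0.5, 0.4, 0.1]
gripper_width: 0.8
```

```bash
python3 go.py 455.2 -47.2 90
```

```text
t 37.6 pos [455.3 -43.3 111.3] shift units [ 0.004 -0.156  0.85 ] turn units [ 0.0001 -0.0004  0.001 ] rows(turn) 0.0 w 0.8 F [-0.5  0.4  0.1] q [-0.57  0.22  0.63  2.18 -0.18  0.79  1.75]
```

Request:
jog_arm(rows=[[0,-0.15,0.4,0,0,0.001],[0,0,0.5,0,0,0],[0,0,0.5,0,0,0],[0,0,0.4,0,0,0],[0,0,0.3,0,0,0],[0,0,0.15,0,0,0],[0,0,0,0,0,0]])

```text
t: 38.3
eef_pos: [456.4, -46.3, 49.9]
tool_rot: [-0.001, 1.0, -0.0, -0.001]
wrist_force: [-0.7, -0.1, 0.1]
gripper_width: 0.799
```

```bash
python3 go.py 455.2 -47.2 47
```

```text
t 38.3 pos [456.4 -46.3  49.9] shift units [ 0.046 -0.035  0.115] turn units [-0.0001 -0.0005  0.0005] rows(turn) 0.0 w 0.799 F [-0.7 -0.1  0.1] q [-0.49  0.35  0.57  2.2  -0.31  0.66  1.86]
```

Request:
jog_arm(rows=[[0.045,-0.035,0.08,0,0,0],[0,0,0,0,0,0],[0,0,0,0,0,0],[0,0,0,0,0,0],[0,0,0,0,0,0],[0,0,0,0,0,0],[0,0,0,0,0,0],[0,0,0,0,0,0]], fingers=-1)

```text
t: 39.1
eef_pos: [455.4, -47.0, 48.6]
tool_rot: [-0.001, 1.0, 0.0, 0.0]
wrist_force: [0.5, 0.6, -0.9]
gripper_width: 0.473
```

Request:
jog_arm(rows=[[0,0,0,0,0,0],[0,0,-0.3,0,0,0],[0,0,-0.6,0,0,0],[0,0,-0.7,0,0,0],[0,0,-0.8,0,0,0],[0,0,-0.8,0,0,0],[0,0,-0.8,0,0,0],[0,0,0,0,0,0]])

```text
t: 39.9
eef_pos: [453.9, -47.9, 153.1]
tool_rot: [0.0, 1.0, 0.0, -0.001]
wrist_force: [0.5, -0.2, -2.1]
gripper_width: 0.472
```

```bash
python3 go.py 613.8 -3.4 155;python3 -c "
from h import *
crop('scene',210,90,310,190,6,'pics/f1.png')"
```

```text
t 39.9 pos [453.9 -47.9 153.1] shift units [-6.396  1.783 -0.093] turn units [ 0.0001 -0.001  -0.0002] rows(turn) 0.0 w 0.472 F [ 0.5 -0.2 -2.1] q [-0.6   0.13  0.66  2.15 -0.11  0.89  1.69]
```

View pics/f1.png

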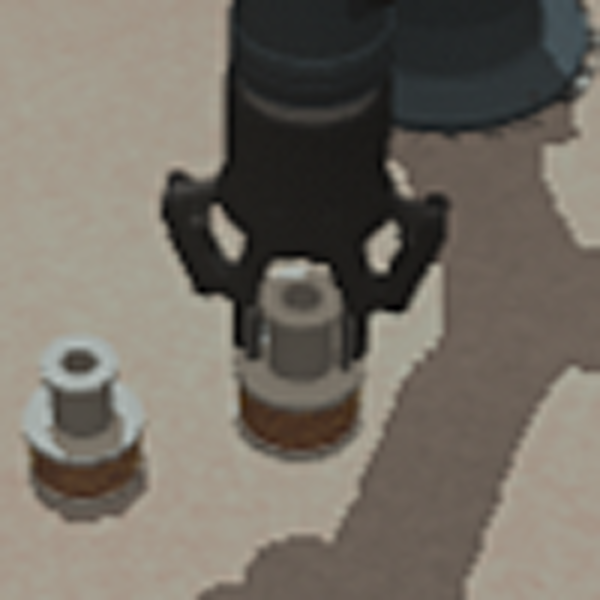

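Request:
jog_arm(rows=[[-0.7,0.2,-0.1,0,0,0],[-0.9,0.25,-0.1,0,0,0],[-0.9,0.25,-0.1,0,0,0],[-0.9,0.25,-0.1,0,0,0],[-0.9,0.25,-0.1,0,0,0],[-0.9,0.25,-0.1,0,0,0],[-0.8,0.25,-0.1,0,0,0],[0,0,0,0,0,0]])

```text
t: 40.75
eef_pos: [597.9, -3.2, 153.9]
tool_rot: [0.0, 1.0, -0.0, -0.014]
wrist_force: [0.5, 0.5, -2.6]
gripper_width: 0.469
```

```bash
python3 go.py 613.8 -3.4 140
```

```text
t 40.75 pos [597.9  -3.2 153.9] shift units [-0.65  -0.008  0.536] turn units [-0.     -0.0089 -0.0003] rows(turn) 0.2 w 0.469 F [ 0.5  0.5 -2.6] q [-0.54  0.44  0.6   1.8  -0.29  1.01  1.74]
```

Request:
jog_arm(rows=[[-0.6,0,0.2,0,-0.009,0],[0,0,0.15,0,0,0],[0,0,0,0,0,0]])

```text
t: 41.05
eef_pos: [607.9, -4.0, 139.1]
tool_rot: [0.001, 1.0, -0.001, -0.006]
wrist_force: [-0.8, 0.1, -2.6]
gripper_width: 0.468
```

```bash
python3 go.py 613.8 -3.4 137
```

```text
t 41.05 pos [607.9  -4.  139.1] shift units [-0.238  0.024  0.083] turn units [-0.0006 -0.0035 -0.0004] rows(turn) 0.1 w 0.468 F [-0.8  0.1 -2.6] q [-0.53  0.47  0.59  1.8  -0.3   0.97  1.75]
```

Request:
jog_arm(rows=[[-0.24,0.02,0.05,0,-0.0035,0],[0,0,0,0,0,0]])

```text
t: 41.25
eef_pos: [611.6, -4.1, 136.5]
tool_rot: [0.001, 1.0, -0.001, -0.002]
wrist_force: [0.0, 0.8, -1.0]
gripper_width: 0.466
```

```bash
python3 go.py 613.8 -3.4 120; python3 -c "
from h import *
s=crop('scene',220,140,310,230,6.5,'pics/f2.png')
st=bot.read_state()['eef_pos']
print([((proj(s,(613.8,-3.4,z))-[220,140]+.5)*6.5-.5).round(0).tolist() for z in (12,77,st[2]+33)])"
```

```text
t 41.25 pos [611.6  -4.1 136.5] shift units [-0.091  0.03   0.658] turn units [-0.0006 -0.0012 -0.0007] rows(turn) 0.0 w 0.466 F [ 0.   0.8 -1. ] q [-0.52  0.48  0.58  1.8  -0.31  0.96  1.76]
[[313.0, 522.0], [319.0, 439.0], [329.0, 307.0]]
```

View pics/f2.png

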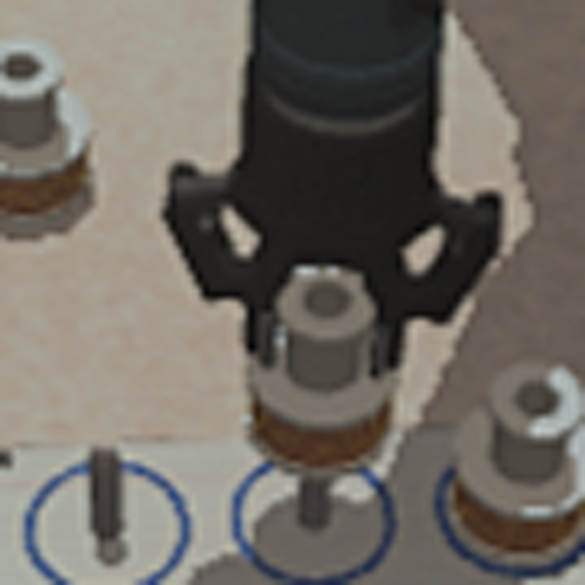

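Request:
jog_arm(rows=[[-0.12,0.03,0.2,0,-0.001,0],[0,0,0.2,0,0,0],[0,0,0.2,0,0,0],[0,0,0,0,0,0]])

```text
t: 41.7
eef_pos: [614.2, -3.6, 120.9]
tool_rot: [0.001, 1.0, -0.001, -0.0]
wrist_force: [-0.7, 0.4, -1.5]
gripper_width: 0.47
```

```bash
python3 go.py 613.8 -3.4 100
```

```text
t 41.7 pos [614.2  -3.6 120.9] shift units [0.017 0.008 0.837] turn units [-0.0005 -0.0001 -0.0008] rows(turn) 0.0 w 0.47 F [-0.7  0.4 -1.5] q [-0.52  0.5   0.57  1.8  -0.33  0.94  1.77]
```

Request:
jog_arm(rows=[[0,0,0.25,0,0,0],[0,0,0.25,0,0,0],[0,0,0.25,0,0,0],[0,0,0.25,0,0,0]])

```text
t: 42.1
eef_pos: [615.0, -3.6, 94.7]
tool_rot: [0.001, 1.0, -0.001, 0.001]
wrist_force: [0.3, -0.0, -2.1]
gripper_width: 0.469
```

Request:
jog_arm(rows=[[0,0,0.25,0,0,0],[0,0,0.25,0,0,0],[0,0,0.25,0,0,0],[0,0,0.2,0,0,0],[0,0,0,0,0,0]])

```text
t: 42.6
eef_pos: [613.7, -3.5, 67.0]
tool_rot: [0.001, 1.0, -0.001, -0.001]
wrist_force: [0.8, 0.1, -1.7]
gripper_width: 0.467
```

```bash
python3 go.py 613.8 -3.4 60.6
```

```text
t 42.6 pos [613.7  -3.5  67. ] shift units [-0.003  0.006  0.254] turn units [-0.0005 -0.0006 -0.0008] rows(turn) 0.0 w 0.467 F [ 0.8  0.1 -1.7] q [-0.48  0.57  0.53  1.83 -0.38  0.85  1.8 ]
```

Request:
jog_arm(rows=[[0,0,0.2,0,0,0],[0,0,0.12,0,0,0],[0,0,0.1,0,0,0],[0,0,0.1,0,0,0]])

```text
t: 43.0
eef_pos: [615.7, -3.6, 60.7]
tool_rot: [0.001, 1.0, 0.001, -0.001]
wrist_force: [-7.0, 1.9, 12.7]
gripper_width: 0.473
```

Seated. Same release.

Request:
jog_arm(rows=[[0,0,0.05,0,0,0],[0,0,0.07,0,0,0],[0,0,0.06,0,0,0],[0,0,0,0,0,0]], fingers=0.6)

```text
t: 43.4
eef_pos: [618.3, -3.7, 58.2]
tool_rot: [0.001, 1.0, 0.002, 0.002]
wrist_force: [-0.9, 1.3, 0.1]
gripper_width: 0.801
```

Request:
jog_arm(rows=[[0.1,0,-0.1,0,0,0],[0,0,-0.3,0,0,0],[0,0,0,0,0,0]])

```text
t: 43.7
eef_pos: [615.3, -3.8, 68.3]
tool_rot: [0.001, 1.0, 0.001, 0.002]
wrist_force: [1.5, -0.1, 0.3]
gripper_width: 0.797
```

```bash
python3 go.py 613.8 -3.4 60.6; python3 -c "
from h import *
s=crop('scene',220,140,310,230,6.5,'pics/f3.png')"
```

```text
t 43.7 pos [615.3  -3.8  68.3] shift units [0.062 0.016 0.306] turn units [ 0.0009  0.0011 -0.0009] rows(turn) 0.0 w 0.797 F [ 1.5 -0.1  0.3] q [-0.48  0.57  0.53  1.83 -0.38  0.84  1.81]
```

View pics/f3.png

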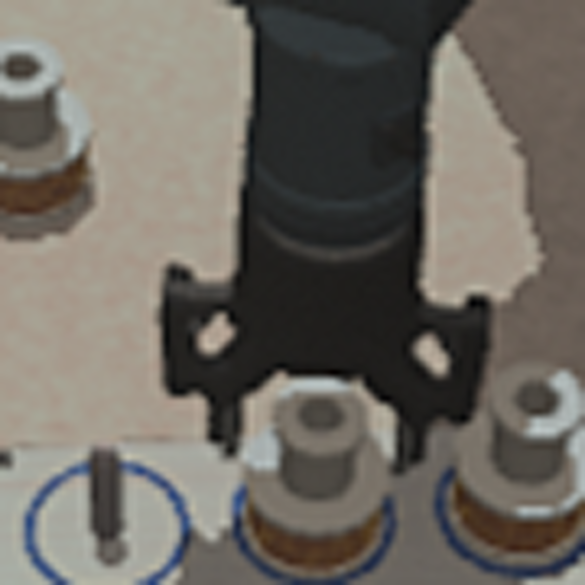

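The second bobbin is on. Rising and going to the third.

Request:
jog_arm(rows=[[0,0,-0.6,0,0,0],[0,0,-0.9,0,0,0],[0,0,-0.9,0,0,0],[0,0,-0.9,0,0,0],[0,0,-0.5,0,0,0],[0,0,0,0,0,0]])

```text
t: 44.35
eef_pos: [614.6, -4.4, 169.9]
tool_rot: [0.002, 1.0, 0.001, 0.002]
wrist_force: [-0.3, 0.1, -0.3]
gripper_width: 0.799
```

```bash
python3 go.py 410.2 -170 160; python3 -c "
from meas import *
bobbins();sb()"
```

```text
t 44.35 pos [614.6  -4.4 169.9] shift units [ 8.153 -6.654  0.354] turn units [ 0.0009  0.001  -0.0011] rows(turn) 0.0 w 0.799 F [-0.3  0.1 -0.3] q [-0.54  0.44  0.6   1.77 -0.29  1.02  1.74]
blob 303 [303.  263.6] hole 304.1 262.4 50.0 [ 411.8 -169.2]
scene hole 185 222.7 149.8 22.5 [ 408.4 -171.1]
scene hole 927 235.5 229.0 16.0 [702.4 -86.6]
scene hole 927 250.1 222.4 19.0 [676.  -49.6]
scene hole 927 226.0 221.0 10.0 [ 679.6 -116.5]
scene hole 927 254.2 220.8 22.0 [669.3 -39. ]
scene hole 927 222.6 214.1 13.0 [ 657.8 -129.7]
scene hole 927 250.9 213.2 28.5 [644.7 -51.2]
scene hole 927 240.5 210.0 8.0 [637.5 -81.8]
```

Request:
jog_arm(rows=[[0.7,-0.57,0,0,0,0],[0.85,-0.7,0,0,0,0],[0.85,-0.7,0,0,0,0],[0.85,-0.7,0,0,0,0],[0.85,-0.7,0,0,0,0],[0.85,-0.7,0,0,0,0],[0.85,-0.7,0,0,0,0],[0.85,-0.7,0,0,0,0]])

```text
t: 45.25
eef_pos: [435.8, -139.3, 157.4]
tool_rot: [-0.004, 1.0, 0.0, -0.01]
wrist_force: [0.1, -0.0, 0.2]
gripper_width: 0.797
```

Request:
jog_arm(rows=[[0.7,-0.5,0,0,0,0],[0.3,-0.2,0,0,0,0],[0,0,0,0,0,0]])

```text
t: 45.55
eef_pos: [403.3, -159.1, 154.3]
tool_rot: [-0.001, 1.0, 0.001, -0.014]
wrist_force: [-0.6, 0.4, -0.6]
gripper_width: 0.8
```

```bash
python3 go.py 410.2 -170 120
```

```text
t 45.55 pos [ 403.3 -159.1  154.3] shift units [-0.314 -0.442  1.363] turn units [ 0.0009 -0.0092  0.0005] rows(turn) 0.2 w 0.8 F [-0.6  0.4 -0.6] q [-0.43  0.1   0.75  2.19 -0.08  0.91  1.94]
```

Request:
jog_arm(rows=[[-0.22,-0.42,0.3,0.001,-0.009,0],[0,0,0.5,0,0,0],[0,0,0.5,0,0,0],[0,0,0.2,0,0,0],[0,0,0,0,0,0]])

```text
t: 46.05
eef_pos: [413.5, -165.9, 114.6]
tool_rot: [-0.005, 1.0, -0.001, 0.001]
wrist_force: [0.5, 1.2, -0.6]
gripper_width: 0.8
```

```bash
python3 go.py 410.2 -170 100
```

```text
t 46.05 pos [ 413.5 -165.9  114.6] shift units [ 0.135 -0.163  0.584] turn units [-0.0004  0.0006  0.003 ] rows(turn) 0.1 w 0.8 F [ 0.5  1.2 -0.6] q [-0.38  0.2   0.73  2.21 -0.18  0.79  2.05]
```

Request:
jog_arm(rows=[[0.13,-0.15,0.4,0,0,0.003],[0,0,0.5,0,0,0],[0,0,0.5,0,0,0],[0,0,0.4,0,0,0],[0,0,0.4,0,0,0],[0,0,0.2,0,0,0],[0,0,0,0,0,0]])

```text
t: 46.75
eef_pos: [413.3, -169.5, 51.7]
tool_rot: [-0.001, 1.0, -0.001, 0.003]
wrist_force: [0.3, 0.1, 0.2]
gripper_width: 0.8
```

```bash
python3 go.py 410.2 -170 47.5
```

```text
t 46.75 pos [ 413.3 -169.5   51.7] shift units [ 0.124 -0.019  0.166] turn units [-0.0007  0.0017  0.0006] rows(turn) 0.0 w 0.8 F [0.3 0.1 0.2] q [-0.29  0.34  0.66  2.24 -0.34  0.65  2.18]
```

Request:
jog_arm(rows=[[0.12,-0.02,0.15,0,0.0017,0],[0,0,0,0,0,0]])

```text
t: 46.95
eef_pos: [410.4, -170.3, 47.9]
tool_rot: [-0.001, 1.0, -0.001, 0.0]
wrist_force: [-0.6, -0.9, 0.5]
gripper_width: 0.802
```

```bash
python3 go.py 410.2 -170 47.5
```

```text
t 46.95 pos [ 410.4 -170.3   47.9] shift units [0.008 0.012 0.016] turn units [-0.0007  0.0001  0.0006] rows(turn) 0.0 w 0.802 F [-0.6 -0.9  0.5] q [-0.29  0.35  0.65  2.24 -0.35  0.65  2.19]
```

Request:
jog_arm(rows=[[0,0,0,0,0,0],[0,0,0,0,0,0],[0,0,0,0,0,0],[0,0,0,0,0,0],[0,0,0,0,0,0],[0,0,0,0,0,0],[0,0,0,0,0,0],[0,0,0,0,0,0]], fingers=-1)

```text
t: 47.75
eef_pos: [411.2, -170.4, 48.9]
tool_rot: [-0.001, 1.0, -0.001, 0.001]
wrist_force: [-0.3, -0.4, -0.2]
gripper_width: 0.467
```

Request:
jog_arm(rows=[[0,0,0,0,0,0],[0,0,-0.3,0,0,0],[0,0,-0.6,0,0,0],[0,0,-0.7,0,0,0],[0,0,-0.8,0,0,0],[0,0,-0.8,0,0,0],[0,0,-0.8,0,0,0],[0,0,0,0,0,0]])

```text
t: 48.55
eef_pos: [408.1, -169.9, 152.7]
tool_rot: [0.0, 1.0, -0.0, -0.001]
wrist_force: [-0.0, 0.9, -1.4]
gripper_width: 0.464
```

```bash
python3 go.py 630.8 -96.6 155;python3 -c "
from h import *
crop('scene',170,80,270,180,6,'pics/g1.png')"
```

```text
t 48.55 pos [ 408.1 -169.9  152.7] shift units [-8.908  2.936 -0.121] turn units [-0.0002 -0.0009 -0.0001] rows(turn) 0.0 w 0.464 F [-0.   0.9 -1.4] q [-0.43  0.11  0.78  2.19 -0.09  0.88  1.97]
```

View pics/g1.png

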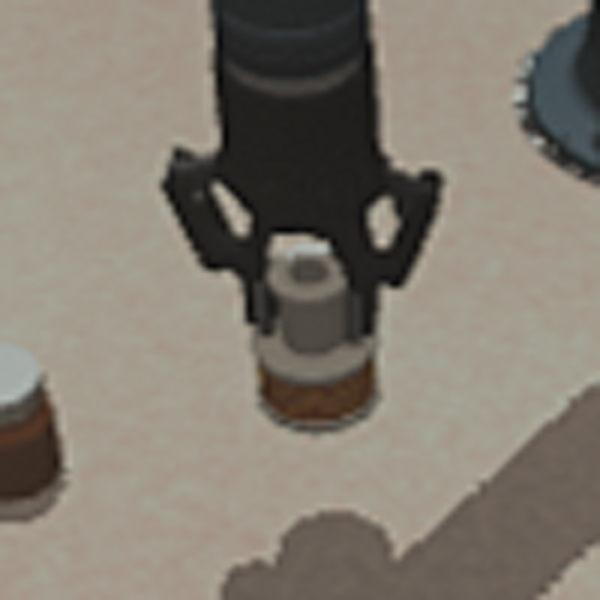

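Request:
jog_arm(rows=[[-0.6,0.2,-0.1,0,0,0],[-0.88,0.29,-0.1,0,0,0],[-0.88,0.29,-0.1,0,0,0],[-0.88,0.29,-0.1,0,0,0],[-0.88,0.29,-0.1,0,0,0],[-0.88,0.29,-0.1,0,0,0],[-0.88,0.29,-0.1,0,0,0],[-0.88,0.29,-0.1,0,0,0]])

```text
t: 49.4
eef_pos: [579.1, -105.7, 156.4]
tool_rot: [-0.0, 1.0, 0.002, -0.012]
wrist_force: [-0.7, -0.6, -2.0]
gripper_width: 0.465
```

Request:
jog_arm(rows=[[-0.7,0.25,-0.1,0,0,0],[-0.4,0.15,0,0,0,0],[0,0,0,0,0,0]])

```text
t: 49.7
eef_pos: [611.5, -89.1, 151.7]
tool_rot: [-0.004, 1.0, 0.002, -0.015]
wrist_force: [-0.2, 0.3, -1.5]
gripper_width: 0.469
```

```bash
python3 go.py 630.8 -96.6 145
```

```text
t 49.7 pos [611.5 -89.1 151.7] shift units [-0.779 -0.308  0.242] turn units [ 0.0014 -0.0096  0.0027] rows(turn) 0.2 w 0.469 F [-0.2  0.3 -1.5] q [-0.42  0.5   0.64  1.75 -0.34  1.04  1.93]
```

Request:
jog_arm(rows=[[-0.7,-0.3,0.2,0.001,-0.009,0.003],[0,0,0,0,0,0],[0,0,0,0,0,0]])

```text
t: 50.0
eef_pos: [627.5, -97.6, 142.5]
tool_rot: [0.001, 1.0, 0.0, -0.003]
wrist_force: [0.1, -1.0, -1.9]
gripper_width: 0.468
```

```bash
python3 go.py 630.8 -96.6 138
```

```text
t 50.0 pos [627.5 -97.6 142.5] shift units [-0.133  0.039  0.179] turn units [ 0.0002 -0.0018 -0.0009] rows(turn) 0.0 w 0.468 F [ 0.1 -1.  -1.9] q [-0.4   0.53  0.64  1.74 -0.36  1.01  1.94]
```

Request:
jog_arm(rows=[[-0.14,0.04,0.15,0,-0.002,-0.001],[0,0,0,0,0,0]])

```text
t: 50.2
eef_pos: [629.9, -97.9, 138.3]
tool_rot: [0.001, 1.0, 0.0, 0.0]
wrist_force: [0.2, 0.1, -1.0]
gripper_width: 0.473
```

```bash
python3 go.py 630.8 -96.6 120; python3 -c "
from h import *
s=crop('scene',190,140,280,230,6.5,'pics/g2.png')
st=bot.read_state()['eef_pos']
print([((proj(s,(630.8,-96.6,z))-[190,140]+.5)*6.5-.5).round(0).tolist() for z in (12,77,st[2]+33)])"
```

```text
t 50.2 pos [629.9 -97.9 138.3] shift units [-0.038  0.05   0.731] turn units [ 0.0002  0.     -0.0006] rows(turn) 0.0 w 0.473 F [ 0.2  0.1 -1. ] q [-0.4   0.53  0.63  1.74 -0.37  0.99  1.94]
[[303.0, 532.0], [300.0, 449.0], [295.0, 313.0]]
```

View pics/g2.png

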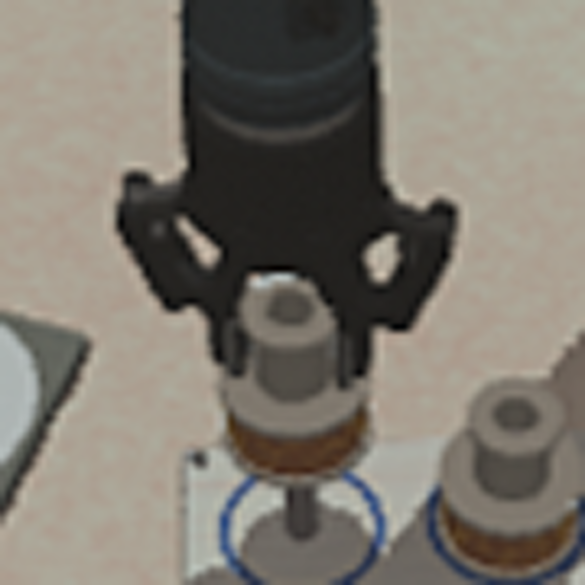

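Request:
jog_arm(rows=[[-0.08,0.07,0.2,0,0,0],[0,0,0.2,0,0,0],[0,0,0.2,0,0,0],[0,0,0,0,0,0]])

```text
t: 50.65
eef_pos: [631.8, -96.3, 122.9]
tool_rot: [0.001, 1.0, 0.001, 0.001]
wrist_force: [1.0, -0.5, -1.7]
gripper_width: 0.462
```

```bash
python3 go.py 630.8 -96.6 100
```

```text
t 50.65 pos [631.8 -96.3 122.9] shift units [ 0.04  -0.014  0.917] turn units [ 0.0003  0.0003 -0.0008] rows(turn) 0.0 w 0.462 F [ 1.  -0.5 -1.7] q [-0.39  0.55  0.62  1.74 -0.38  0.97  1.95]
```

Request:
jog_arm(rows=[[0,0,0.25,0,0,0],[0,0,0.25,0,0,0],[0,0,0.25,0,0,0],[0,0,0.25,0,0,0]])

```text
t: 51.05
eef_pos: [632.5, -96.3, 96.6]
tool_rot: [0.001, 1.0, 0.0, 0.001]
wrist_force: [-0.2, 0.0, -1.6]
gripper_width: 0.463
```

Request:
jog_arm(rows=[[0,0,0.25,0,0,0],[0,0,0.25,0,0,0],[0,0,0.25,0,0,0],[0,0,0.25,0,0,0],[0,0,0,0,0,0]])

```text
t: 51.55
eef_pos: [631.3, -95.9, 67.5]
tool_rot: [0.001, 1.0, 0.001, -0.0]
wrist_force: [-0.7, 1.4, -2.8]
gripper_width: 0.465
```

```bash
python3 go.py 630.8 -96.6 60.9
```

```text
t 51.55 pos [631.3 -95.9  67.5] shift units [ 0.021 -0.026  0.264] turn units [ 0.0003 -0.0002 -0.0006] rows(turn) 0.0 w 0.465 F [-0.7  1.4 -2.8] q [-0.36  0.62  0.58  1.77 -0.43  0.88  1.99]
```

Request:
jog_arm(rows=[[0,0,0.2,0,0,0],[0,0,0.12,0,0,0],[0,0,0.1,0,0,0],[0,0,0.1,0,0,0]])

```text
t: 51.95
eef_pos: [633.8, -96.1, 61.5]
tool_rot: [0.001, 1.0, 0.002, 0.001]
wrist_force: [-6.7, 1.9, 11.8]
gripper_width: 0.467
```

Request:
jog_arm(rows=[[0,0,0.05,0,0,0],[0,0,0.07,0,0,0],[0,0,0.06,0,0,0],[0,0,0,0,0,0]], fingers=0.6)

```text
t: 52.35
eef_pos: [636.2, -96.6, 59.0]
tool_rot: [0.001, 1.0, 0.002, 0.004]
wrist_force: [0.4, -0.2, 0.1]
gripper_width: 0.8
```

Request:
jog_arm(rows=[[0.1,0,-0.1,0,0,0],[0,0,-0.3,0,0,0],[0,0,-0.6,0,0,0],[0,0,-0.8,0,0,0],[0,0,-0.9,0,0,0],[0,0,-0.9,0,0,0],[0,0,-0.6,0,0,0],[0,0,0,0,0,0]])

```text
t: 53.15
eef_pos: [633.1, -98.0, 172.9]
tool_rot: [0.002, 1.0, 0.002, 0.005]
wrist_force: [0.6, 0.3, -0.1]
gripper_width: 0.799
```

```bash
python3 go.py 580.2 -291.6 180; python3 -c "
from h import *
s=crop('scene',180,130,350,250,4.5,'pics/g3.png')"
```

```text
t 53.15 pos [633.1 -98.  172.9] shift units [ 2.087 -7.751 -0.338] turn units [ 0.0013  0.003  -0.001 ] rows(turn) 0.1 w 0.799 F [ 0.6  0.3 -0.1] q [-0.41  0.49  0.65  1.71 -0.34  1.05  1.93]
```

View pics/g3.png

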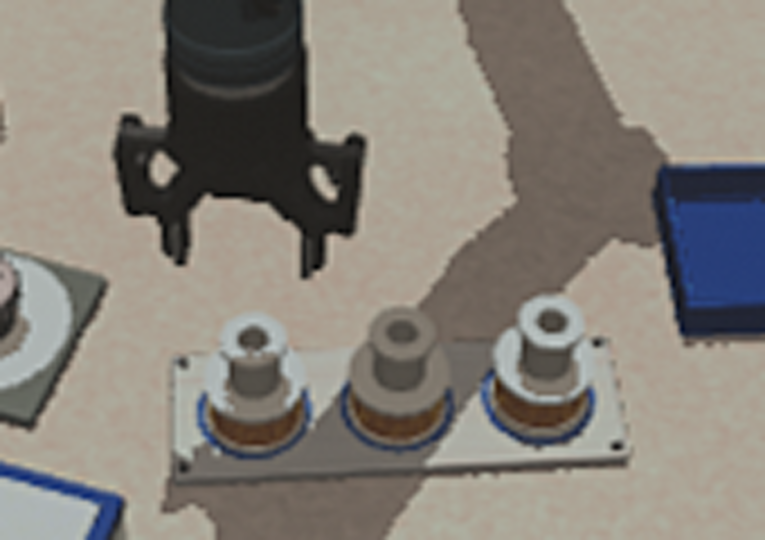

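All three bobbins sit home inside their rings. Next is the dial: measuring the bar and pointer angle.

```bash
cat > dial.py <<'E'
from h import *
def meas(fn=None):
    s=optics.snapshot("top");im=s["img"].astype(int)
    c0=np.array([580.2,-291.6])
    u0,v0=proj(s,(*c0,87)).astype(int)
    y0,x0=v0-16,u0-16
    roi=im[y0:y0+33,x0:x0+33]; k=8
    big=cv2.resize(s["img"][y0:y0+33,x0:x0+33],None,fx=k,fy=k,interpolation=cv2.INTER_CUBIC).astype(int)
    m=(big.max(2)<62).astype(np.uint8)
    n,L,st,ce=cv2.connectedComponentsWithStats(m); 
    i=max(range(1,n),key=lambda i:st[i,4]); ys,xs=np.nonzero(L==i)
    W=np.array([onz(s,(x+.5)/k-.5+x0,(y+.5)/k-.5+y0,87)[:2] for x,y in zip(xs[::5],ys[::5])])
    r=cv2.minAreaRect(W.astype(np.float32))
    ev,V=np.linalg.eigh(np.cov((W-W.mean(0)).T)); v=V[:,1]
    print("bar centre",W.mean(0).round(1),"pca dir",np.degrees(np.arctan2(v[1],v[0])).round(1),"std",np.sqrt(ev).round(1),"rect",r)
    g=(big[...,1]-big[...,0]>25)&(big[...,1]-big[...,2]>25); ys,xs=np.nonzero(g)
    if len(xs):
        W=np.array([onz(s,(x+.5)/k-.5+x0,(y+.5)/k-.5+y0,14)[:2] for x,y in zip(xs,ys)])-c0
        print("green dir",np.degrees(np.arctan2(W[:,1],W[:,0]).mean()).round(1),"r",np.hypot(*W.T).mean().round(1))
    o=(big[...,0]-big[...,2]>50)&(big[...,0]>90); ys,xs=np.nonzero(o)
    if len(xs):
        W=np.array([onz(s,(x+.5)/k-.5+x0,(y+.5)/k-.5+y0,56)[:2] for x,y in zip(xs,ys)])-c0
        print("orange dir",np.degrees(np.arctan2(W[:,1].mean(),W[:,0].mean())).round(1),"r",np.hypot(*W.mean(0)).round(1),len(xs))
    if fn: cv2.imwrite(fn,np.clip(cv2.resize(s["img"][y0-10:y0+43,x0-10:x0+43,::-1],None,fx=11,fy=11,interpolation=cv2.INTER_CUBIC)*1.6,0,255).astype(np.uint8))
    print("b1 px: axis87",((proj(s,(*c0,87))-[x0-10,y0-10]+.5)*11-.5).round(0))
E
python3 -c "
from dial import *
meas('pics/h1.png')"
```

```text
bar centre [ 577.7 -285.9] pca dir 139.6 std [6.6 9.4] rect ((579.112548828125, -288.7346496582031), (25.812469482421875, 41.55584716796875), 27.405723571777344)
green dir -108.8 r 47.0
orange dir -23.1 r 25.8 95
b1 px: axis87 [291. 291.]
```

View pics/h1.png

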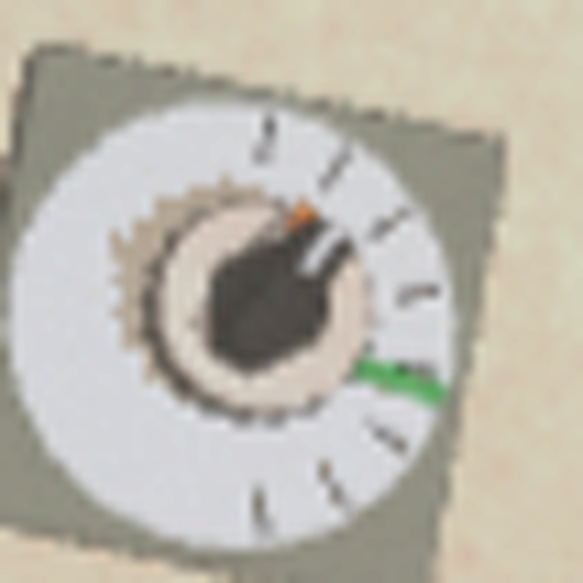

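Request:
jog_arm(rows=[[0.2,-0.75,-0.1,0.001,0.003,0],[0.25,-0.93,0,0,0,0],[0.25,-0.93,0,0,0,0],[0.25,-0.93,0,0,0,0],[0.25,-0.93,0,0,0,0],[0.25,-0.93,0,0,0,0],[0.25,-0.93,0,0,0,0],[0.25,-0.93,0,0,0,0]], fingers=-0.2)

```text
t: 54.05
eef_pos: [570.8, -287.2, 161.2]
tool_rot: [-0.001, 1.0, 0.001, -0.015]
wrist_force: [-0.1, 0.4, 0.1]
gripper_width: 0.4
```

Request:
jog_arm(rows=[[0,0,0,0,0,0.046],[0,0,0,0,0,0.046],[0,0,0,0,0,0.046],[0,0,0,0,0,0.046],[0,0,0,0,0,0.046],[0,0,0,0,0,0]])

```text
t: 54.65
eef_pos: [554.0, -304.2, 153.9]
tool_rot: [0.367, 0.93, -0.01, -0.024]
wrist_force: [0.2, -0.2, -0.6]
gripper_width: 0.4
```

```bash
python3 go.py 580.2 -291.6 110 49
```

```text
t 54.65 pos [ 554.  -304.2  153.9] shift units [-0.484  1.148  1.698] turn units [-0.0113 -0.0118 -0.0119] rows(turn) 0.4 w 0.4 F [ 0.2 -0.2 -0.6] q [-0.2   0.6   0.86  1.71 -0.47  1.1   1.62]
```

Request:
jog_arm(rows=[[-0.2,0.5,0,-0.011,-0.012,-0.012],[-0.3,0.5,0.3,0,0,0],[0,0,0.5,0,0,0],[0,0,0,0,0,0]])

```text
t: 55.05
eef_pos: [576.9, -296.3, 128.5]
tool_rot: [0.347, 0.938, -0.002, -0.003]
wrist_force: [-0.0, -0.0, -0.7]
gripper_width: 0.403
```

```bash
python3 go.py 580.2 -291.6 110 49
```

```text
t 55.05 pos [ 576.9 -296.3  128.5] shift units [0.018 0.232 0.738] turn units [-0.0019 -0.0015  0.0019] rows(turn) 0.1 w 0.403 F [-0.  -0.  -0.7] q [-0.19  0.63  0.81  1.71 -0.51  1.03  1.66]
```

Request:
jog_arm(rows=[[0.02,0.22,0.3,-0.002,-0.0015,0.002],[0,0,0.4,0,0,0],[0,0,0,0,0,0]])

```text
t: 55.35
eef_pos: [579.4, -291.4, 108.0]
tool_rot: [0.35, 0.937, -0.0, -0.001]
wrist_force: [0.2, -0.7, 0.3]
gripper_width: 0.399
```

```bash
python3 go.py 580.2 -291.6 69 49; python3 -c "
from h import *
s=crop('scene',130,130,230,230,6,'pics/h2.png')"
```

```text
t 55.35 pos [ 579.4 -291.4  108. ] shift units [-0.033  0.016  1.558] turn units [-0.0004 -0.0008  0.    ] rows(turn) 0.0 w 0.399 F [ 0.2 -0.7  0.3] q [-0.18  0.65  0.79  1.73 -0.54  1.    1.67]
```

View pics/h2.png

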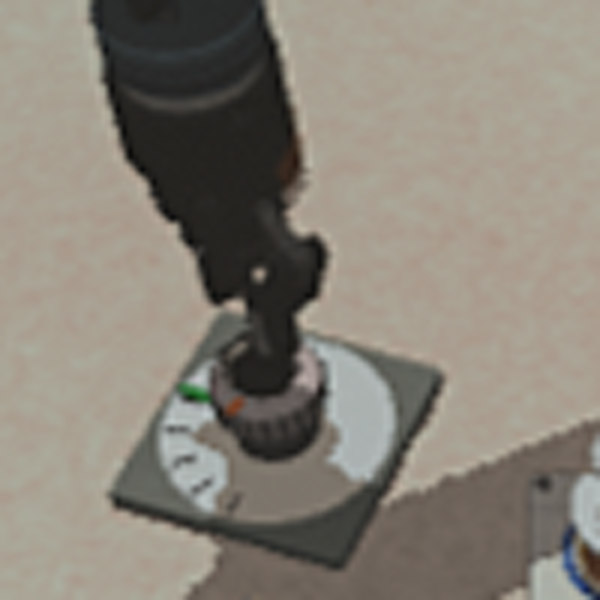

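Request:
jog_arm(rows=[[-0.03,0.01,0.4,0,0,0],[0,0,0.4,0,0,0],[0,0,0.4,0,0,0],[0,0,0.2,0,0,0],[0,0,0,0,0,0]])

```text
t: 55.9
eef_pos: [580.6, -292.4, 71.0]
tool_rot: [0.35, 0.937, -0.0, -0.001]
wrist_force: [-0.3, -0.5, 0.7]
gripper_width: 0.402
```

```bash
python3 go.py 580.2 -291.6 70 49
```

```text
t 55.9 pos [ 580.6 -292.4   71. ] shift units [0.033 0.012 0.04 ] turn units [-0.0002 -0.0003 -0.0001] rows(turn) 0.0 w 0.402 F [-0.3 -0.5  0.7] q [-0.15  0.7   0.75  1.74 -0.58  0.94  1.69]
```

Closing on the bar with a moderate squeeze.

Request:
jog_arm(rows=[[0,0,0,0,0,0],[0,0,0,0,0,0],[0,0,0,0,0,0],[0,0,0,0,0,0]], fingers=-1, squeeze=30)

```text
t: 56.3
eef_pos: [580.9, -293.1, 72.7]
tool_rot: [0.351, 0.936, 0.0, -0.0]
wrist_force: [-0.2, -0.9, -0.3]
gripper_width: 0.157
```

```bash
python3 go.py 580.2 -291.6 70 49
```

```text
t 56.3 pos [ 580.9 -293.1   72.7] shift units [0.06  0.027 0.11 ] turn units [ 0.0001 -0.0001 -0.0003] rows(turn) 0.0 w 0.157 F [-0.2 -0.9 -0.3] q [-0.15  0.7   0.76  1.74 -0.58  0.94  1.69]
```

Request:
jog_arm(rows=[[0.03,0,0.04,0,0,0.025],[0,0,0,0,0,0.025],[0,0,0,0,0,0.025],[0,0,0,0,0,0.025]])

```text
t: 56.7
eef_pos: [580.5, -293.5, 72.8]
tool_rot: [0.498, 0.867, 0.0, 0.001]
wrist_force: [-0.3, -1.7, -1.3]
gripper_width: 0.156
```

```bash
python3 go.py 580.2 -291.6 70 -18.7
```

```text
t 56.7 pos [ 580.5 -293.5   72.8] shift units [0.071 0.028 0.111] turn units [4.000e-04 2.000e-04 2.722e-01] rows(turn) 5.7 w 0.156 F [-0.3 -1.7 -1.3] q [-0.2   0.73  0.83  1.74 -0.64  0.96  1.41]
```

Request:
jog_arm(rows=[[0.04,0.02,0.04,0,0,0.03],[0.02,0,0,0,0,0.03],[0,0,0,0,0,0.03],[0,0,0,0,0,0.03],[0,0,0,0,0,0.03],[0,0,0,0,0,0.03]])

```text
t: 57.3
eef_pos: [579.4, -293.7, 72.8]
tool_rot: [0.728, 0.686, -0.001, 0.001]
wrist_force: [-1.0, -1.4, -0.9]
gripper_width: 0.159
```

```bash
python3 go.py 580.2 -291.6 70 -18.7
```

```text
t 57.3 pos [ 579.4 -293.7   72.8] shift units [0.086 0.025 0.11 ] turn units [0.0004 0.001  0.085 ] rows(turn) 1.8 w 0.159 F [-1.  -1.4 -0.9] q [-0.28  0.79  0.95  1.75 -0.75  1.01  0.91]
```

Request:
jog_arm(rows=[[0.04,0.01,0.02,0,0,0.03],[0.02,0,0,0,0,0.03],[0,0,0,0,0,0.02],[0,0,0,0,0,0]])

```text
t: 57.7
eef_pos: [579.0, -293.6, 72.8]
tool_rot: [0.811, 0.585, -0.002, 0.002]
wrist_force: [-1.1, -0.6, -0.7]
gripper_width: 0.154
```

```bash
python3 go.py 580.2 -291.6 70 -18.7
```

```text
t 57.7 pos [ 579.  -293.6   72.8] shift units [0.09 0.02 0.11] turn units [0.0004 0.0018 0.0013] rows(turn) 0.0 w 0.154 F [-1.1 -0.6 -0.7] q [-0.31  0.83  1.01  1.75 -0.8   1.03  0.68]
```

The tool is at the line angle. I'm releasing, rising and looking.

Request:
jog_arm(rows=[[0,0,0,0,0,0.001],[0,0,0,0,0,0],[0,0,0,0,0,0],[0,0,-0.4,0,0,0],[0,0,-0.8,0,0,0],[0,0,-0.9,0,0,0],[0,0,-0.9,0,0,0],[0,0,0,0,0,0]], fingers=-0.2)

```text
t: 58.5
eef_pos: [581.6, -292.7, 155.9]
tool_rot: [0.811, 0.585, 0.001, 0.004]
wrist_force: [0.4, -1.0, 0.4]
gripper_width: 0.403
```

Request:
jog_arm(rows=[[0,0.8,-0.3,0,0,0],[0,0.9,0,0,0,0],[0,0.9,0,0,0,0],[0,0.9,0,0,0,0],[0,0,0,0,0,0]])

```text
t: 59.0
eef_pos: [667.2, -321.3, 170.0]
tool_rot: [0.811, 0.585, 0.003, 0.005]
wrist_force: [0.5, 1.1, -0.2]
gripper_width: 0.397
```

```bash
python3 go.py 580.2 -291.6 150 -18.7; python3 -c "
from dial import *
meas('pics/h3.png');crop('scene',130,130,230,230,6,'pics/h4.png')"
```

```text
t 59.0 pos [ 667.2 -321.3  170. ] shift units [ 0.03  -3.687  0.756] turn units [0.0037 0.0004 0.0017] rows(turn) 0.1 w 0.397 F [ 0.5  1.1 -0.2] q [-0.24  0.85  1.04  1.45 -0.75  1.26  0.56]
bar centre [ 557.6 -292.9] pca dir 131.7 std [0.9 8.8] rect ((557.364501953125, -292.733154296875), (3.5996687412261963, 31.81439971923828), 42.11643981933594)
green dir -108.8 r 47.0
b1 px: axis87 [291. 291.]
```

View pics/h3.png

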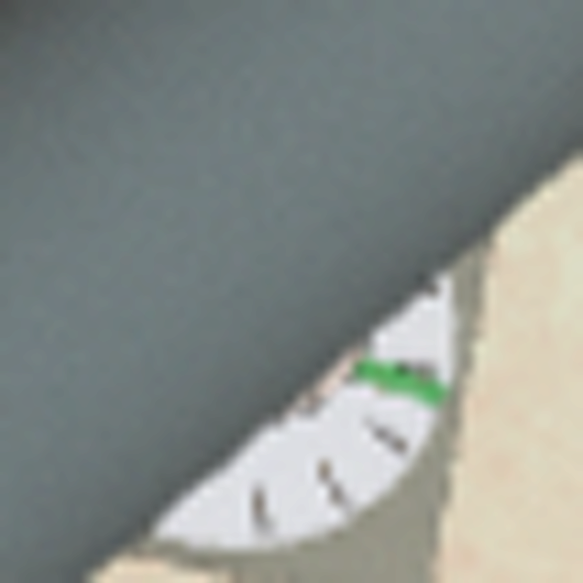

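View pics/h4.png

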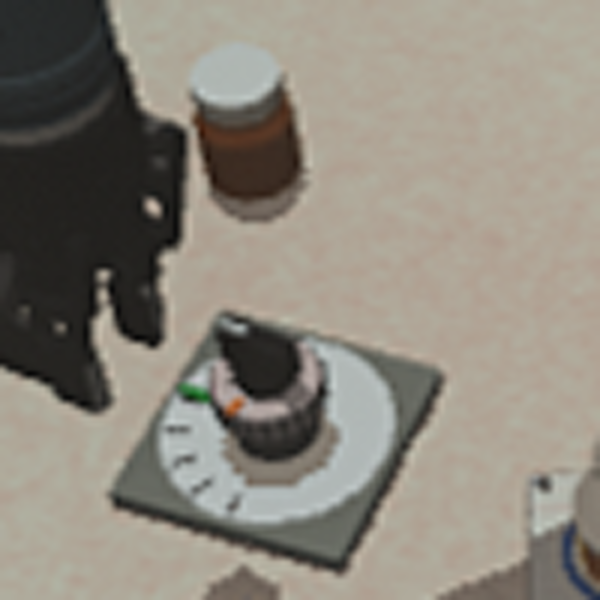

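```bash
python3 go.py 620 -110 175 -18.7; python3 -c "
from h import *
s=optics.snapshot('scene')
a=np.radians(-108.7)
for r,z in ((19,87),(0,87),(-20,87),(50,14),(28,14)):
  print(r,((proj(s,(580.2+r*np.cos(a),-291.6+r*np.sin(a),z))-[130,130]+.5)*6-.5).round(0))"
```

```text
t 59.1 pos [ 664.4 -321.5  169.8] shift units [ 7.457 -4.37  -0.257] turn units [0.0029 0.0003 0.0009] rows(turn) 0.1 w 0.397 F [-0.1 -1.1 -0.1] q [-0.24  0.85  1.04  1.46 -0.75  1.26  0.56]
19 [225. 326.]
0 [258. 340.]
-20 [292. 353.]
50 [197. 396.]
28 [233. 410.]
```

Request:
jog_arm(rows=[[0.8,-0.47,-0.1,0.003,0,0],[0.93,-0.54,-0.05,0,0,0],[0.93,-0.54,0,0,0,0],[0.93,-0.54,0,0,0,0],[0.93,-0.54,0,0,0,0],[0.93,-0.54,0,0,0,0],[0.93,-0.54,0,0,0,0],[0.8,-0.4,0,0,0,0]], fingers=1)

```text
t: 59.95
eef_pos: [608.6, -117.4, 173.3]
tool_rot: [0.818, 0.576, -0.003, -0.005]
wrist_force: [0.8, 0.4, -0.0]
gripper_width: 1.0
```

```bash
python3 go.py 620 -110 175 50; python3 -c "
from dial import *
meas('pics/h5.png')"
```

```text
t 59.95 pos [ 608.6 -117.4  173.3] shift units [ 0.431  0.329 -0.073] turn units [-0.0029 -0.0022 -0.3873] rows(turn) 8.1 w 1.0 F [ 0.8  0.4 -0. ] q [-0.7   0.7   1.16  1.76 -0.69  1.18  0.33]
bar centre [ 577.9 -285.2] pca dir 65.4 std [6.5 9. ] rect ((577.4085083007812, -286.1589660644531), (35.89434814453125, 28.913911819458008), 35.067359924316406)
green dir -108.8 r 47.0
orange dir -24.4 r 23.4 347
b1 px: axis87 [291. 291.]
```

View pics/h5.png

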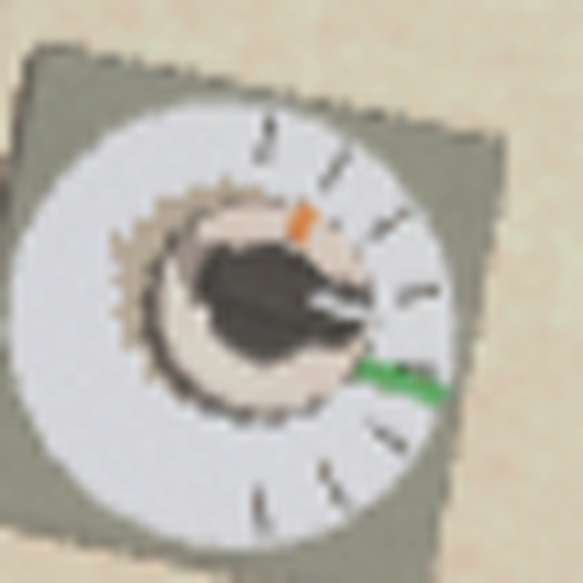

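Run:
```python
from h import *
s=optics.snapshot("top");t=optics.snapshot("scene")
for n,q,k in (("a",s,24),("b",t,24)):
    u,v=proj(q,(580.2,-291.6,87)); x0,y0=int(u)-12,int(v)-10
    c=q["img"][y0:y0+22,x0:x0+26,::-1].astype(float)*(1.7 if n=="a" else 1.3)
    b=cv2.resize(np.clip(c,0,255).astype(np.uint8),None,fx=k,fy=k,interpolation=cv2.INTER_LANCZOS4)
    for ang,col in ((-108.7,(0,0,255)),(-103.7,(255,0,0)),(-113.7,(0,255,255))):
        a=np.radians(ang)
        p=[((proj(q,(580.2+r*np.cos(a),-291.6+r*np.sin(a),87))-[x0,y0]+.5)*k-.5) for r in (21,26)]
        cv2.line(b,tuple(int(i) for i in p[0]),tuple(int(i) for i in p[1]),col,1)
    a=np.radians(-108.7)
    # bar outline
    R=np.array([[np.cos(a),-np.sin(a)],[np.sin(a),np.cos(a)]])
    P=[((proj(q,(*(R@[x,y]+[580.2,-291.6]),87))-[x0,y0]+.5)*k-.5).astype(int) for x,y in ((20,7),(20,-7),(-20,-7),(-20,7))]
    cv2.polylines(b,[np.array(P)],True,(0,200,0),1)
    cv2.imwrite(f"pics/i1{n}.png",b)
```

```text
(no output)
```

View pics/i1a.png

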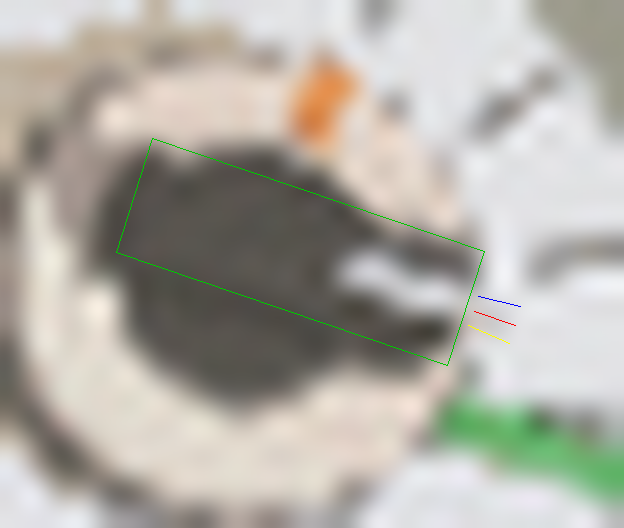

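View pics/i1b.png

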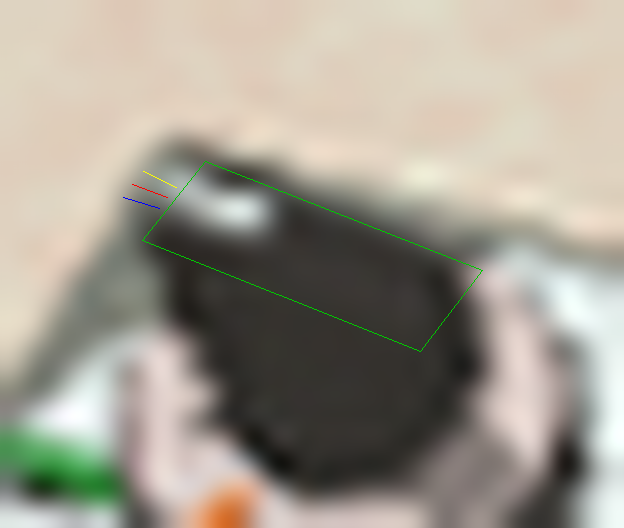

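The bar lies parallel to the drawn −108.7° outline within a couple of degrees in both views, so the dial is on the green line. For the lock ring, I first turn the jaw back.

Request:
jog_arm(rows=[[0,0,0,0,0,-0.047],[0,0,0,0,0,-0.047],[0,0,0,0,0,-0.047],[0,0,0,0,0,-0.047],[0,0,0,0,0,-0.047],[0,0,0,0,0,-0.047],[0,0,0,0,0,-0.047],[0,0,0,0,0,-0.047]])

```text
t: 60.9
eef_pos: [600.5, -133.5, 174.3]
tool_rot: [0.348, 0.937, -0.004, -0.005]
wrist_force: [-0.9, -0.0, 0.2]
gripper_width: 1.002
```

```bash
python3 go.py 580.2 -291.6 170 50
```

```text
t 60.9 pos [ 600.5 -133.5  174.3] shift units [-3.516 -5.319  0.21 ] turn units [-0.0035 -0.002  -0.0043] rows(turn) 0.1 w 1.002 F [-0.9 -0.   0.2] q [-0.54  0.53  0.91  1.77 -0.46  1.08  1.38]
```

Request:
jog_arm(rows=[[-0.45,-0.7,-0.1,-0.003,-0.002,-0.004],[-0.5,-0.76,0,0,0,0],[-0.5,-0.76,0,0,0,0],[-0.5,-0.76,0,0,0,0],[-0.5,-0.76,0,0,0,0],[-0.5,-0.76,0,0,0,0],[-0.4,-0.6,0,0,0,0],[0,0,0,0,0,0]])

```text
t: 61.7
eef_pos: [568.8, -307.2, 178.9]
tool_rot: [0.352, 0.936, -0.004, -0.0]
wrist_force: [0.5, 0.1, 0.5]
gripper_width: 1.002
```

```bash
python3 go.py 580.2 -291.6 110 50
```

```text
t 61.7 pos [ 568.8 -307.2  178.9] shift units [0.075 0.788 2.749] turn units [-0.0023  0.0008 -0.0064] rows(turn) 0.1 w 1.002 F [0.5 0.1 0.5] q [-0.23  0.58  0.9   1.69 -0.49  1.11  1.66]
```

Request:
jog_arm(rows=[[0.07,0.7,0.4,-0.002,0.001,-0.006],[0,0,0.6,0,0,0],[0,0,0.6,0,0,0],[0,0,0.5,0,0,0],[0,0,0,0,0,0]])

```text
t: 62.2
eef_pos: [578.8, -287.4, 119.6]
tool_rot: [0.341, 0.94, 0.002, -0.003]
wrist_force: [-0.5, -0.1, -0.7]
gripper_width: 0.999
```

```bash
python3 go.py 580.2 -291.6 100 50
```

```text
t 62.2 pos [ 578.8 -287.4  119.6] shift units [-0.155 -0.096  0.781] turn units [ 0.0005 -0.002   0.0008] rows(turn) 0.0 w 0.999 F [-0.5 -0.1 -0.7] q [-0.21  0.65  0.83  1.73 -0.55  1.02  1.7 ]
```

Request:
jog_arm(rows=[[-0.16,-0.12,0.4,0,-0.002,0.001],[0,0,0.4,0,0,0],[0,0,0,0,0,0]])

```text
t: 62.5
eef_pos: [580.2, -291.1, 96.8]
tool_rot: [0.341, 0.94, 0.001, -0.0]
wrist_force: [-0.6, 0.8, 0.5]
gripper_width: 0.995
```

```bash
python3 go.py 580.2 -293 60 50;  python3 -c "
from h import *
s=crop('scene',130,130,230,230,6,'pics/j1.png')"
```

```text
t 62.5 pos [ 580.2 -291.1   96.8] shift units [-0.049 -0.06   1.471] turn units [ 0.0003 -0.0003  0.0004] rows(turn) 0.0 w 0.995 F [-0.6  0.8  0.5] q [-0.19  0.68  0.81  1.73 -0.58  0.99  1.71]
```

View pics/j1.png

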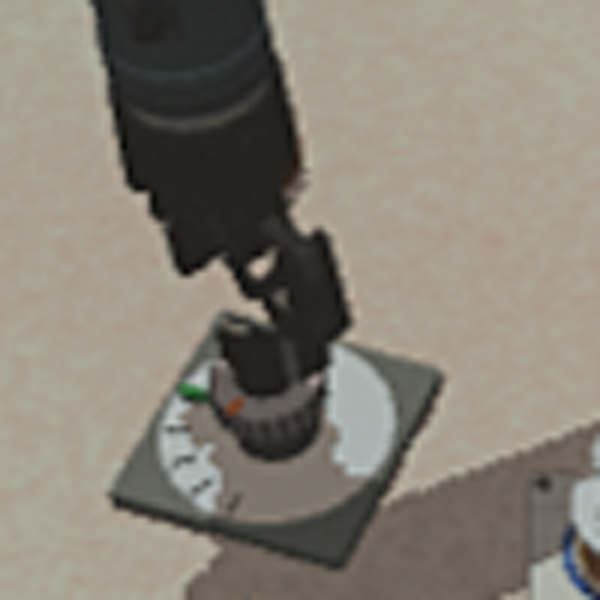

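Request:
jog_arm(rows=[[-0.05,-0.06,0.4,0,0,0],[0,0,0.4,0,0,0],[0,0,0.4,0,0,0],[0,0,0.3,0,0,0],[0,0,0,0,0,0]])

```text
t: 63.05
eef_pos: [581.1, -294.9, 57.9]
tool_rot: [0.342, 0.94, 0.0, 0.001]
wrist_force: [0.1, 0.1, -0.3]
gripper_width: 0.998
```

```bash
python3 go.py 580.2 -293 40 50
```

```text
t 63.05 pos [ 581.1 -294.9   57.9] shift units [0.079 0.033 0.717] turn units [ 0.0005  0.0008 -0.    ] rows(turn) 0.0 w 0.998 F [ 0.1  0.1 -0.3] q [-0.16  0.73  0.77  1.74 -0.62  0.93  1.74]
```

Request:
jog_arm(rows=[[0.08,0.03,0.3,0,0.001,0],[0,0,0.3,0,0,0],[0,0,0.15,0,0,0],[0,0,0,0,0,0]])

```text
t: 63.45
eef_pos: [580.2, -292.8, 37.5]
tool_rot: [0.342, 0.94, 0.001, -0.0]
wrist_force: [0.8, -0.1, -0.2]
gripper_width: 0.997
```

```bash
python3 go.py 580.2 -293 38.5 50
```

```text
t 63.45 pos [ 580.2 -292.8   37.5] shift units [-0.006 -0.006 -0.04 ] turn units [ 0.0005 -0.0003  0.    ] rows(turn) 0.0 w 0.997 F [ 0.8 -0.1 -0.2] q [-0.15  0.75  0.75  1.75 -0.64  0.9   1.76]
```

Request:
jog_arm(rows=[[0,0,0,0,0,0],[0,0,0,0,0,0],[0,0,0,0,0,0],[0,0,0,0,0,0],[0,0,0,0,0,0],[0,0,0,0,0,0]], fingers=-1, squeeze=60)

```text
t: 64.05
eef_pos: [580.6, -292.8, 38.3]
tool_rot: [0.342, 0.94, 0.001, 0.0]
wrist_force: [0.2, 0.3, -0.7]
gripper_width: 0.632
```

```bash
python3 go.py 580.2 -293 38.5 50; python3 -c "
from h import *
print(bot.read_state()['moment'])
s=crop('scene',130,130,230,230,6,'pics/j2.png')"
```

```text
t 64.05 pos [ 580.6 -292.8   38.3] shift units [ 0.006 -0.016 -0.009] turn units [ 0.0007 -0.      0.0001] rows(turn) 0.0 w 0.632 F [ 0.2  0.3 -0.7] q [-0.15  0.75  0.75  1.75 -0.64  0.9   1.76]
[-0.00385788  0.05714015 -0.0319973 ]
```

View pics/j2.png

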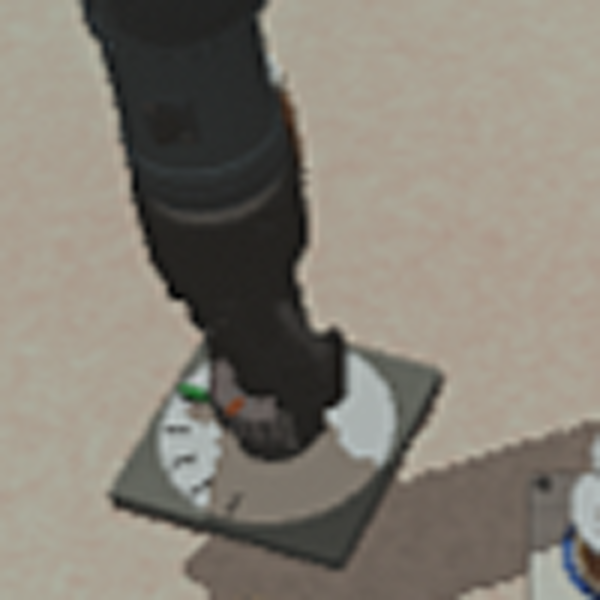

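The ring is gripped (0.632 ≈ 56 mm). I'm turning clockwise while watching the moment.

Request:
jog_arm(rows=[[0,0,0,0,0,0.025],[0,0,0,0,0,0.025],[0,0,0,0,0,0.025],[0,0,0,0,0,0.025]])

```text
t: 64.5
eef_pos: [580.3, -293.1, 38.3]
tool_rot: [0.489, 0.872, 0.001, 0.0]
wrist_force: [-0.4, 0.1, -0.4]
gripper_width: 0.636
```

```bash
python3 go.py 580.2 -293 38.5 -20; python3 -c "
from h import *
print(bot.read_state()['moment'])"
```

```text
t 64.5 pos [ 580.3 -293.1   38.3] shift units [ 0.003 -0.001 -0.009] turn units [ 0.0004 -0.0005  0.286 ] rows(turn) 6.0 w 0.636 F [-0.4  0.1 -0.4] q [-0.19  0.79  0.82  1.75 -0.71  0.93  1.48]
[0.07333565 0.04928718 0.17720718]
```

Request:
jog_arm(rows=[[0,0,0,0,0,0.025],[0,0,0,0,0,0.025],[0,0,0,0,0,0.025],[0,0,0,0,0,0.025]])

```text
t: 64.9
eef_pos: [579.9, -293.2, 38.3]
tool_rot: [0.623, 0.782, 0.0, -0.0]
wrist_force: [-0.9, -0.1, 0.1]
gripper_width: 0.638
```

```bash
python3 go.py 580.2 -293 38.5 -20; python3 -c "
from h import *
print(bot.read_state()['moment'])
s=crop('scene',130,130,230,230,6,'pics/j3.png')"
```

```text
t 64.9 pos [ 579.9 -293.2   38.3] shift units [ 0.005  0.014 -0.009] turn units [-0.     -0.0003  0.1826] rows(turn) 3.8 w 0.638 F [-0.9 -0.1  0.1] q [-0.24  0.82  0.89  1.75 -0.77  0.96  1.2 ]
[ 0.00481081 -0.01339134  0.09457663]
```

View pics/j3.png

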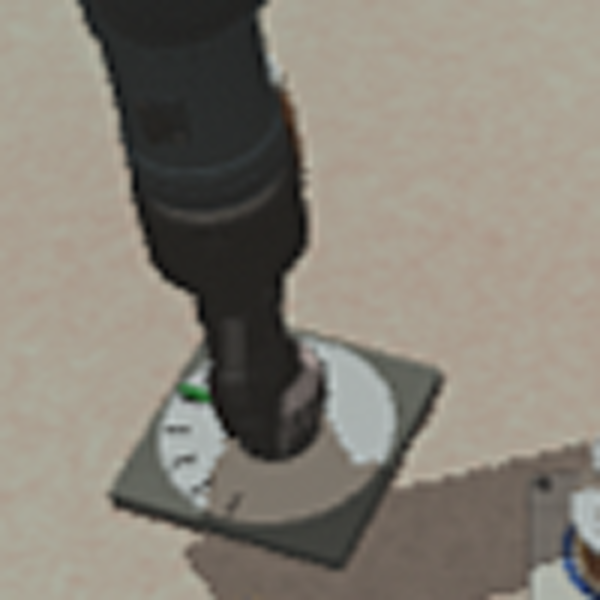

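Request:
jog_arm(rows=[[0,0,0,0,0,0.025],[0,0,0,0,0,0.025],[0,0,0,0,0,0.025],[0,0,0,0,0,0.02]])

```text
t: 65.35
eef_pos: [579.5, -293.3, 38.3]
tool_rot: [0.735, 0.678, -0.0, -0.001]
wrist_force: [-0.9, -0.2, 0.1]
gripper_width: 0.637
```

```bash
python3 go.py 580.2 -293 38.5 -20; python3 -c "
from h import *
print(bot.read_state()['moment'])"
```

```text
t 65.35 pos [ 579.5 -293.3   38.3] shift units [ 0.012  0.028 -0.01 ] turn units [-0.0004 -0.0002  0.0856] rows(turn) 1.8 w 0.637 F [-0.9 -0.2  0.1] q [-0.27  0.86  0.95  1.76 -0.83  0.99  0.93]
[-0.00200265 -0.06748624  0.11271759]
```

Request:
jog_arm(rows=[[0,0,0,0,0,0.02],[0,0,0,0,0,0.02],[0,0,0,0,0,0.02]])

```text
t: 65.65
eef_pos: [578.2, -297.2, 38.2]
tool_rot: [0.791, 0.611, -0.005, 0.003]
wrist_force: [-4.4, -7.6, -1.2]
gripper_width: 0.638
```

```bash
python3 go.py 580.2 -293 38.5 -20; python3 -c "
from h import *
print(bot.read_state()['moment'])"
```

```text
t 65.65 pos [ 578.2 -297.2   38.2] shift units [ 0.184  0.034 -0.015] turn units [-0.0007  0.0038  0.0299] rows(turn) 0.6 w 0.638 F [-4.4 -7.6 -1.2] q [-0.29  0.88  0.99  1.76 -0.86  1.    0.78]
[-2.10807531  1.15859324  0.91163032]
```

The moment jumped to 0.9 N m, which looks like the stop. I'll do one gentle confirming push with the position recentred.

Request:
jog_arm(rows=[[0.16,0.03,0,0,0.004,0],[0,0,0,0,0,0.015]])

```text
t: 65.85
eef_pos: [577.6, -298.4, 38.1]
tool_rot: [0.804, 0.594, -0.005, 0.002]
wrist_force: [-2.2, -6.8, -1.3]
gripper_width: 0.632
```

```bash
python3 go.py 580.2 -293 38.5 -20; python3 -c "
from h import *
print(bot.read_state()['moment'])"
```

```text
t 65.85 pos [ 577.6 -298.4   38.1] shift units [ 0.236  0.037 -0.018] turn units [-0.0009  0.003   0.016 ] rows(turn) 0.3 w 0.632 F [-2.2 -6.8 -1.3] q [-0.29  0.89  0.99  1.75 -0.87  1.01  0.74]
[-1.56243167  0.97757358  0.45713316]
```

Tight. Now releasing and rising straight.

Request:
jog_arm(rows=[[0,0,0,0,0,0],[0,0,0,0,0,0],[0,0,0,0,0,0],[0,0,0,0,0,0]], fingers=1)

```text
t: 66.25
eef_pos: [578.7, -297.8, 38.3]
tool_rot: [0.803, 0.595, -0.004, 0.001]
wrist_force: [0.1, 0.8, -0.2]
gripper_width: 1.002
```

Request:
jog_arm(rows=[[0,0,-0.3,0,0,0],[0,0,-0.6,0,0,0],[0,0,-0.9,0,0,0],[0,0,-0.9,0,0,0],[0,0,-0.9,0,0,0],[0,0,-0.9,0,0,0],[0,0,-0.9,0,0,0],[0,0,0,0,0,0]])

```text
t: 67.05
eef_pos: [579.8, -298.4, 187.0]
tool_rot: [0.804, 0.595, -0.002, 0.004]
wrist_force: [0.5, 0.1, 0.6]
gripper_width: 1.002
```

```bash
python3 go.py 620 -110 175 -17; python3 -c "
from h import *
s=crop('scene',130,130,230,230,6,'pics/k1.png')"
```

```text
t 67.05 pos [ 579.8 -298.4  187. ] shift units [ 7.679 -0.665  0.424] turn units [0.0013 0.0022 0.0002] rows(turn) 0.1 w 1.002 F [0.5 0.1 0.6] q [-0.38  0.73  1.16  1.68 -0.71  1.21  0.65]
```

View pics/k1.png

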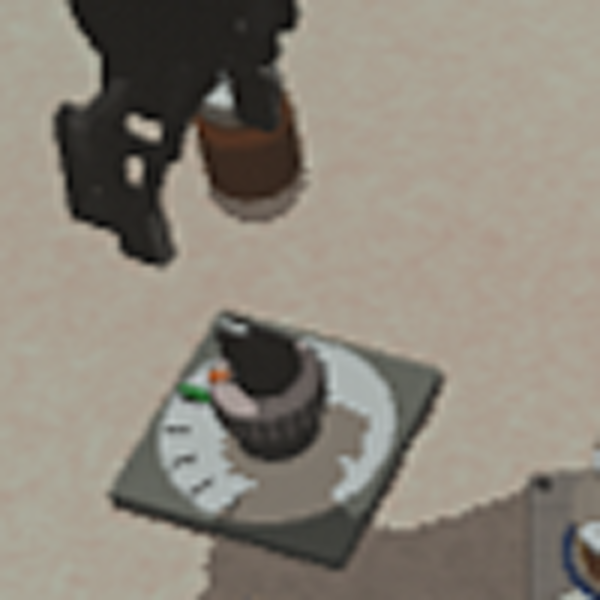

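The dial is unchanged and the orange mark has turned. Moving aside to check from the top.

Request:
jog_arm(rows=[[0.8,-0.07,0,0,0,0],[0.95,-0.08,0,0,0,0],[0.95,-0.08,0,0,0,0],[0.95,-0.08,0,0,0,0],[0.95,-0.08,0,0,0,0],[0.95,-0.08,0,0,0,0],[0.95,-0.08,0,0,0,0],[0.8,-0.06,0,0,0,0]])

```text
t: 67.9
eef_pos: [612.7, -115.7, 180.0]
tool_rot: [0.807, 0.59, -0.005, -0.001]
wrist_force: [0.3, -0.4, -0.5]
gripper_width: 1.0
```

```bash
python3 -c "
from dial import *
meas('pics/k2.png')
for n in ('scene','top'):
    cv2.imwrite(f'pics/k3{n}.png',cv2.resize(np.clip(optics.snapshot(n)['img'][:,:,::-1]*(1.6 if n=='top' else 1.0),0,255).astype(np.uint8),(768,576),interpolation=cv2.INTER_CUBIC))"
```

```text
bar centre [ 577.9 -285.1] pca dir 65.8 std [6.5 9. ] rect ((577.7857666015625, -286.1757507324219), (35.816078186035156, 29.061492919921875), 34.736392974853516)
green dir -108.8 r 47.1
orange dir -77.1 r 26.4 62
b1 px: axis87 [291. 291.]
```

View pics/k2.png

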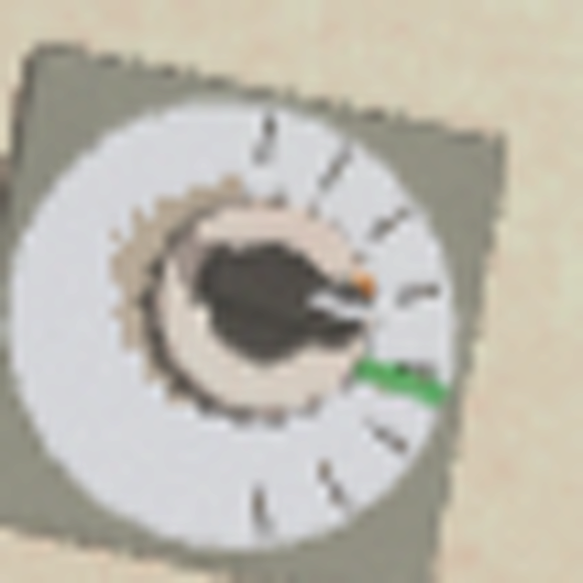

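View pics/k3scene.png

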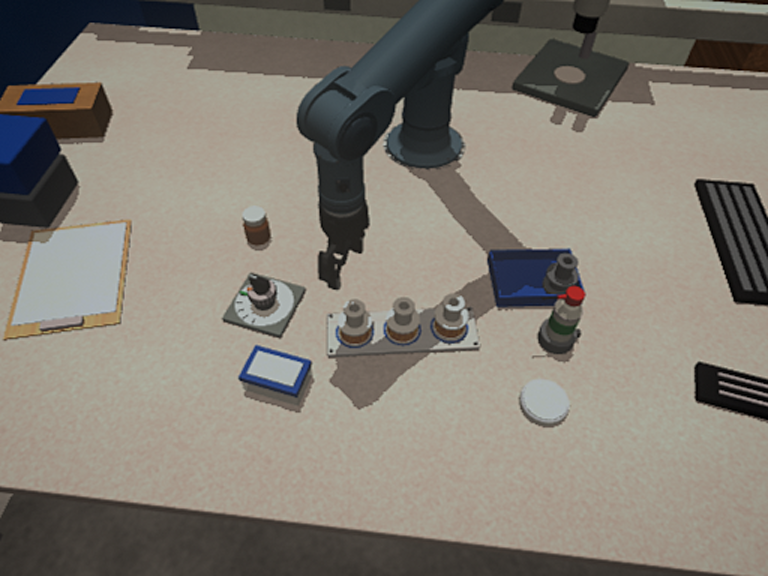

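View pics/k3top.png

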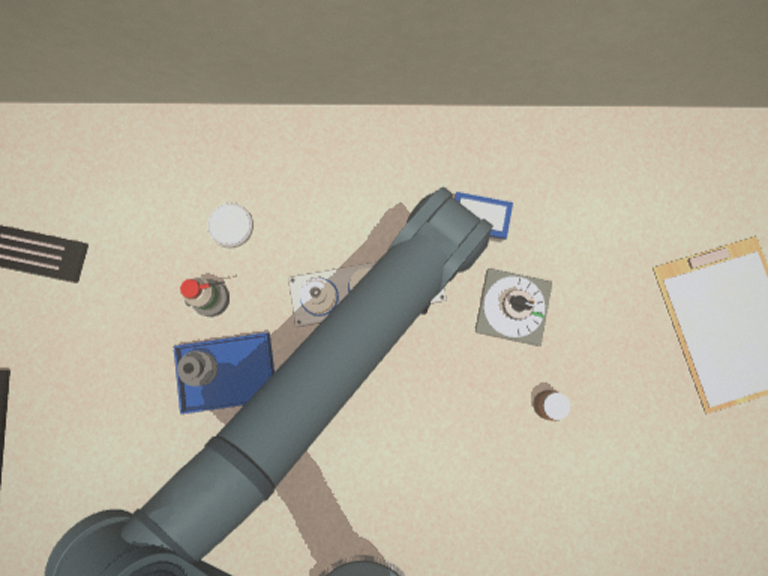

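Run:
```python
from h import *
s=crop('scene',190,150,400,245,3.6,'pics/k4.png')
# rim heights: predicted rim-centre pixel of a seated bobbin, z=94
for p in [(596.8,89.5),(613.8,-3.4),(630.8,-96.6)]: print(((proj(s,(*p,94))-[190,150]+.5)*3.6-.5).round(0))
print(bot.read_state()["t"],bot.read_state()["wrist_force"].round(1))
```

```text
[404. 189.]
[286. 194.]
[165. 200.]
68.1 [-0.3 -0.  -0.4]
```

View pics/k4.png

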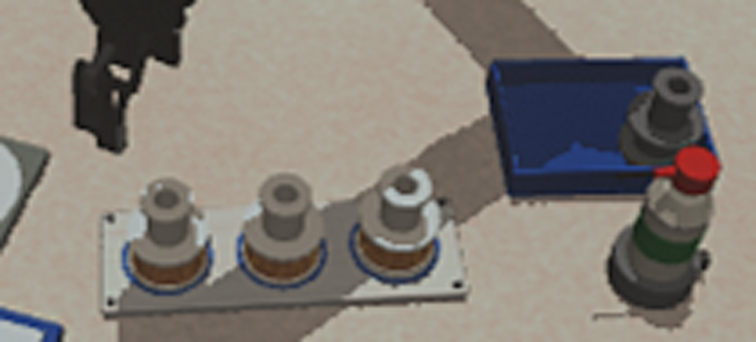

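The rims sit at (167,199), (286,194) and (405,186), within about 3 px of the predicted seated positions. The core stands in the tray and the cap is up, so I'm handing in.

```bash
python3 -c "
from station import bot
print(bot.job_done())"
```

```text
the job is handed in; nothing more can be done
None
```

All the steps were done in the order asked, and I handed the job in at about 68 s of the 210 s allowed; no verdict came back.

- **Core:** There was one core, and it now stands upright in the tray, against the wall nearest the can. It hooked on a finger at the first release. I had to lower it back into the tray and work the finger free against that wall, with the force reaching about 18 N.
- **Air-duster cap:** I pressed it to its stop twice (about 25 N), before any bobbin was on the stand, and it sprang back up.
- **Bobbins:** All three are on their spindles, each pushed against the plate with 12–13 N. In the last picture their rims are within about 3 px of where seated bobbins should be. One had been knocked a few centimetres aside before I reached it, so I measured it again.
- **Dial:** The gripper left it at the green line's measured angle, about −108.7° in the world frame. The pointer's white stripe is only a few pixels long and reads −103° to −109°, so the pictures confirm the setting only to a few degrees. The dial read the same after the ring was tightened.
- **Lock ring:** I turned it clockwise until the moment jumped to about 0.9 N m. The part of its orange mark still visible moved about 54°; the rest is hidden under the dial bar.
- **Left alone:** The swab box, jar and dish look unmoved in the pictures.

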